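# Load the condiment carrier

## Task

Get the seasoning set ready to be carried out: turn the blue lock collar of the condiment carrier back to its green open mark so that the narrow orange rail springs up, then stand every salt and pepper jar upright on the rail, centred across its width. When all are on, press the rail down by its black knob and hold it until the spring catch hooks over its end and keeps it down by itself, then turn the collar clockwise all the way to its red locked mark. The red-handled spoon must end up lying centred along its sloped wooden rest, across both saddles, at whatever moment you like, and the two dishes and the label roll must stay where they are.

Things in the scene. Friction and masses are not known exactly. Their poses are not given: they have to be found in the camera images.
- salt_1_mid (a point): Centre (half-way up) of a salt jar: glass jar with red cap, white and green label, 46 mm diameter, 97 mm tall, about 110 g (may vary by 30%), z along its own axis. None if this jar is absent in this run.
- salt_2_mid (a point): Centre (half-way up) of a second, identical salt jar: glass jar with red cap, white and green label, 46 mm diameter, 97 mm tall, about 110 g (may vary by 30%), z along its own axis. None if this jar is absent in this run.
- pepper_1_mid (a point): Centre (half-way up) of a pepper jar: glass jar with red cap, dark blue label, 45 mm diameter, 108 mm tall, about 110 g (may vary by 30%), z along its own axis. None if this jar is absent in this run.
- pepper_2_mid (a point): Centre (half-way up) of a second, identical pepper jar: glass jar with red cap, dark blue label, 45 mm diameter, 108 mm tall, about 110 g (may vary by 30%), z along its own axis. None if this jar is absent in this run.
- lift_top (a point): Middle of the upper face of the orange rail: 34 mm wide (along x), 276 mm long (along y), 10 mm thick, z up, face 100 mm above the worktop when up. Jars overhang both sides. A 12 mm stem with the press knob stands on its middle; jars go on the two halves, e.g. at y = -108, -50, +50, +108 mm. At y = +200 stands the collar, at y = -160 the catch. Carrier fixed, but placed and turned anew each run.
- press_knob (a point): Centre of the top of the black press knob, a disc 32 mm across and 12 mm thick, 112 mm above the rail face; press it straight down.
- lift (a joint): Depth of the rail in m: 0 up, 0.045 firm bottom stop; spring 250 N/m. The jars sink it by up to 15 mm. At the start the collar's tongue holds it, empty, at 0.020; it springs up when the collar opens. Pressed to 0.041 or more (10 to 15 N) and held there about 1 s, it lets the damped catch swing over its end; released, it then stays at about 0.036.
- collar_grip (a point): Centre of the blue lock collar at mid-height, on its upright axis: a captive knurled round collar 46 mm in diameter and 34 mm tall (17 mm above and below this point), with a low 26 mm disc on top that carries the marks and stands 5 mm above the collar. It lies 137 mm above the work surface; take it across its diameter from above and turn.
- collar (a joint): Turn of the lock collar in rad: 0 open (white pointer at the green mark), 1.2 locked (stop, pointer at the red mark). It grows clockwise seen from above, with slight friction, and stays where it is left. A steel tongue under the collar swings with it: locked it lies over the rail's end. At the start it is locked.
- spoon_mid (a point): Middle of the teaspoon with red handle, 132 mm long (along its x, either end may point either way), 26 mm wide at the bowl, 11 mm high, 30 g; the point lies half-way along and half-way up. At the start it lies flat on the worktop.
- rest_top (a point): The wooden spoon rest (fixed, but placed and turned anew each run): this point lies midway between its two saddles, at the mean height of their seats, 37 mm above the worktop. Its x runs along the rest, z up. Saddles 12 mm thick at x = -40 (seat 30 mm high) and x = +40 mm (seat 44 mm high), each 34 mm wide between 10 mm high ears; free space between them down to a 6 mm base.
- dish_white: White dish, 96 mm across, 26 mm high, origin at the centre of its underside; a bystander.
- dish_blue: Blue dish, 84 mm across, 24 mm high, origin at the centre of its underside; a bystander.
- label_roll_1: Roll of labels, 72 mm across, 50 mm high, standing, origin at the centre of its underside; a bystander.

How it is judged:
By the outcome, as a careful person would: the job done as asked, in the order asked, and still so for the second after the job is handed in, with the robot touching nothing.
Of salt_1, salt_2, pepper_1, pepper_2 only 3 to 4 are there at a start; the rules pass over those that are not, and their reading is None.
At some moment in a run one of tea_spoon may be knocked a few centimetres aside while the robot is not near it.
Once in a run the grip may slacken for a moment while it holds something.
It also fails if it takes over 210 s, if anything falls off the work surface, if the arm or the gripper's body presses on something with over 40 N, if the wrist force passes 120 N, or if a joint passes its speed limit or range.

## Robot

A 7-joint arm with a two-finger parallel gripper is mounted at the origin on a cart in front of the work surface, level with it; the furniture and walls round the work are solid. World frame = base frame: x ahead of the robot, y to its left, z up, the work surface at z = 0. Lengths are in m, angles in rad, forces in N, time in s.
With the tool pointing down it reaches from about 0.425 to 0.825 m from the base axis. Payload 3.6 kg.
Tool frame: the origin (TCP) lies between the finger pads; the fingertips stand 8 mm ahead of it and the grasp point (between the pads) lies 11 mm behind it; z points along the fingers, y is the direction in which the jaws open and shut (so a half turn about z gives the same grasp; the last joint's range is limited). The gripper opens to 93 mm and grips with 3 to 60 N. Pads are 15 mm wide; open, the fingers measure 128 mm over their backs; the gripper's body (75 mm by 188 mm) begins 65 mm behind the grasp point.
Start: joints at [1.31, 0.615, -0.013, 1.423, 0.008, 1.103, -0.04], TCP at [0.151, -0.632, 0.198] pointing down, gripper open.
Joint ranges: [-3.12, 3.12], [-0.3, 2.06], [-1.34, 1.32], [0.26, 2.42], [-1.36, 4.5], [0.01, 1.98], [-2.84, 2.84]. Speed limits (rad/s): [2.79, 2.79, 3.14, 3.14, 3.14, 3.14, 3.14].

## Interface

Orientations are given as a unit quaternion [w, x, y, z].
In Python, from bench import env gives the robot as it stands.
- The arm moves only by the shell command python3 -m creep 'ROWS'. ROWS is JSON, one flat list of numbers, 7 for each row, row after row: the turn, a rotation vector about the tool's x, y, z in degrees, then the shift along the tool's x, y, z in cm, then the closure in counts, from 0 (fully open) to 255 (shut). In form: [rx, ry, rz, x, y, z, grip, rx, ry, rz, x, y, z, grip, ...]. A call has 1 to 20 rows; each row shifts and turns the commanded pose from where the row before left it, along the tool's axes as they then stand; what a row does not reach is not made up. A row lasts 1/12 s, in which the tool goes at most 41.7 mm and 7.16 degrees, less where a joint would pass 70% of its speed; a pose out of reach is approached as far as the arm can. A call with a gripper value outside its range is refused whole. The fingers move at their own pace and stop on an object; the grip force is fixed at half the most. Time passes only in rows, so rows that do not move let the fingers close. It gives the time, the measured TCP pose, the force and the opening at its end, in the units of the state.
- env.sense(): the state, without advancing time (a new reading comes with each control period).
- env.get_image(name): name is "scene" or "top"; returns the picture (400x640x3 uint8, red, green, blue); there is no depth.
- env.camera_info(name): a dict with "vfov" (degrees; the focal length in pixels is half the picture's height over the tangent of half this angle, whatever the lens; pixels are square), "cx", "cy" (the principal point, pixels), "k1" (the pictures are not rectified: a ray, as slopes to the right and down, at radius r is drawn at 1 + k1 r^2 times it, then the intrinsics apply), "world_from_camera" (4x4, takes a point from camera to world coordinates). Camera axes: x right, y down, z forward; pixel columns grow to the right and rows downward; lengths in m; the calibration is good to about 2 mm. A picture is of the moment at which its call begins. camera_info takes no time and is no camera call.
- env.hand_in(): hands the job in, once; it reports no verdict.
Trained networks look in the newest picture that a camera, given by its name, has taken for a name from the list of things; names that differ only in an ending like _2 or _b are one class to them, and where a whole thing is asked for, a point or a joint stands for the part that bears it (a point fixed in the world has none). Each returns a list of dicts, best first, with "score" (0 to 1); they miss things now and then, are a little off and sometimes report something else, mostly with a low value. They report only what shows in the picture. A call takes as long as a camera call.
- env.silhouettes(camera, thing): "pixels" (400x640 bool, what is visible of it) and "at" ([column, row] in pixels, amid what is visible of it).
The state is a dict: "time": time; "joints": joint angles; "qd": joint speeds; "joint_torque": joint torques, N m; "eef_pos": TCP position; "tool_rot": TCP orientation; "contact_force": force on the tool from outside, world axes, zero at the start; "moment": the same for the moment, N m; "gripper_width": opening from 0.0 (shut) to 1.0 (fully open).
Only numpy, scipy, OpenCV 4.12 (cv2) and the standard library are available. Lean on these libraries where they do the work, as an engineer would, in place of code of your own. Each camera call takes 0.05 s, during which the arm holds its last target.

## Working session

There is one attempt and no reset: what is moved stays moved. The work goes in short steps, Python scripts to look and compute and a shell command to move; the robot and the scene stay as the last step left them, time stands still between calls to the robot, and variables do not carry over. Pictures are saved under pics/ and viewed, and the job is handed in when it is done.

```bash
ls; mkdir -p pics
python3 - <<'E'
from bench import env
import cv2
s=env.sense()
for k,v in s.items(): print(k,v)
for n in("scene","top"):
    c=env.camera_info(n); print(n,c)
    cv2.imwrite(f"pics/{n}0.png",env.get_image(n)[:,:,::-1])
E
```

```text
pics
time 0.0
joints [ 1.30950262  0.61590398 -0.01258924  1.42488284  0.00813773  1.10335995
 -0.04043133]
qd [-4.02395241e-05  4.83062363e-04 -1.53669679e-03 -1.31474556e-03
  7.82254713e-04 -5.52770703e-04  8.28573790e-04]
joint_torque [-4.25371518e-04 -4.58932114e+01  2.08781320e-01 -1.65744764e+01
 -6.11237157e-02  2.04357156e-02  2.33077617e-04]
eef_pos [ 0.15100786 -0.63136598  0.19699652]
tool_rot [-1.23743530e-03  9.93114368e-01  1.17142158e-01 -1.88309663e-04]
contact_force [-0.08221341  0.32451898  0.34257642]
moment [-0.00546634 -0.01651799 -0.0163893 ]
gripper_width 1.0007506456187907
scene {'vfov': 49.21398822532424, 'cx': 324.79050962963714, 'cy': 202.4046567785856, 'k1': 0.0002717896585095514, 'world_from_camera': array([[ 0.77421586, -0.50320998,  0.38388737,  0.07445135],
       [-0.63268583, -0.59876275,  0.49111283, -0.58842481],
       [-0.01727543, -0.62310744, -0.78194544,  1.15532222],
       [ 0.        ,  0.        ,  0.        ,  1.        ]])}
top {'vfov': 43.44579517107965, 'cx': 313.9705994860215, 'cy': 204.4306461162239, 'k1': -0.020646497149118946, 'world_from_camera': array([[ 0.10079038, -0.80802398,  0.58046408, -0.51454471],
       [-0.99488033, -0.07752935,  0.06482535, -0.09971885],
       [-0.00737743, -0.58402607, -0.81170138,  1.63893582],
       [ 0.        ,  0.        ,  0.        ,  1.        ]])}
```

View pics/scene0.png

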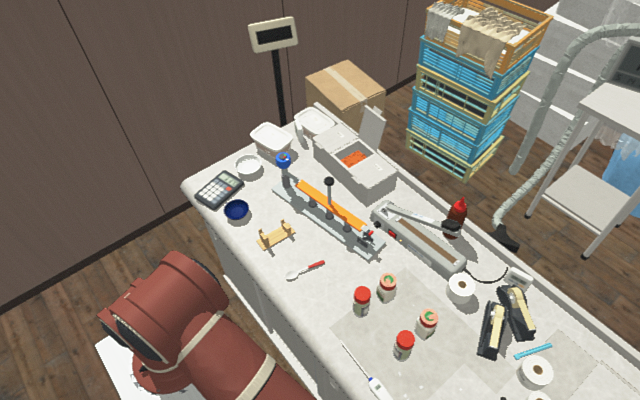

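View pics/top0.png

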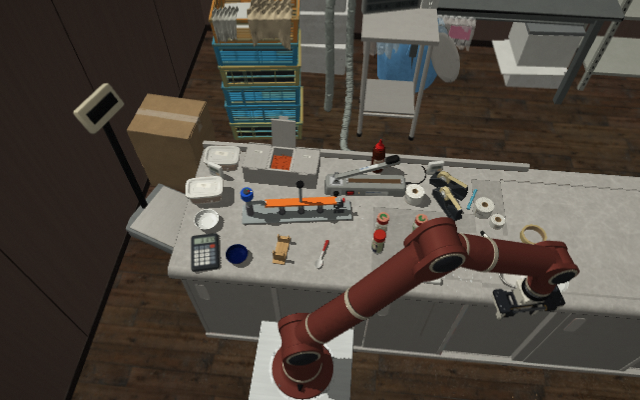

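```bash
cat > h.py <<'E'
import numpy as np, cv2
from bench import env
def ray(n,p):
    c=env.camera_info(n); f=200/np.tan(np.radians(c['vfov']/2))
    d=np.array([(p[0]-c['cx'])/f,(p[1]-c['cy'])/f]); u=d.copy()
    for _ in range(20): u=d/(1+c['k1']*(u@u))
    M=np.array(c['world_from_camera']); return M[:3,3],M[:3,:3]@np.array([u[0],u[1],1])
def onz(n,p,z):
    o,d=ray(n,p); return o+d*(z-o[2])/d[2]
def proj(n,P):
    c=env.camera_info(n); f=200/np.tan(np.radians(c['vfov']/2))
    M=np.array(c['world_from_camera']); q=M[:3,:3].T@(np.asarray(P,float)-M[:3,3])
    u=q[:2]/q[2]; u=u*(1+c['k1']*(u@u)); return np.array([c['cx']+f*u[0],c['cy']+f*u[1]])
def tri(p,q):
    o,d=ray('scene',p);o2,d2=ray('top',q)
    A=np.stack([d,-d2],1); t=np.linalg.lstsq(A,o2-o,rcond=None)[0]
    a=o+d*t[0];b=o2+d2*t[1]; return (a+b)/2,np.linalg.norm(a-b)
def crop(n,x0,y0,x1,y1,s,fn):
    im=env.get_image(n)[y0:y1,x0:x1,::-1]
    cv2.imwrite('pics/'+fn,cv2.resize(im,None,fx=s,fy=s,interpolation=cv2.INTER_CUBIC))
E
python3 - <<'E'
from h import *
crop('scene',180,130,480,390,2.3,'s1.png')
crop('top',180,160,460,290,2.8,'t1.png')
for th in ["salt_1_mid","pepper_1_mid","lift_top","press_knob","collar_grip","spoon_mid","rest_top","dish_white","dish_blue","label_roll_1"]:
  for n in("scene","top"):
    for d in env.silhouettes(n,th):
      px=d['pixels']; ys,xs=np.nonzero(px)
      if len(xs)==0: continue
      print(th,n,round(d['score'],2),np.round(d['at'],1),px.sum(),xs.min(),xs.max(),ys.min(),ys.max(),np.round(onz(n,d['at'],0.05 if 'mid' in th else 0.1),3))
E
```

```text
salt_1_mid scene 0.88 [425.8 322.2] 531 415 437 308 339 [ 0.565 -0.38   0.05 ]
pepper_1_mid scene 0.72 [404.2 348. ] 487 393 414 331 361 [ 0.472 -0.392  0.05 ]
pepper_1_mid top 0.6 [319.1 262.2] 68 315 326 242 267 [ 0.368 -0.017  0.05 ]
lift_top scene 0.91 [330.7 204.7] 933 295 367 177 231 [0.601 0.056 0.1  ]
lift_top scene 0.67 [428.1 322.3] 517 414 436 309 339 [ 0.547 -0.393  0.1  ]
lift_top scene 0.45 [304.8 269.3] 228 284 323 260 278 [ 0.401 -0.073  0.1  ]
lift_top top 0.65 [298.6 198.8] 763 262 339 180 207 [0.607 0.084 0.1  ]
press_knob scene 0.8 [329.6 202.5] 983 295 368 177 231 [0.604 0.065 0.1  ]
press_knob top 0.62 [302.9 202.3] 699 263 339 180 206 [0.592 0.066 0.1  ]
collar_grip scene 0.63 [287.8 169.5] 209 276 296 156 180 [0.587 0.26  0.1  ]
collar_grip scene 0.61 [295.9 270.6] 100 285 322 261 278 [ 0.38 -0.06  0.1 ]
collar_grip top 0.49 [248.7 198. ] 170 241 262 189 205 [0.592 0.274 0.1  ]
spoon_mid scene 0.5 [301.1 271.8] 132 286 323 261 278 [ 0.403 -0.048  0.05 ]
spoon_mid scene 0.4 [330.  203.1] 1154 294 367 176 231 [0.628 0.093 0.05 ]
spoon_mid top 0.49 [321.  261.3] 64 315 327 241 266 [ 0.373 -0.024  0.05 ]
rest_top scene 0.64 [275.6 231.2] 509 257 293 219 249 [0.413 0.084 0.1  ]
rest_top top 0.54 [282.9 249.5] 354 272 289 236 263 [0.379 0.113 0.1  ]
dish_white scene 0.91 [247.9 164.7] 415 234 260 154 174 [0.498 0.364 0.1  ]
dish_white scene 0.25 [460.8 288. ] 699 446 474 274 303 [ 0.685 -0.383  0.1  ]
dish_white top 0.57 [205.2 220.2] 340 196 217 210 229 [0.476 0.417 0.1  ]
dish_blue top 0.91 [235.2 253.9] 361 226 248 244 264 [0.345 0.279 0.1  ]
label_roll_1 scene 0.9 [461.2 288.9] 705 446 474 273 303 [ 0.684 -0.386  0.1  ]
label_roll_1 top 0.79 [410.  191.9] 342 404 424 184 204 [ 0.68  -0.338  0.1  ]
label_roll_1 top 0.68 [296.4 198.9] 716 261 338 180 207 [0.605 0.092 0.1  ]
```

View pics/s1.png

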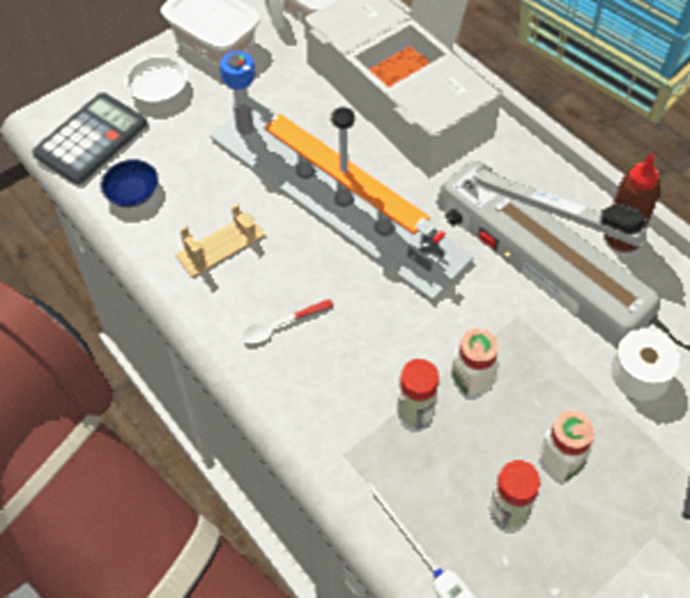

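View pics/t1.png

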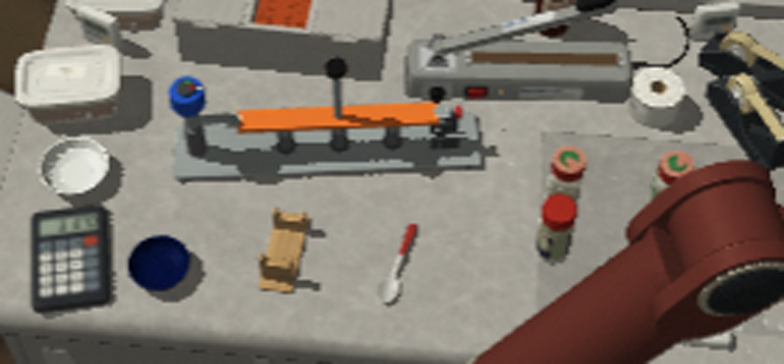

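```bash
cat >> h.py <<'E'
from scipy.optimize import minimize
S=4
def hullmask(n,P,shape=(400,640)):
    q=np.array([proj(n,p) for p in P]); q=(q+0.5)*S-0.5
    h=cv2.convexHull(q.astype(np.float32)).reshape(-1,2)
    m=np.zeros((shape[0]*S,shape[1]*S),np.uint8); cv2.fillPoly(m,[np.round(h*16).astype(np.int32)],255,shift=4)
    return cv2.resize(m,(shape[1],shape[0]),interpolation=cv2.INTER_AREA)/255.
def box(x,y,yaw,L,W,z0,z1):
    c,s=np.cos(yaw),np.sin(yaw)
    return [(x+c*a-s*b,y+s*a+c*b,z) for a in(-W/2,W/2) for b in(-L/2,L/2) for z in(z0,z1)]
def cyl(x,y,r,z0,z1):
    t=np.linspace(0,2*np.pi,32,endpoint=False)
    return [(x+r*np.cos(a),y+r*np.sin(a),z) for a in t for z in(z0,z1)]
def fit(masks,gen,x0,step):
    # masks: dict cam->mask float, gen(params)->pts
    def c(p): return sum(np.abs(hullmask(n,gen(p))-m).sum()/m.sum() for n,m in masks.items())
    sim=np.vstack([x0]+[np.array(x0)+np.eye(len(x0))[i]*step[i] for i in range(len(x0))])
    r=minimize(c,x0,method='Nelder-Mead',options=dict(initial_simplex=sim,maxiter=200,xatol=2e-4,fatol=1e-4))
    return r.x,r.fun
def hsv(n): return cv2.cvtColor(env.get_image(n),cv2.COLOR_RGB2HSV)
def big(m,roi):
    z=np.zeros(m.shape,np.uint8); x0,y0,x1,y1=roi; z[y0:y1,x0:x1]=m[y0:y1,x0:x1]
    return z
E
python3 - <<'E'
from h import *
H={n:hsv(n) for n in('scene','top')}
def col(n,lo,hi,roi):
    return big(cv2.inRange(H[n],lo,hi),roi)
O={'scene':col('scene',(8,150,100),(22,255,255),(285,165,385,240)),'top':col('top',(8,150,100),(22,255,255),(255,180,350,215))}
B={'scene':col('scene',(105,120,50),(125,255,255),(270,148,300,175)),'top':col('top',(105,120,50),(125,255,255),(235,180,265,206))}
for k,D in(('O',O),('B',B)):
  for n,m in D.items():
    ys,xs=np.nonzero(m); print(k,n,len(xs),xs.min(),xs.max(),ys.min(),ys.max())
for ns in (('scene','top'),('scene',),('top',)):
  print('rail',ns,fit({n:O[n]/255. for n in ns},lambda p:box(p[0],p[1],p[2],.276,.034,.07,.08),[.61,.07,0.],[.02,.02,.1]))
  print('collar',ns,fit({n:B[n]/255. for n in ns},lambda p:cyl(p[0],p[1],.023,.12,.154),[.60,.27],[.02,.02]))
R={'scene':[]}
m=col('scene',(0,150,90),(8,255,255),(340,260,450,370))|col('scene',(172,120,90),(180,255,255),(340,260,450,370))
n,_,st,ce=cv2.connectedComponentsWithStats(m)
for i in range(1,n):
  if st[i,4]>15: print('red',st[i],ce[i])
im=env.get_image('scene'); cv2.imwrite('pics/jars.png',cv2.resize(im[265:375,340:450,::-1],None,fx=5.4,fy=5.4,interpolation=cv2.INTER_NEAREST))
im=env.get_image('scene'); cv2.imwrite('pics/car.png',cv2.resize(im[145:290,250:390,::-1],None,fx=4.1,fy=4.1,interpolation=cv2.INTER_NEAREST))
E
```

```text
O scene 705 296 365 165 230
O top 535 265 336 196 206
B scene 150 276 290 152 168
B top 111 241 252 187 201
rail ('scene', 'top') (array([0.61163393, 0.07935491, 0.14369756]), np.float64(0.4800211583274524))Traceback (most recent call last):
  File "<stdin>", line 12, in <module>
  File "h.py", line 38, in fit
    r=minimize(c,x0,method='Nelder-Mead',options=dict(initial_simplex=sim,maxiter=200,xatol=2e-4,fatol=1e-4))
    res = _minimize_neldermead(fun, x0, args, callback, bounds=bounds,
                               **options)
    fxr = func(xr)
    fx = function(np.copy(x), *(wrapper_args + args))
  File "h.py", line 36, in c
    def c(p): return sum(np.abs(hullmask(n,gen(p))-m).sum()/m.sum() for n,m in masks.items())
                     ~~~^^^^^^^^^^^^^^^^^^^^^^^^^^^^^^^^^^^^^^^^^^^^^^^^^^^^^^^^^^^^^^^^^^^^^
  File "h.py", line 36, in <genexpr>
    def c(p): return sum(np.abs(hullmask(n,gen(p))-m).sum()/m.sum() for n,m in masks.items())
                                ~~~~~~~~^^^^^^^^^^
  File "h.py", line 24, in hullmask
    q=np.array([proj(n,p) for p in P]); q=(q+0.5)*S-0.5
                ~~~~^^^^^
  File "h.py", line 11, in proj
    c=env.camera_info(n); f=200/np.tan(np.radians(c['vfov']/2))
ValueError: time passes only in moves, steps and waits
```

```bash
python3 - <<'E'
s=open('h.py').read()
s=s.replace("from bench import env\n","from bench import env\n_C={}\ndef CI(n):\n    if n not in _C: _C[n]=env.camera_info(n)\n    return _C[n]\n",1).replace("c=env.camera_info(n)","c=CI(n)")
open('h.py','w').write(s)
E
cat > a.py <<'E'
from h import *
H={n:hsv(n) for n in('scene','top')}
def col(n,lo,hi,roi):
    return big(cv2.inRange(H[n],lo,hi),roi)
O={'scene':col('scene',(8,150,100),(22,255,255),(285,176,385,240)),'top':col('top',(8,150,100),(22,255,255),(255,180,350,215))}
B={'scene':col('scene',(105,120,50),(125,255,255),(270,148,300,175)),'top':col('top',(105,120,50),(125,255,255),(235,180,265,206))}
for k,D in(('O',O),('B',B)):
  for n in D:
    nn,l,st,ce=cv2.connectedComponentsWithStats(D[n]);
    D[n]=np.where(l==1+np.argmax(st[1:,4]),255,0).astype(np.uint8)
    if k=='O': D[n]=cv2.morphologyEx(D[n],cv2.MORPH_CLOSE,np.ones((7,7)))
for ns in (('scene','top'),('scene',),('top',)):
  print('rail',ns,fit({n:O[n]/255. for n in ns},lambda p:box(p[0],p[1],p[2],.276,.034,.07,.08),[.61,.07,0.],[.02,.02,.1]))
  print('collar',ns,fit({n:B[n]/255. for n in ns},lambda p:cyl(p[0],p[1],.023,.12,.157),[.60,.27],[.02,.02]))
m=col('scene',(0,150,90),(8,255,255),(340,260,450,370))|col('scene',(172,120,90),(180,255,255),(340,260,450,370))
n,_,st,ce=cv2.connectedComponentsWithStats(m)
for i in range(1,n):
  if st[i,4]>15: print('red',st[i],ce[i])
im=env.get_image('scene'); cv2.imwrite('pics/jars.png',cv2.resize(im[265:375,340:450,::-1],None,fx=5.4,fy=5.4,interpolation=cv2.INTER_NEAREST))
cv2.imwrite('pics/car.png',cv2.resize(im[145:290,250:390,::-1],None,fx=4.1,fy=4.1,interpolation=cv2.INTER_NEAREST))
im=env.get_image('top');cv2.imwrite('pics/cart.png',cv2.resize(im[170:280,225:365,::-1],None,fx=5,fy=5,interpolation=cv2.INTER_NEAREST))
E
python3 a.py
```

```text
rail ('scene', 'top') (array([0.61174151, 0.07792669, 0.14289922]), np.float64(0.3978647178647178))
collar ('scene', 'top') (array([0.5819209 , 0.27557312]), np.float64(1.1301985363681895))
rail ('scene',) (array([0.61066143, 0.07951314, 0.1323451 ]), np.float64(0.23605100781571367))
collar ('scene',) (array([0.58182588, 0.27536189]), np.float64(0.5647058823529412))
rail ('top',) (array([0.61197877, 0.08124378, 0.1384119 ]), np.float64(0.14596714361420243))
collar ('top',) (array([0.58152725, 0.27668304]), np.float64(0.5532212885154062))
red [381 284  14   6  31] [387.22580645 287.41935484]
red [355 286  15  18 221] [361.92307692 294.63348416]
red [420 318  15   9  34] [426.38235294 323.97058824]
red [397 330  18  20 270] [405.14444444 339.50740741]
```

View pics/jars.png

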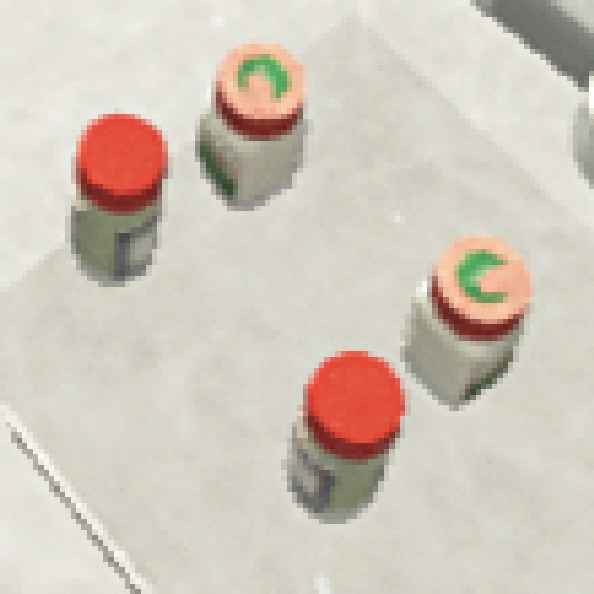

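View pics/car.png

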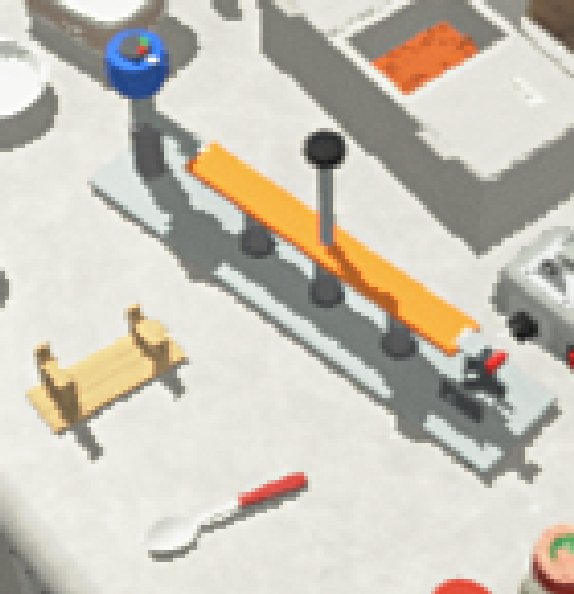

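View pics/cart.png

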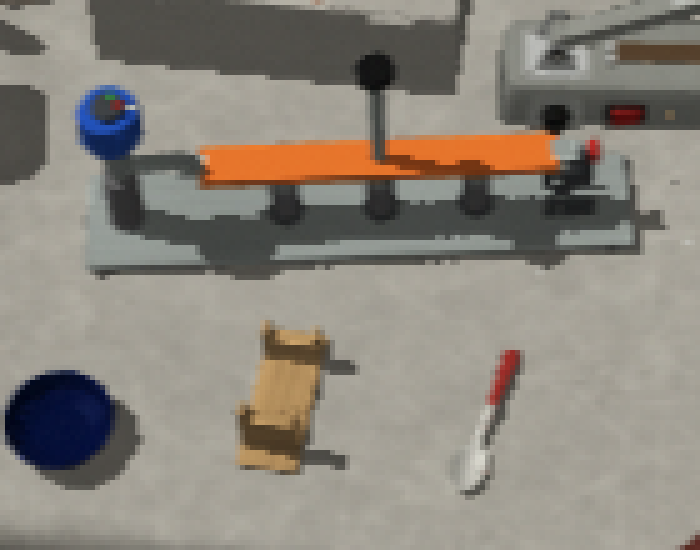

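```bash
cat > b.py <<'E'
from h import *
p,q=(329.0,180.8),(300.0,184.0)
print('knob tri',tri(p,q), onz('scene',p,.187),onz('top',q,.187))
# collar outline z check
H={n:hsv(n) for n in('scene','top')}
rois={'scene':(270,148,300,172),'top':(235,180,265,204)}
Ms={}
for n in H:
    m=big(cv2.inRange(H[n],(100,110,40),(130,255,255)),rois[n]); m=cv2.morphologyEx(m,cv2.MORPH_CLOSE,np.ones((9,9)))
    Ms[n]=m/255.; print(n,m.sum()/255)
print(fit(Ms,lambda p:cyl(p[0],p[1],.023,.12,.154),[.582,.275],[.01,.01]))
rest={}
# jars: glass body+cap silhouettes vs cyl : top-circle centres
def cap(n,z,pc): return onz(n,pc,z)
jar={'pA':((340+123/5.4),(265+153/5.4),.108),'pB':((340+355/5.4),(265+398/5.4),.108),'sA':((340+263/5.4),(265+85/5.4),.097),'sB':((340+483/5.4),(265+280/5.4),.097)}
for k,(u,v,z) in jar.items(): 
    P=onz('scene',(u-.5,v-.5),z); print(k,P.round(4),'r',np.hypot(P[0],P[1]).round(3),'top',proj('top',P).round(1))
# spoon: ends in scene crop /4.1
for n,e1,e2 in(('scene',(250+150/4.1,145+546/4.1),(250+307/4.1,145+481/4.1)),('top',(225+467/5,170+490/5),(225+515/5,170+351/5))):
    a=onz(n,e1,.005);b=onz(n,e2,.005); print('spoon',n,a.round(4),b.round(4),'mid',((a+b)/2).round(4),np.linalg.norm(a-b).round(4),np.degrees(np.arctan2(*(b-a)[[1,0]])))
E
python3 b.py
```

```text
knob tri (array([0.61265677, 0.07687343, 0.18430549]), np.float64(0.0004065019304642821)) [0.6109452 0.0748841 0.187    ] [0.61081433 0.07662011 0.187     ]
scene 201.0
top 148.0
(array([0.58270371, 0.27716893]), np.float64(0.28608454811264294))
pA [ 0.4718 -0.2294  0.108 ] r 0.525 top [380.5 234.2]
pB [ 0.4704 -0.3869  0.108 ] r 0.609 top [424.6 238.1]
sA [ 0.555  -0.2427  0.097 ] r 0.606 top [384.4 217.2]
sB [ 0.5622 -0.3832  0.097 ] r 0.68 top [422.4 218.6]
spoon scene [ 0.3707 -0.0155  0.005 ] [ 0.4922 -0.0463  0.005 ] mid [ 0.4315 -0.0309  0.005 ] 0.1253 -14.230765755668129
spoon top [ 0.3691 -0.0145  0.005 ] [ 0.4918 -0.0394  0.005 ] mid [ 0.4304 -0.0269  0.005 ] 0.1253 -11.501618218406795
```

Run:
```python
from h import *
a=env.get_image('scene')[212:255,250:300,::-1]; b=env.get_image('top')[230:270,262:298,::-1]
cv2.imwrite('pics/rest_s.png',cv2.resize(a,None,fx=13,fy=13,interpolation=cv2.INTER_CUBIC))
cv2.imwrite('pics/rest_t.png',cv2.resize(b,None,fx=14,fy=14,interpolation=cv2.INTER_CUBIC))
```

```text
(no output)
```

View pics/rest_s.png

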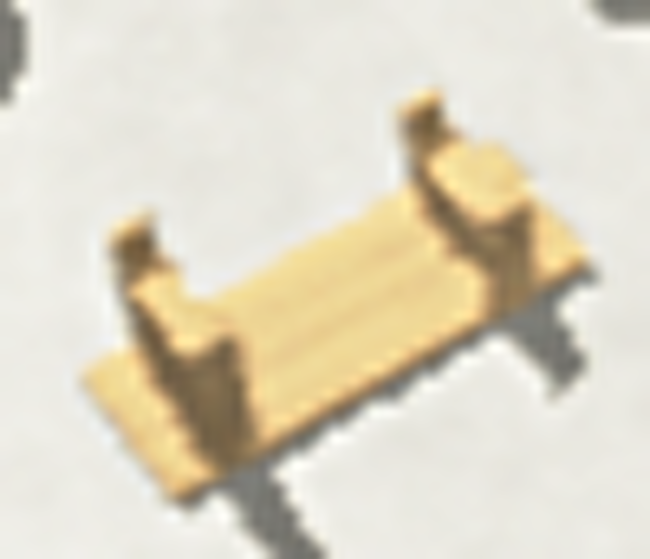

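View pics/rest_t.png

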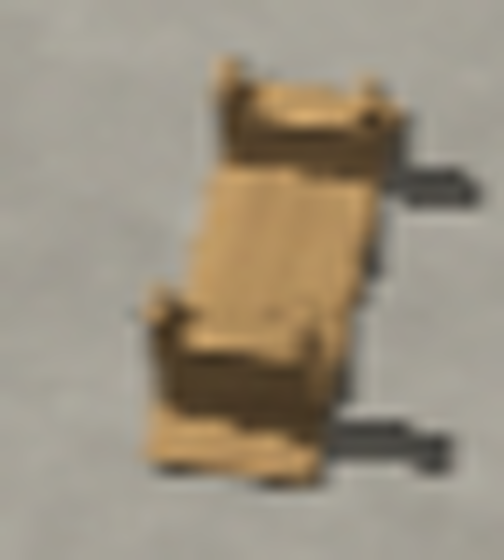

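```bash
cat > c.py <<'E'
from h import *
H={n:hsv(n) for n in('scene','top')}
R={'scene':(255,216,297,252),'top':(270,232,293,266)}
M={}
for n in H:
    m=big(cv2.inRange(H[n],(8,70,40),(28,255,255)),R[n]); m=cv2.morphologyEx(m,cv2.MORPH_CLOSE,np.ones((3,3))); M[n]=m/255.; print(n,m.sum()/255)
def mk(n,p,f):
    x,y,yaw,L,W=p
    c,s=np.cos(yaw),np.sin(yaw); out=0
    def bx(a0,a1,b0,b1,z0,z1):
        P=[(x+c*a-s*b,y+s*a+c*b,z) for a in(a0,a1) for b in(b0,b1) for z in(z0,z1)]
        return hullmask(n,P)
    out=bx(-L/2,L/2,-W/2,W/2,0,.006)
    for a,h in((-.04,.030),(.04,.044)):
        out=np.maximum(out,bx(a-.006,a+.006,-W/2,W/2,0,h))
        for b in(-1,1):
            b0,b1=sorted((b*.017,b*W/2)); out=np.maximum(out,bx(a-.006,a+.006,b0,b1,h,h+.01))
    return out
def cost(p,ns): return sum(np.abs(mk(n,p,0)-M[n]).sum()/M[n].sum() for n in ns)
for ns in(('scene','top'),('scene',),('top',)):
  for yaw in(-.2,-.2+np.pi):
    x0=np.array([.40,.115,yaw,.11,.044]); sim=np.vstack([x0]+[x0+d for d in np.diag([.01,.01,.1,.01,.004])])
    r=minimize(cost,x0,args=(ns,),method='Nelder-Mead',options=dict(initial_simplex=sim,maxiter=250,xatol=2e-4,fatol=1e-4))
    print(ns,r.x.round(4),round(r.fun,3))
E
python3 c.py
```

```text
scene 496.0
top 365.0
('scene', 'top') [ 0.4277  0.1315 -0.0875  0.0885  0.042 ] 0.423
('scene', 'top') [0.4334 0.1316 3.0725 0.1144 0.0422] 0.201
('scene',) [ 0.4315  0.1302 -0.1032  0.0705  0.0399] 0.224
('scene',) [0.4297 0.1284 2.9625 0.1031 0.0323] 0.277
('top',) [ 0.4254  0.1314 -0.1046  0.0967  0.0399] 0.142
('top',) [0.4348 0.1329 3.0732 0.1188 0.0425] 0.076
```

Run:
```python
from h import *
def draw(n,p,crop,s,fn):
    x,y,yaw,L,W=p; c,sn=np.cos(yaw),np.sin(yaw); x0,y0,x1,y1=crop
    im=cv2.resize(env.get_image(n)[y0:y1,x0:x1,::-1],None,fx=s,fy=s,interpolation=cv2.INTER_CUBIC)
    def bx(a0,a1,b0,b1,z0,z1,cl):
        C=[(a,b,z) for a in(a0,a1) for b in(b0,b1) for z in(z0,z1)]
        q=[((proj(n,(x+c*a-sn*b,y+sn*a+c*b,z))+.5-(x0,y0))*s).astype(int) for a,b,z in C]
        for i in range(8):
            for j in(1,2,4):
                if not i&j: cv2.line(im,tuple(map(int,q[i])),tuple(map(int,q[i|j])),cl,1)
    bx(-L/2,L/2,-W/2,W/2,0,.006,(255,0,0))
    for a,h,cl in((-.04,.030,(0,160,0)),(.04,.044,(0,0,255))):
        bx(a-.006,a+.006,-W/2,W/2,0,h+.01,cl)
    return im
out=[]
for p in([.4334,.1316,3.0725,.1144,.0422],[.43,.131,-.095,.1144,.0422]):
    A=draw('scene',p,(250,212,300,255),8,''); B=draw('top',p,(262,227,300,270),8,'')
    out.append(np.hstack([A,B]))
cv2.imwrite('pics/ro.png',np.vstack(out)[:,:760])
print(np.vstack(out).shape)
```

```text
(688, 704, 3)
```

View pics/ro.png

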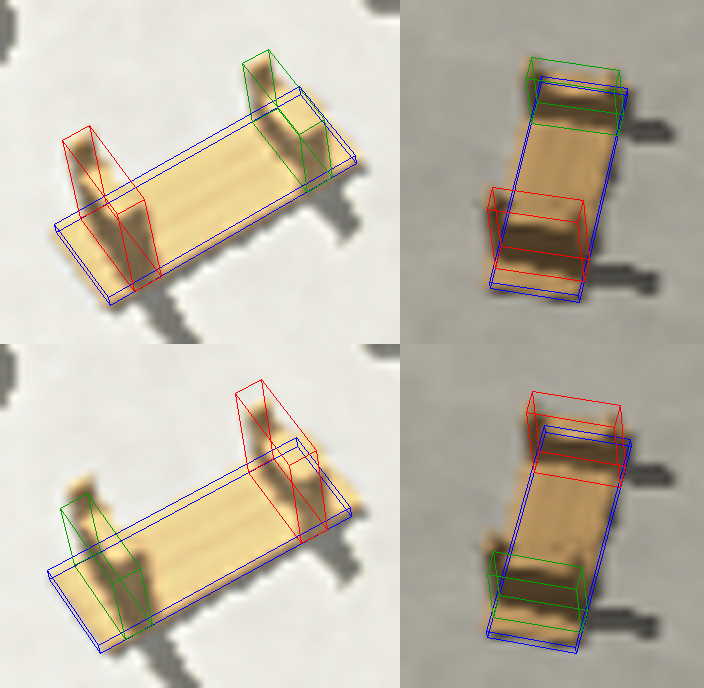

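```bash
cat > g.py <<'E'
import sys,numpy as np
from scipy.spatial.transform import Rotation as R
from bench import env
# usage: g.py jawdeg tilt  x y z [x y z ...]   (TCP waypoints) ; prints turn, then shifts in tool axes after turn
s=env.sense(); w,x,y,z=s['tool_rot']; R0=R.from_quat([x,y,z,w]); p=np.array(s['eef_pos'])
M=R0.as_matrix()
print('t %.2f'%s['time'],'tcp',p.round(4),'jaw %.1f'%np.degrees(np.arctan2(M[1,1],M[0,1])),'zax',M[:,2].round(3),'F',np.round(s['contact_force'],1),'w %.3f'%s['gripper_width'],'q',np.round(s['joints'],2))
if len(sys.argv)>2:
    j,t=float(sys.argv[1]),float(sys.argv[2])
    def des(j):
        a=np.radians(j); Y=np.array([np.cos(a),np.sin(a),0]); Z=np.array([0,0,-1.]); X=np.cross(Y,Z)
        return R.from_matrix(np.stack([X,Y,Z],1))*R.from_rotvec([0,np.radians(t),0])
    c=[des(j)] if len(sys.argv)%3==0 else []
    T=des(j); print('turn',np.degrees((R0.inv()*T).as_rotvec()).round(2))
    for i in range(3,len(sys.argv)-2,3):
        q=np.array(list(map(float,sys.argv[i:i+3]))); d=T.inv().apply(q-p)*100; print('shift cm',d.round(2),'len',np.linalg.norm(d).round(1)); p=q
E
python3 g.py -26 0 .5 -.3 .3  .56 .15 .3  .583 .277 .23
```

```text
t 2.00 tcp [ 0.1512 -0.6321  0.1982] jaw -76.5 zax [ 0.  0. -1.] F [-0.2 -0.3  0.4] w 1.001 q [ 1.31  0.61 -0.01  1.42  0.01  1.1  -0.04]
turn [  0.    -0.   -50.54]
shift cm [ 45.14  16.79 -10.18] len 49.2
shift cm [ 43.08 -14.33   0.  ] len 45.4
shift cm [12.42 -3.5   7.  ] len 14.7
```

```bash
python3 -m creep '[0,0,-6.3,0,0,-2.5,0, 0,0,-6.3,0,0,-2.5,0, 0,0,-6.3,0,0,-2.5,0, 0,0,-6.3,0,0,-2.5,0, 0,0,-6.3,0,0,0,0, 0,0,-6.3,0,0,0,0, 0,0,-6.3,0,0,0,0, 0,0,-6.3,0,0,0,0, 0,0,0,1,0.37,0,0, 0,0,0,2,0.74,0,0, 0,0,0,3,1.1,0,0, 0,0,0,3,1.1,0,0, 0,0,0,3,1.1,0,0, 0,0,0,3,1.1,0,0, 0,0,0,3,1.1,0,0, 0,0,0,3,1.1,0,0, 0,0,0,3,1.1,0,0, 0,0,0,3,1.1,0,0, 0,0,0,3,1.1,0,0, 0,0,0,3,1.1,0,0]' && python3 g.py -26 0 .5 -.3 .3
```

```text
time: 3.67
eef_pos: [0.4066, -0.3871, 0.2984]
tool_rot: [0.0, 0.849, 0.528, 0.0]
contact_force: [0.7, -0.5, -0.2]
gripper_width: 1.001
t 3.67 tcp [ 0.4066 -0.3871  0.2984] jaw -26.3 zax [ 0.  0. -1.] F [ 0.7 -0.5 -0.2] w 1.001 q [ 0.93  0.41 -0.31  1.52  0.13  1.24  0.14]
turn [ 0.02 -0.02 -0.29]
shift cm [11.92  4.57 -0.16] len 12.8
```

```bash
python3 -m creep '[0,0,0,3,1.15,0,0, 0,0,0,3,1.15,0,0, 0,0,0,3,1.15,0,0, 0,0,0,3,1.15,0,0, 0,0,0,3.08,-1.02,0,0, 0,0,0,3.08,-1.02,0,0, 0,0,0,3.08,-1.02,0,0, 0,0,0,3.08,-1.02,0,0, 0,0,0,3.08,-1.02,0,0, 0,0,0,3.08,-1.02,0,0, 0,0,0,3.08,-1.02,0,0, 0,0,0,3.08,-1.02,0,0, 0,0,0,3.08,-1.02,0,0, 0,0,0,3.08,-1.02,0,0, 0,0,0,3.08,-1.02,0,0, 0,0,0,3.08,-1.02,0,0, 0,0,0,3.08,-1.02,0,0, 0,0,0,3.08,-1.02,0,0]' && python3 g.py -26 0 .583 .277 .23 .583 .277 .132
```

```text
time: 5.17
eef_pos: [0.5607, 0.1505, 0.2984]
tool_rot: [-0.0, 0.849, 0.528, 0.0]
contact_force: [0.3, -0.9, 0.8]
gripper_width: 1.002
t 5.17 tcp [0.5607 0.1505 0.2984] jaw -26.3 zax [ 0.  0. -1.] F [ 0.3 -0.9  0.8] w 1.002 q [-0.03  0.45 -0.44  1.46  0.2   1.27 -0.94]
turn [-0.   -0.01 -0.29]
shift cm [12.35 -3.54  6.84] len 14.6
shift cm [0.  0.  9.8] len 9.8
```

```bash
python3 -m creep '[0,0,0,2.47,-0.71,0,0, 0,0,0,2.47,-0.71,0,0, 0,0,0,2.47,-0.71,0,0, 0,0,0,2.47,-0.71,0,0, 0,0,0,2.47,-0.71,0,0, 0,0,0,0,0,2,0, 0,0,0,0,0,2,0, 0,0,0,0,0,2,0, 0,0,0,0,0,2,0, 0,0,0,0,0,1,0, 0,0,0,0,0,0,0]' && python3 g.py -26 0 .583 .277 .131
python3 - <<'E'
from h import *
crop('scene',250,120,320,190,5,'c1.png'); crop('top',215,140,285,210,5,'c1t.png')
a=cv2.imread('pics/c1.png');b=cv2.imread('pics/c1t.png');cv2.imwrite('pics/c1b.png',np.hstack([a,b]))
E
```

```text
time: 6.08
eef_pos: [0.582, 0.2741, 0.2055]
tool_rot: [-0.0, 0.849, 0.528, -0.003]
contact_force: [0.2, 0.1, 0.0]
gripper_width: 0.994
t 6.08 tcp [0.582  0.2741 0.2055] jaw -26.2 zax [-0.005 -0.003 -1.   ] F [0.2 0.1 0. ] w 0.994 q [-0.24  0.63 -0.42  1.42  0.26  1.15 -1.15]
turn [-0.19  0.27 -0.21]
shift cm [ 0.31 -0.04  7.45] len 7.5
```

View pics/c1b.png

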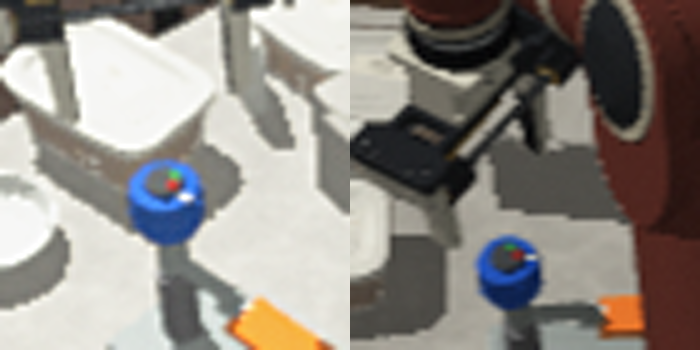

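```bash
python3 -m creep '[0,0,0,0.3,0,1,0, 0,0,0,0,0,1,0, 0,0,0,0,0,1,0, 0,0,0,0,0,1,0, 0,0,0,0,0,1,0, 0,0,0,0,0,1,0, 0,0,0,0,0,1,0, 0,0,0,0,0,0.5,0, 0,0,0,0,0,0,0, 0,0,0,0,0,0,0]' && python3 g.py -26 0 .583 .277 .131
```

```text
time: 7.02
eef_pos: [0.5852, 0.2774, 0.1329]
tool_rot: [-0.0, 0.849, 0.529, -0.0]
contact_force: [0.5, -0.1, 0.6]
gripper_width: 0.997
t 7.02 tcp [0.5852 0.2774 0.1329] jaw -26.1 zax [-0.  0. -1.] F [ 0.5 -0.1  0.6] w 0.997 q [-0.25  0.7  -0.4   1.5   0.3   1.   -1.19]
turn [-0.02  0.   -0.15]
shift cm [-0.14 -0.18  0.19] len 0.3
```

```bash
python3 -m creep '[0,0,0,-0.1,-0.1,0.1,60, 0,0,0,0,0,0,100, 0,0,0,0,0,0,120, 0,0,0,0,0,0,140, 0,0,0,0,0,0,255, 0,0,0,0,0,0,255, 0,0,0,0,0,0,255, 0,0,0,0,0,0,255, 0,0,0,0,0,0,255, 0,0,0,0,0,0,255]' && python3 g.py -26 0 .583 .277 .131
```

```text
time: 7.85
eef_pos: [0.5842, 0.2783, 0.1339]
tool_rot: [-0.0, 0.849, 0.529, 0.001]
contact_force: [-1.0, 0.6, 6.3]
gripper_width: 0.333
t 7.85 tcp [0.5842 0.2783 0.1339] jaw -26.1 zax [ 0.002  0.002 -1.   ] F [-1.   0.6  6.3] w 0.333 q [-0.25  0.7  -0.4   1.51  0.3   1.   -1.19]
turn [ 0.04 -0.16 -0.12]
shift cm [-0.17 -0.06  0.29] len 0.3
```

```bash
python3 -m creep '[0,0,0,0,0,0,255, 0,0,0,0,0,0,255, 0,0,0,0,0,0,255]'
python3 - <<'E'
from h import *
crop('scene',230,110,330,200,7,'c2.png'); crop('top',205,130,305,220,7,'c2t.png')
E
```

```text
time: 8.1
eef_pos: [0.5847, 0.2782, 0.1339]
tool_rot: [-0.0, 0.849, 0.529, 0.002]
contact_force: [-1.0, 1.2, 4.8]
gripper_width: 0.12
```

View pics/c2.png

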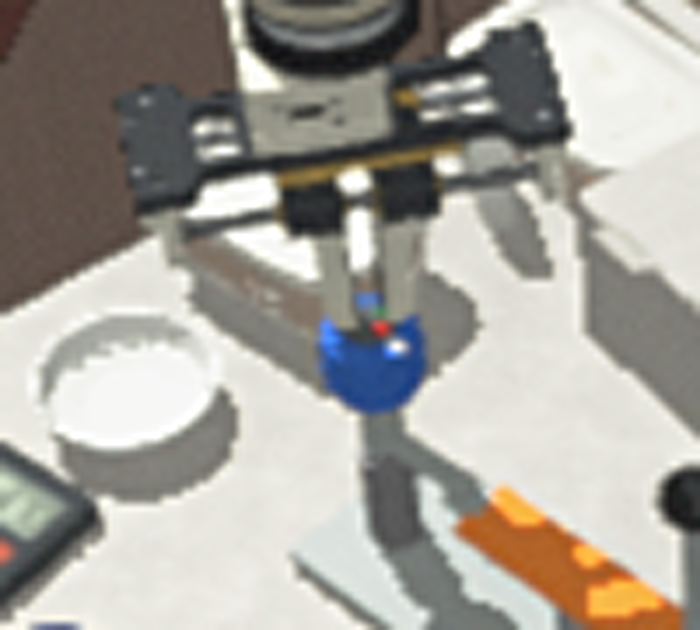

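View pics/c2t.png

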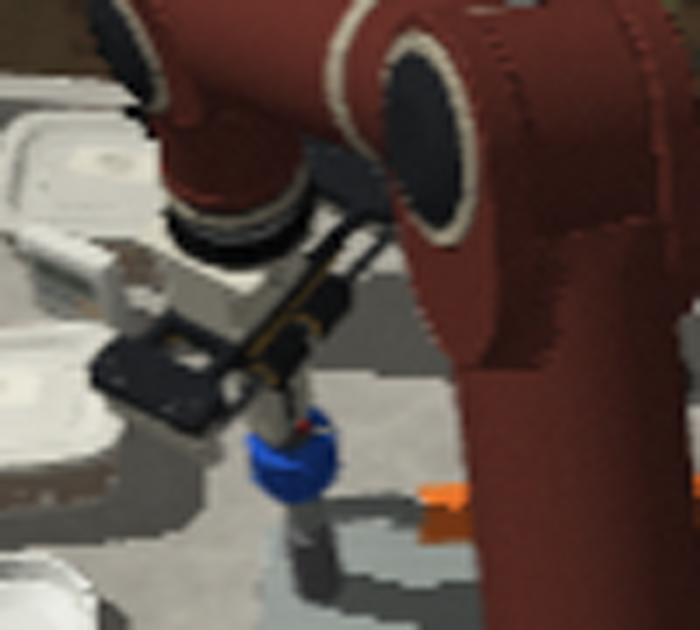

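```bash
python3 - <<'E'
from h import *
for nm,P in(('tip',(.5847,.2782,.126)),('grasp',(.5847,.2782,.145)),('body',(.5847,.2782,.21)),('collmid',(.583,.277,.137)),('colltop',(.583,.277,.154)),('disc',(.583,.277,.159))):
    print(nm,((proj('scene',P)-(230,110)+.5)*7).round(),((proj('top',P)-(205,130)+.5)*7).round())
E
python3 g.py
```

```text
tip [377. 363.] [294. 461.]
grasp [373. 334.] [290. 440.]
body [359. 231.] [276. 365.]
collmid [373. 349.] [294. 452.]
colltop [370. 323.] [290. 433.]
disc [369. 315.] [289. 427.]
t 8.20 tcp [0.5848 0.2781 0.1339] jaw -26.1 zax [ 0.003  0.002 -1.   ] F [0.6 0.  4.9] w 0.035 q [-0.25  0.7  -0.4   1.51  0.3   0.99 -1.19]
```

```bash
python3 - <<'E'
from h import *
crop('scene',230,110,330,200,7,'c3.png'); crop('top',205,130,305,220,7,'c3t.png')
for s in(-1,1):
    P=(.582+s*.055*.897,.274-s*.055*.442,.1975); print(s,(proj('scene',P)-(250,120)+.5)*5,(proj('top',P)-(215,140)+.5)*5)
E
python3 g.py
```

```text
-1 [ 71.93040977 150.17070834] [108.17445029 275.7036111 ]
1 [245.27239283 120.23185629] [198.21853176 174.53834252]
t 8.30 tcp [0.585  0.278  0.1339] jaw -26.1 zax [ 0.003  0.002 -1.   ] F [0.2 0.2 4.4] w 0.009 q [-0.25  0.7  -0.4   1.51  0.3   0.99 -1.19]
```

View pics/c3.png

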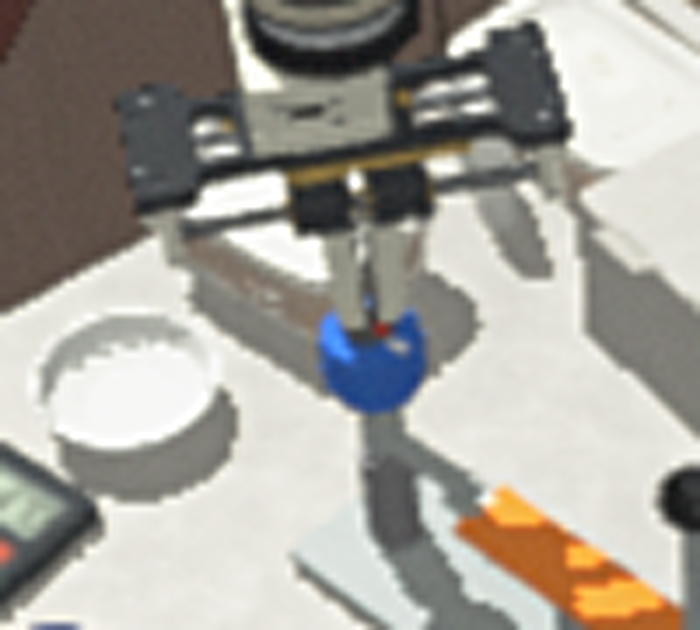

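View pics/c3t.png

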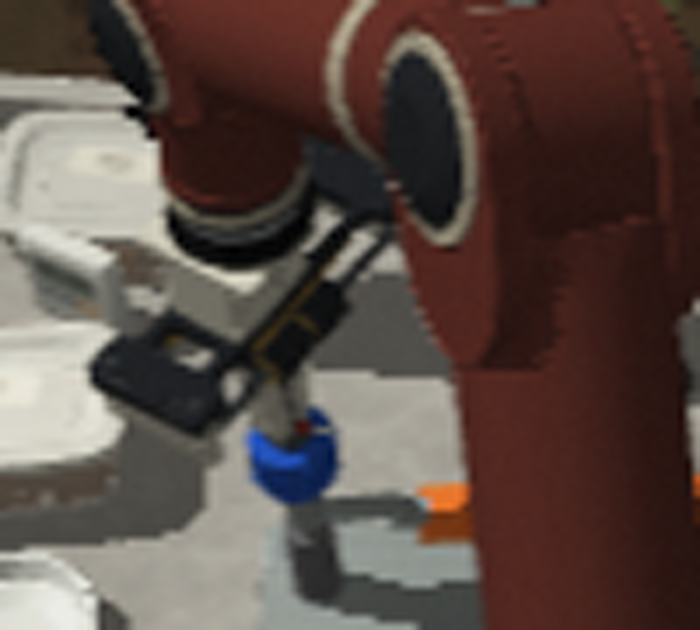

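Run:
```python
from h import *
s=lambda u,v:(230+u/7-.5,110+v/7-.5); t=lambda u,v:(205+u/7-.5,130+v/7-.5)
print('fingertip',tri(s(367,330),t(290,430)))
print('red mark',tri(s(382,329),t(303,426)))
print('collar bottom',tri(s(380,412),t(297,503)))
print('finger gap top',tri(s(362,200),t(283,350)))
print('fingers knuckle bottoms ', tri(s(362,225),t(275,378)))
```

```text
fingertip (array([0.5820215 , 0.27622336, 0.15393254]), np.float64(0.004707327508894383))
red mark (array([0.58559873, 0.2699547 , 0.15549739]), np.float64(0.0022829052989129096))
collar bottom (array([0.58432747, 0.28113854, 0.08924579]), np.float64(0.0012758210452193286))
finger gap top (array([0.58252542, 0.27196396, 0.23054511]), np.float64(0.0062928527184287104))
fingers knuckle bottoms  (array([0.58447682, 0.27976097, 0.20656727]), np.float64(0.009708872593325103))
```

```bash
python3 -m creep '[0,0,0,0,0,-1,255, 0,0,0,0,0,-1,255,0,0,0,0,0,-2,255, 0,0,0,0,0,-2,255, 0,0,0,0,0,0,255, 0,0,0,0,0,0,255]' ; python3 g.py;  python3 - <<'E'
from h import *
crop('scene',220,80,330,180,7,'c4.png'); crop('top',195,110,305,210,7,'c4t.png')
s=env.sense();p=s['eef_pos']
for d in(-.008,0,.011,.022,.03,.076):
    P=(p[0],p[1],p[2]+d); print(d,((proj('scene',P)-(220,80)+.5)*7).round(),((proj('top',P)-(195,110)+.5)*7).round())
E
```

```text
time: 8.8
eef_pos: [0.5847, 0.2774, 0.194]
tool_rot: [0.0, 0.849, 0.529, 0.002]
contact_force: [-0.0, 1.5, 0.0]
gripper_width: 0.004
t 8.80 tcp [0.5847 0.2774 0.194 ] jaw -26.2 zax [ 0.003  0.002 -1.   ] F [-0.   1.5  0. ] w 0.004 q [-0.24  0.64 -0.42  1.43  0.27  1.12 -1.16]
-0.008 [435. 487.] [355. 538.]
0 [434. 474.] [353. 529.]
0.011 [431. 457.] [350. 516.]
0.022 [429. 439.] [348. 502.]
0.03 [427. 425.] [346. 493.]
0.076 [417. 347.] [335. 436.]
```

View pics/c4.png

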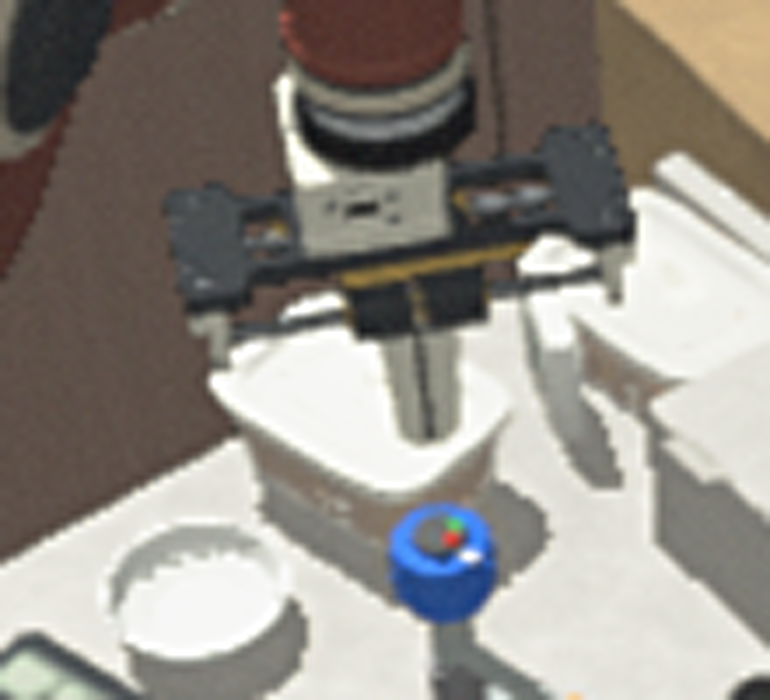

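View pics/c4t.png

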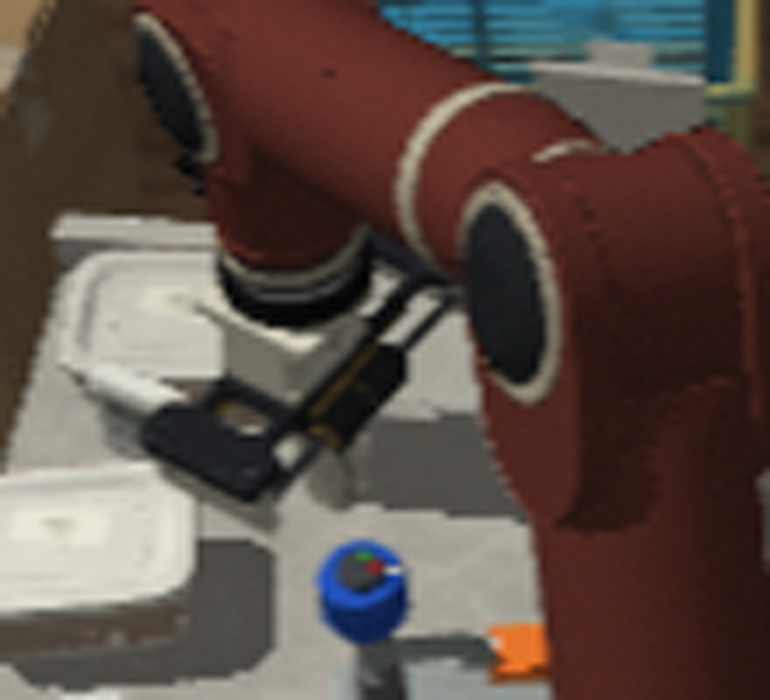

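Run:
```python
from h import *
s=lambda u,v:(220+u/7-.5,80+v/7-.5); t=lambda u,v:(195+u/7-.5,110+v/7-.5)
print('fingertip',tri(s(429,438),t(334,500)))
print('fingertip',tri(s(429,443),t(337,508)))
print('L bracket foot',tri(s(220,362),t(262,525)))
print('L bracket top corner',tri(s(163,205),t(140,440)))
```

```text
fingertip (array([0.58972256, 0.28561824, 0.20483118]), np.float64(0.002284613643354028))
fingertip (array([0.58789156, 0.28422324, 0.20242854]), np.float64(4.073733373596969e-05))
L bracket foot (array([0.49916797, 0.29246004, 0.29846401]), np.float64(0.001978686498149608))
L bracket top corner (array([0.51540504, 0.34978295, 0.3365688 ]), np.float64(0.0025120683903633693))
```

```bash
python3 g.py -26.2 0 .485 .235 .21 .485 .235 .02
```

```text
t 8.90 tcp [0.5835 0.2763 0.1916] jaw -26.2 zax [-0.001 -0.001 -1.   ] F [ 0.6 -0.   0.9] w 0.007 q [-0.24  0.64 -0.42  1.44  0.27  1.12 -1.16]
turn [-0.03  0.08  0.05]
shift cm [-8.06 -7.01 -1.84] len 10.8
shift cm [ 0.  0. 19.] len 19.0
```

```bash
python3 -m creep '[0,0,0,0,0,-1.8,255, 0,0,0,-2.02,-1.75,0,255, 0,0,0,-2.02,-1.75,0,255, 0,0,0,-2.02,-1.75,0,255, 0,0,0,-2.02,-1.75,0,255, 0,0,0,0,0,2.5,255, 0,0,0,0,0,2.5,255, 0,0,0,0,0,2.5,255, 0,0,0,0,0,2.5,255, 0,0,0,0,0,2,255, 0,0,0,0,0,2,255, 0,0,0,0,0,1,255, 0,0,0,0,0,0,255, 0,0,0,0,0,0,255, 0,0,0,0,0,0,255]' ; python3 g.py
python3 - <<'E'
from h import *
s=env.sense();p=s['eef_pos']
u,v=proj('scene',p).astype(int);x,y=proj('top',p).astype(int)
print(u,v,x,y)
crop('scene',u-40,v-40,u+40,v+40,7,'d1.png'); crop('top',x-40,y-40,x+40,y+40,7,'d1t.png')
for d in(-.008,0,.011,.022,.03,.076):
    P=(p[0],p[1],p[2]+d); print(d,((proj('scene',P)-(u-40,v-40)+.5)*7).round(),((proj('top',P)-(x-40,y-40)+.5)*7).round())
E
```

```text
time: 10.15
eef_pos: [0.486, 0.2357, 0.061]
tool_rot: [-0.0, 0.849, 0.529, 0.001]
contact_force: [1.2, 0.6, -0.1]
gripper_width: 0.01
t 10.15 tcp [0.486  0.2357 0.061 ] jaw -26.1 zax [ 0.001  0.001 -1.   ] F [ 1.2  0.6 -0.1] w 0.010 q [-0.26  0.65 -0.36  1.89  0.35  0.67 -1.29]
268 196 255 227
-0.008 [287. 299.] [285. 296.]
0 [285. 288.] [284. 288.]
0.011 [282. 273.] [281. 277.]
0.022 [279. 258.] [279. 265.]
0.03 [277. 246.] [278. 257.]
0.076 [264. 180.] [269. 208.]
```

View pics/d1.png

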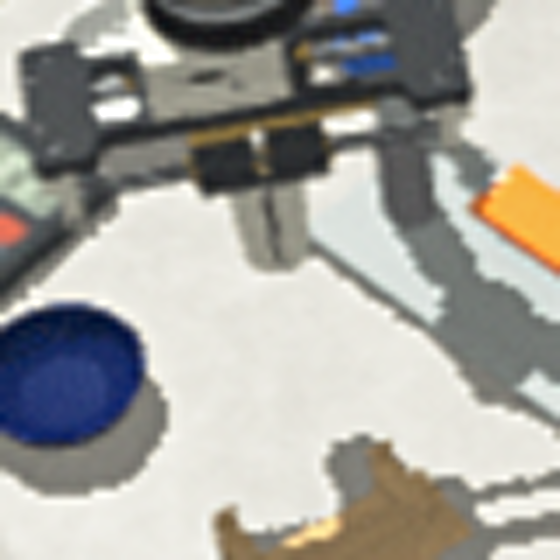

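View pics/d1t.png

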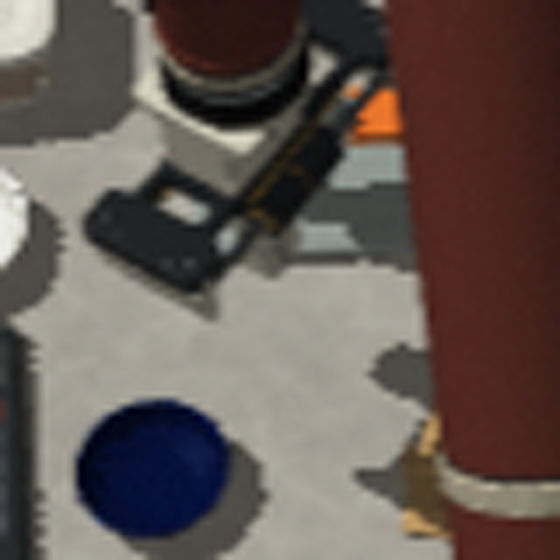

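```bash
python3 -m creep '[0,0,0,0,0,1.5,255, 0,0,0,0,0,1.5,255, 0,0,0,0,0,1,255, 0,0,0,0,0,0.5,255, 0,0,0,0,0,0,255, 0,0,0,0,0,0,255]'; python3 -m creep '[0,0,0,0,0,0.5,255, 0,0,0,0,0,0,255,0,0,0,0,0,0,255]';python3 -m creep '[0,0,0,0,0,0.5,255, 0,0,0,0,0,0,255,0,0,0,0,0,0,255]'
```

```text
time: 10.75
eef_pos: [0.4857, 0.2355, 0.0155]
tool_rot: [-0.0, 0.849, 0.529, 0.0]
contact_force: [0.8, 0.4, 0.5]
gripper_width: 0.007
time: 11.0
eef_pos: [0.4855, 0.2353, 0.0104]
tool_rot: [0.0, 0.849, 0.529, 0.0]
contact_force: [0.0, -0.9, -0.2]
gripper_width: 0.001
time: 11.25
eef_pos: [0.4853, 0.2352, 0.005]
tool_rot: [-0.0, 0.849, 0.529, -0.0]
contact_force: [0.4, -0.8, -0.1]
gripper_width: 0.01
```

Below 8 mm without contact: the fingertips are indeed not 8 mm ahead of the reported TCP. I continue in small steps.

```bash
for i in 1 2 3; do python3 -m creep '[0,0,0,0,0,0.4,255, 0,0,0,0,0,0,255,0,0,0,0,0,0,255]' | grep -E "eef|force"; done
```

```text
eef_pos: [0.4852, 0.2351, 0.0009]
contact_force: [0.7, -0.4, -0.9]
eef_pos: [0.4852, 0.2351, -0.0031]
contact_force: [0.6, 0.5, -1.0]
eef_pos: [0.4853, 0.2352, -0.0071]
contact_force: [-0.2, 0.4, 0.2]
```

```bash
for i in 1 2 3; do python3 -m creep '[0,0,0,0,0,0.4,255, 0,0,0,0,0,0,255,0,0,0,0,0,0,255]' | grep -E "eef|force"; done
```

```text
eef_pos: [0.4853, 0.2352, -0.011]
contact_force: [0.4, 0.1, 0.5]
eef_pos: [0.4853, 0.2352, -0.015]
contact_force: [-0.7, 0.6, -0.2]
eef_pos: [0.4853, 0.2352, -0.019]
contact_force: [0.9, -0.8, -0.4]
```

```bash
for i in 1 2 3; do python3 -m creep '[0,0,0,0,0,0.2,255, 0,0,0,0,0,0,255,0,0,0,0,0,0,255]' | grep -E "eef|force"; done
```

```text
eef_pos: [0.4856, 0.2354, -0.0201]
contact_force: [-0.5, -0.1, 3.9]
eef_pos: [0.4857, 0.2354, -0.0202]
contact_force: [-3.3, -1.9, 18.4]
eef_pos: [0.4857, 0.2354, -0.0203]
contact_force: [-6.9, -4.1, 32.1]
```

```bash
python3 -m creep '[0,0,0,0,0,-0.5,255, 0,0,0,0,0,0,255,0,0,0,0,0,0,255]' | grep -E "eef|force"
python3 - <<'E'
from h import *
s=env.sense();p=s['eef_pos']
P=np.array(p)+[0,0,.02]
u,v=proj('scene',P).astype(int);x,y=proj('top',P).astype(int)
print(u,v,x,y,P)
crop('scene',u-30,v-30,u+30,v+30,10,'d2.png'); crop('top',x-30,y-30,x+30,y+30,10,'d2t.png')
for k in(0,1,-1):
  d=np.array([.897,-.442,0])*.0175*k+P; print(((proj('scene',d)-(u-30,v-30)+.5)*10).round(),((proj('top',d)-(x-30,y-30)+.5)*10).round())
a=cv2.imread('pics/d2.png')[150:450,100:500];b=cv2.imread('pics/d2t.png')[150:450,100:500];cv2.imwrite('pics/d2b.png',np.hstack([a,b]))
E
```

```text
eef_pos: [0.4857, 0.2353, -0.0197]
contact_force: [-1.3, -0.2, -0.5]
270 208 256 236 [4.85702091e-01 2.35338422e-01 3.18579195e-04]
[308. 307.] [312. 308.]
[360. 297.] [339. 276.]
[256. 317.] [286. 341.]
```

View pics/d2b.png

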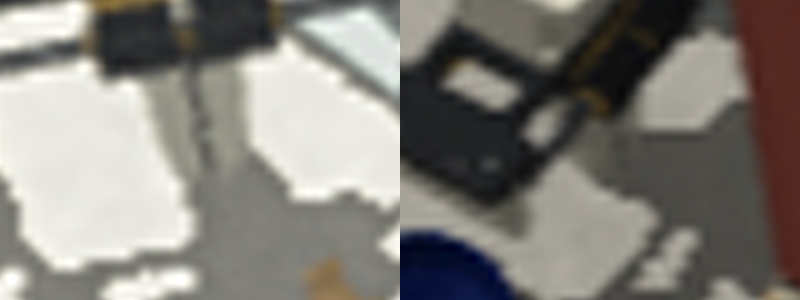

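```bash
sed -i "s/^M=R0.as_matrix()/M=R0.as_matrix(); p=p-M[:,2]*.039/; s/'tcp',p/'GRASP',p/" g.py; python3 g.py -26.2 0 .485 .235 .24 .583 .277 .24 .583 .277 .141
```

```text
t 13.85 GRASP [0.4854 0.2352 0.0189] jaw -26.2 zax [-0. -0. -1.] F [-0.1  0.4  2.9] w 0.004 q [-0.31  0.78 -0.28  1.93  0.43  0.49 -1.35]
turn [-0.01  0.02  0.05]
shift cm [ -0.03  -0.03 -22.11] len 22.1
shift cm [8.1  6.94 0.  ] len 10.7
shift cm [0.  0.  9.9] len 9.9
```

```bash
python3 -m creep '[0,0,0,0,0,-2,255, 0,0,0,0,0,-3,255, 0,0,0,0,0,-3.5,0, 0,0,0,0,0,-3.5,0, 0,0,0,0,0,-3.5,0, 0,0,0,0,0,-3.5,0, 0,0,0,0,0,-3,0, 0,0,0,2.02,1.74,0,0, 0,0,0,2.02,1.74,0,0, 0,0,0,2.02,1.74,0,0, 0,0,0,2.02,1.74,0,0,  0,0,0,0,0,1.5,0, 0,0,0,0,0,1.5,0, 0,0,0,0,0,1.5,0, 0,0,0,0,0,1,0, 0,0,0,0,0,1,0, 0,0,0,0,0,0,0]' ; python3 g.py -26.2 0 .583 .277 .141
```

```text
time: 15.27
eef_pos: [0.5821, 0.2761, 0.1323]
tool_rot: [-0.0, 0.849, 0.529, -0.003]
contact_force: [-0.8, -0.3, -0.6]
gripper_width: 0.986
t 15.27 GRASP [0.5823 0.2762 0.1713] jaw -26.1 zax [-0.005 -0.002 -1.   ] F [-0.8 -0.3 -0.6] w 0.986 q [-0.25  0.7  -0.41  1.51  0.31  1.   -1.19]
turn [-0.17  0.24  0.06]
shift cm [0.1  0.03 3.03] len 3.0
```

```bash
python3 -m creep '[0,0,0,0,0,1,0, 0,0,0,0,0,1,0, 0,0,0,0,0,0.8,0, 0,0,0,0,0,0.2,0, 0,0,0,0,0,0,0]' ; python3 -m creep '[0,0,0,0,0,0,80, 0,0,0,0,0,0,110, 0,0,0,0,0,0,125, 0,0,0,0,0,0,140, 0,0,0,0,0,0,255, 0,0,0,0,0,0,255, 0,0,0,0,0,0,255]'; python3 g.py -26.2 0 .583 .277 .141
```

```text
time: 15.68
eef_pos: [0.583, 0.2768, 0.1043]
tool_rot: [-0.0, 0.849, 0.529, -0.001]
contact_force: [-0.1, 0.1, 0.4]
gripper_width: 1.002
time: 16.27
eef_pos: [0.5836, 0.2771, 0.1053]
tool_rot: [-0.0, 0.849, 0.529, 0.0]
contact_force: [-0.7, -0.7, 0.1]
gripper_width: 0.55
t 16.27 GRASP [0.5836 0.2771 0.1443] jaw -26.1 zax [ 0.  0. -1.] F [-0.7 -0.7  0.1] w 0.550 q [-0.25  0.73 -0.4   1.54  0.32  0.94 -1.21]
turn [ 0.01 -0.01  0.05]
shift cm [-0.04 -0.05  0.33] len 0.3
```

```bash
python3 -m creep '[0,0,0,0,0,0.2,255, 0,0,0,0,0,0,255, 0,0,0,0,0,0,255, 0,0,0,0,0,0,255]'; python3 g.py
```

```text
time: 16.6
eef_pos: [0.5829, 0.2779, 0.1042]
tool_rot: [-0.001, 0.849, 0.529, -0.0]
contact_force: [-2.2, -0.6, 5.8]
gripper_width: 0.482
t 16.60 GRASP [0.5829 0.2779 0.1432] jaw -26.1 zax [-0.001  0.001 -1.   ] F [-2.2 -0.6  5.8] w 0.482 q [-0.25  0.73 -0.4   1.54  0.32  0.94 -1.21]
```

Width 0.482 ≈ 45 mm: it holds the collar. Turn anticlockwise 69°.

```bash
python3 -m creep '[0,0,-3,0,0,0,255, 0,0,-6,0,0,0,255, 0,0,-6,0,0,0,255, 0,0,-6,0,0,0,255, 0,0,-6,0,0,0,255, 0,0,-6,0,0,0,255, 0,0,-6,0,0,0,255, 0,0,-6,0,0,0,255, 0,0,-6,0,0,0,255, 0,0,-6,0,0,0,255, 0,0,-6,0,0,0,255, 0,0,-3,0,0,0,255, 0,0,-2.8,0,0,0,255, 0,0,0,0,0,0,255, 0,0,0,0,0,0,255]'; python3 g.py;  python3 - <<'E'
from h import *
crop('scene',230,110,390,250,4,'e1.png')
E
```

```text
time: 17.85
eef_pos: [0.5764, 0.2774, 0.1039]
tool_rot: [-0.005, 0.401, 0.916, -0.004]
contact_force: [-13.8, -2.3, 10.8]
gripper_width: 0.482
t 17.85 GRASP [0.5769 0.2775 0.1429] jaw 42.7 zax [-0.013 -0.003 -1.   ] F [-13.8  -2.3  10.8] w 0.482 q [-0.09  0.8  -0.72  1.54  0.57  1.04 -0.21]
```

View pics/e1.png

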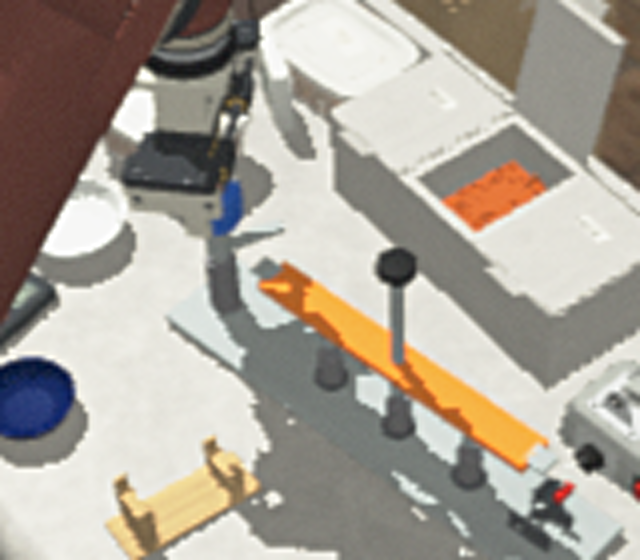

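```bash
python3 -m creep '[0,0,0,0,0,0,200, 0,0,0,0,0,0,100, 0,0,0,0,0,0,0, 0,0,0,0,0,0,0, 0,0,0,0,0,0,0, 0,0,0,0,0,-1.5,0, 0,0,0,0,0,-2,0, 0,0,0,0,0,-2,0, 0,0,0,0,0,-3,0, 0,0,0,0,0,-3,0, 0,0,0,0,0,-3,0, 0,0,0,0,0,0,0]'; python3 g.py;  python3 - <<'E'
from h import *
crop('scene',230,90,390,230,5,'e2.png'); crop('top',200,120,360,220,4.9,'e2t.png')
E
```

```text
time: 18.9
eef_pos: [0.5864, 0.2799, 0.2553]
tool_rot: [0.003, 0.402, 0.916, 0.006]
contact_force: [1.2, 0.9, 0.8]
gripper_width: 0.999
t 18.90 GRASP [0.586  0.2796 0.2943] jaw 42.6 zax [ 0.011  0.008 -1.   ] F [1.2 0.9 0.8] w 0.999 q [-0.07  0.67 -0.78  1.34  0.47  1.31 -0.11]
```

View pics/e2.png

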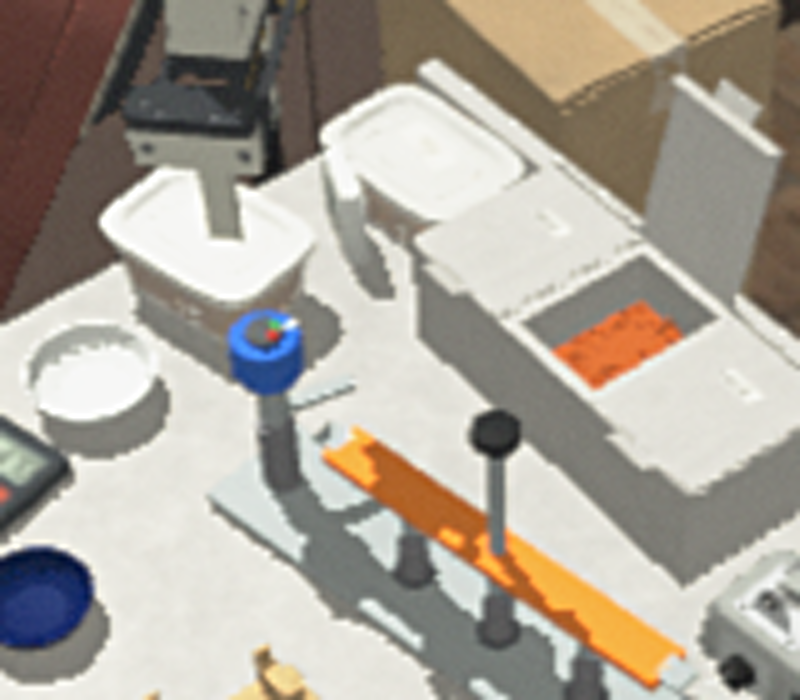

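View pics/e2t.png

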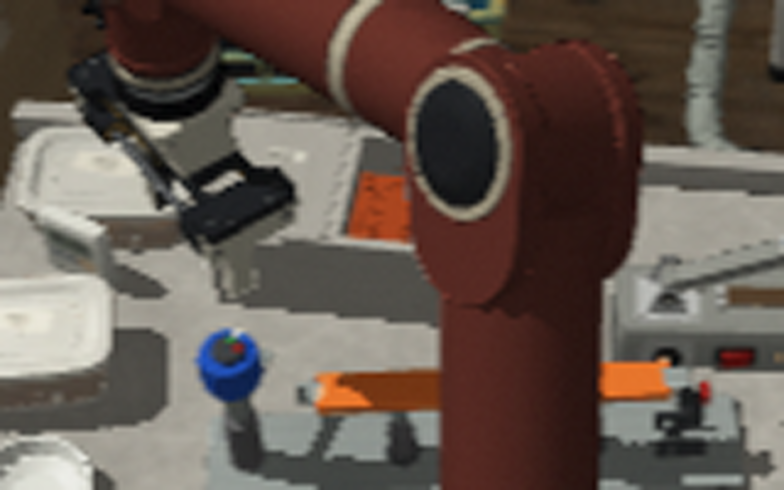

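```bash
python3 g.py 50 0 .55 .02 .30 .470 -.233 .17 .470 -.233 .064
python3 - <<'E'
from h import *
R={'scene':(285,165,385,240),'top':(255,170,350,215)}
H={n:hsv(n) for n in R}
M={}
im=env.get_image('scene')
# scene-only jar cap tops again (knock check)
m=big(cv2.inRange(H['scene'],(0,150,90),(8,255,255)),(340,260,450,370))
n,_,st,ce=cv2.connectedComponentsWithStats(m)
print([ (st[i,4],ce[i].round(1)) for i in range(1,n) if st[i,4]>15])
E
```

```text
t 19.00 GRASP [0.5843 0.2774 0.2885] jaw 42.6 zax [ 0.003  0.002 -1.   ] F [-0.1 -0.1 -1.2] w 0.998 q [-0.07  0.67 -0.78  1.34  0.47  1.31 -0.11]
turn [ 0.19  0.07 -7.38]
shift cm [-13.92 -21.93  -1.15] len 26.0
shift cm [-10.13 -24.52  13.  ] len 29.5
shift cm [ 0.   0.  10.6] len 10.6
[(np.int32(31), array([387.2, 287.4])), (np.int32(225), array([361.9, 294.5])), (np.int32(32), array([426.5, 324.2])), (np.int32(271), array([405.1, 339.5]))]
```

```bash
python3 -m creep '[0,0,-3.7,0,0,-0.5,0, 0,0,-3.7,0,0,-0.5,0, 0,0,0,-1.8,-2.8,0,0, 0,0,0,-2,-3.2,0,0, 0,0,0,-2,-3.2,0,0, 0,0,0,-2,-3.2,0,0, 0,0,0,-2,-3.2,0,0, 0,0,0,-2,-3.2,0,0, 0,0,0,-2.1,-3.1,0,0, 0,0,0,-1.3,-3.1,0.6,0, 0,0,0,-1.3,-3.1,1.6,0, 0,0,0,-1.3,-3.1,1.8,0, 0,0,0,-1.3,-3.1,1.8,0, 0,0,0,-1.3,-3.1,1.8,0, 0,0,0,-1.3,-3.1,1.8,0, 0,0,0,-1.3,-3.1,1.8,0, 0,0,0,-1,-2.8,1.8,0, 0,0,0,0,0,0,0, 0,0,0,0,0,0,0]'; python3 g.py 50 0 .470 -.233 .064
python3 - <<'E'
from h import *
crop('scene',300,180,480,330,4.4,'f1.png')
E
```

```text
time: 20.73
eef_pos: [0.4671, -0.2344, 0.1257]
tool_rot: [-0.003, 0.344, 0.939, 0.0]
contact_force: [-0.6, 0.8, 1.3]
gripper_width: 1.003
t 20.73 GRASP [ 0.4673 -0.2345  0.1647] jaw 49.8 zax [-0.005  0.002 -1.   ] F [-0.6  0.8  1.3] w 1.003 q [ 0.94  0.63 -0.81  1.86  0.57  0.91  0.72]
turn [-0.08 -0.29 -0.22]
shift cm [-0.11  0.29 10.07] len 10.1
```

View pics/f1.png

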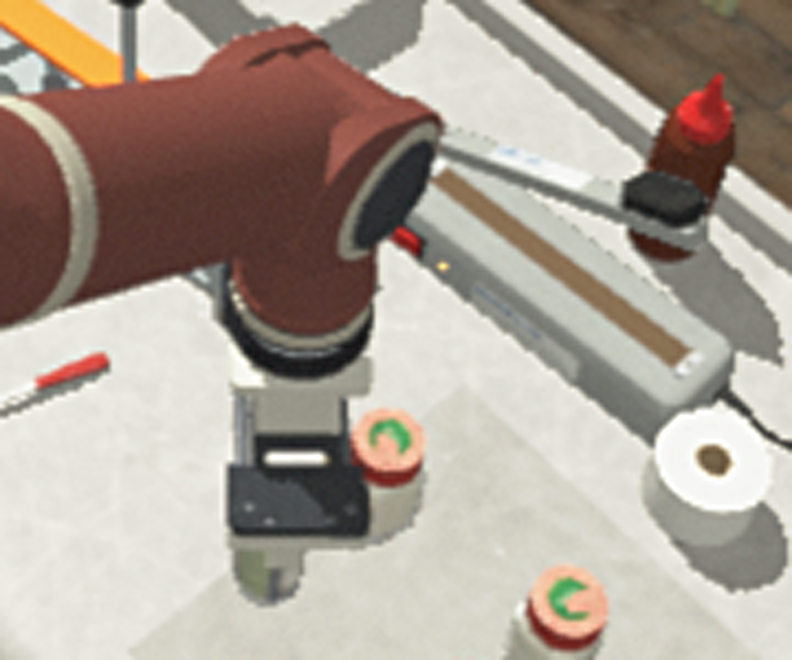

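```bash
python3 -m creep '[0,0,0,0,0.3,1.5,0, 0,0,0,0,0,1.5,0, 0,0,0,0,0,1.5,0, 0,0,0,0,0,1.5,0, 0,0,0,0,0,1.5,0, 0,0,0,0,0,1.5,0, 0,0,0,0,0,1,0, 0,0,0,0,0,0,0, 0,0,0,0,0,0,0]'; python3 -m creep '[0,0,0,0,0,0,80, 0,0,0,0,0,0,110, 0,0,0,0,0,0,130, 0,0,0,0,0,0,255, 0,0,0,0,0,0,255, 0,0,0,0,0,0,255, 0,0,0,0,0,0,255,0,0,0,0,0,0,255, 0,0,0,0,0,0,255, 0,0,0,0,0,0,255]';  python3 g.py
```

```text
time: 21.53
eef_pos: [0.4722, -0.2291, 0.0284]
tool_rot: [0.0, 0.341, 0.94, 0.0]
contact_force: [0.1, -0.0, -0.1]
gripper_width: 1.001
time: 22.37
eef_pos: [0.4715, -0.2304, 0.0282]
tool_rot: [-0.0, 0.342, 0.94, 0.0]
contact_force: [1.0, 0.1, 0.2]
gripper_width: 0.477
t 22.37 GRASP [ 0.4715 -0.2304  0.0672] jaw 50.1 zax [ 0.  0. -1.] F [1.  0.1 0.2] w 0.477 q [ 0.84  0.76 -0.68  1.94  0.73  0.71  0.58]
```

```bash
python3 g.py 8 0 .4715 -.2304 .3 .56 -.02 .3 .5934 .1811 .3 .5934 .1811 .171
cat >> h.py <<'E'
def hsil(n,t):
    for d in env.silhouettes(n,t): yield d
E
```

```text
t 22.37 GRASP [ 0.4715 -0.2304  0.0672] jaw 50.1 zax [ 0.  0. -1.] F [1.  0.1 0.2] w 0.477 q [ 0.84  0.76 -0.68  1.94  0.73  0.71  0.58]
turn [ 0.   -0.   42.05]
shift cm [ -0.    -0.   -23.28] len 23.3
shift cm [19.6  11.69  0.  ] len 22.8
shift cm [19.45  6.11  0.  ] len 20.4
shift cm [ 0.   0.  12.9] len 12.9
```

```bash
python3 -m creep '[0,0,0,0,0,-1,255, 0,0,0,0,0,-2,255, 0,0,5.25,0,0,-2.5,255, 0,0,5.25,0,0,-2.5,255, 0,0,5.25,0,0,-2.5,255, 0,0,5.25,0,0,-2.5,255, 0,0,5.25,0,0,-2.5,255, 0,0,5.25,0,0,-2.5,255, 0,0,5.25,0,0,-2.5,255, 0,0,5.25,0,0,-2.5,255, 0,0,0,1,0.6,-0.3,255, 0,0,0,2,1.2,0,255, 0,0,0,2.4,1.4,0,255, 0,0,0,2.4,1.4,0,255, 0,0,0,2.4,1.4,0,255, 0,0,0,2.4,1.4,0,255, 0,0,0,2.4,1.4,0,255, 0,0,0,2.3,1.4,0,255, 0,0,0,2.3,1,0,255]';python3 g.py 8 0 .5934 .1811 .3 .5934 .1811 .171
```

```text
time: 23.95
eef_pos: [0.5548, -0.018, 0.2603]
tool_rot: [-0.001, 0.654, 0.756, -0.0]
contact_force: [0.2, 0.4, -1.3]
gripper_width: 0.474
t 23.95 GRASP [ 0.5549 -0.0181  0.2993] jaw 8.3 zax [-0.001  0.001 -1.   ] F [ 0.2  0.4 -1.3] w 0.474 q [ 0.44  0.49 -0.71  1.59  0.33  1.19 -0.19]
turn [-0.07 -0.08  0.26]
shift cm [19.19  6.59 -0.07] len 20.3
shift cm [ 0.   0.  12.9] len 12.9
```

```bash
python3 -m creep '[0,0,0.26,2.1,0.7,0,255, 0,0,0,2.6,0.9,0,255, 0,0,0,2.6,0.9,0,255, 0,0,0,2.6,0.9,0,255, 0,0,0,2.6,0.9,0,255, 0,0,0,2.6,0.9,0,255, 0,0,0,2.4,0.8,0,255, 0,0,0,1.7,0.6,0,255, 0,0,0,0,0,1.5,255, 0,0,0,0,0,2,255, 0,0,0,0,0,2,255, 0,0,0,0,0,2,255, 0,0,0,0,0,1.5,255, 0,0,0,0,0,1,255, 0,0,0,0,0,0,255,0,0,0,0,0,0,255]';python3 g.py 8 0 .5934 .1811 .171
python3 - <<'E'
from h import *
crop('scene',250,100,370,240,5,'h1.png'); crop('top',220,130,350,220,5.5,'h1t.png')
E
```

```text
time: 25.28
eef_pos: [0.5937, 0.179, 0.1609]
tool_rot: [-0.001, 0.657, 0.754, -0.0]
contact_force: [0.4, -0.5, -0.4]
gripper_width: 0.472
t 25.28 GRASP [0.5937 0.179  0.1999] jaw 7.9 zax [-0.001  0.    -1.   ] F [ 0.4 -0.5 -0.4] w 0.472 q [ 0.04  0.68 -0.64  1.55  0.44  1.06 -0.58]
turn [-0.07 -0.03 -0.13]
shift cm [ 0.21 -0.    2.89] len 2.9
```

View pics/h1.png

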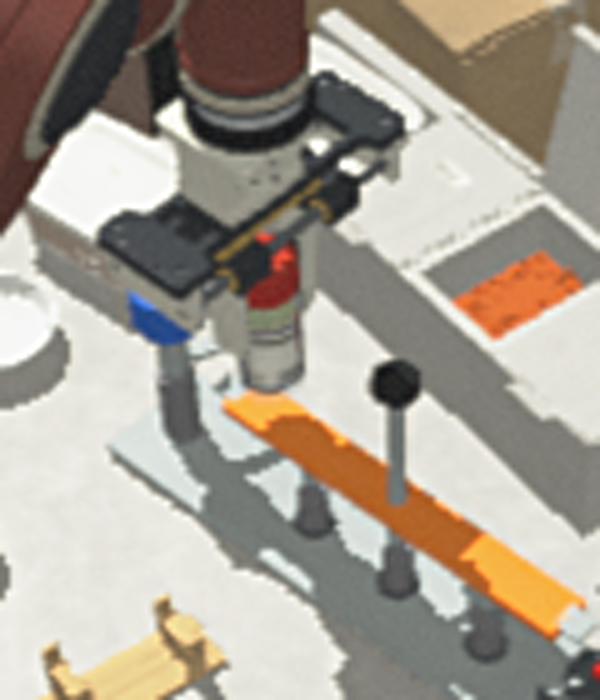

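View pics/h1t.png

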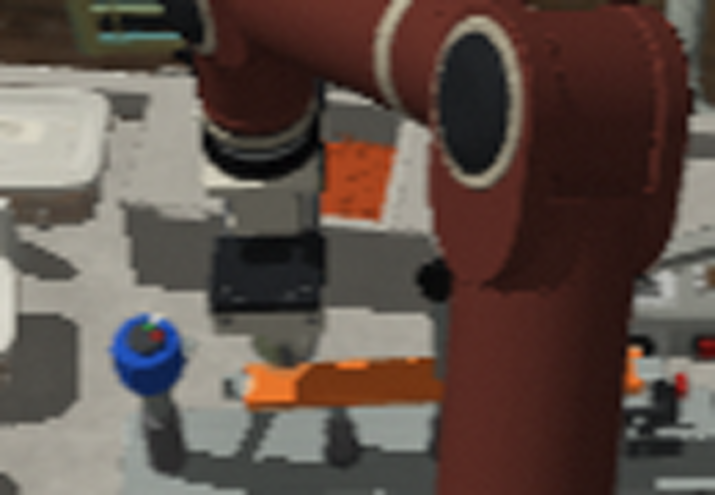

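Run:
```python
from h import *
for b in((0,0),(.003,.005)):
    for z in(.128,.133,.138):
        q=np.array([proj('scene',p) for p in cyl(.5937+b[0],.179+b[1],.0225,z,z)]); q=(q-(250,100)+.5)*5
        t=np.array([proj('top',p) for p in cyl(.5937+b[0],.179+b[1],.0225,z,z)]); t=(t-(220,130)+.5)*5.5
        print(b,z,'scene x',q[:,0].min().round(),q[:,0].max().round(),'ymax',q[:,1].max().round(),'top x',t[:,0].min().round(),t[:,0].max().round(),'ymax',t[:,1].max().round())
```

```text
(0, 0) 0.128 scene x 237.0 308.0 ymax 414.0 top x 261.0 327.0 ymax 388.0
(0, 0) 0.133 scene x 236.0 307.0 ymax 408.0 top x 260.0 326.0 ymax 383.0
(0, 0) 0.138 scene x 236.0 307.0 ymax 403.0 top x 260.0 326.0 ymax 379.0
(0.003, 0.005) 0.128 scene x 236.0 307.0 ymax 407.0 top x 254.0 320.0 ymax 384.0
(0.003, 0.005) 0.133 scene x 235.0 306.0 ymax 401.0 top x 254.0 320.0 ymax 379.0
(0.003, 0.005) 0.138 scene x 235.0 306.0 ymax 396.0 top x 253.0 319.0 ymax 375.0
```

```bash
python3 -m creep '[0,0,0,0.2,0,1,255, 0,0,0,0,0,1,255, 0,0,0,0,0,0.5,255, 0,0,0,0,0,0,255,0,0,0,0,0,0,255,0,0,0,0,0,0,255]';python3 g.py 8 0 .5934 .1811 .171
python3 - <<'E'
from h import *
crop('scene',270,130,330,200,10,'h2.png'); crop('top',245,160,305,220,9,'h2t.png')
E
```

```text
time: 25.88
eef_pos: [0.5941, 0.1807, 0.1363]
tool_rot: [-0.0, 0.657, 0.754, 0.0]
contact_force: [-0.6, -0.7, 0.1]
gripper_width: 0.477
t 25.88 GRASP [0.5941 0.1807 0.1753] jaw 7.8 zax [ 0.  0. -1.] F [-0.6 -0.7  0.1] w 0.477 q [ 0.03  0.7  -0.63  1.58  0.47  1.01 -0.6 ]
turn [ 0.02 -0.02 -0.2 ]
shift cm [ 0.05 -0.06  0.43] len 0.4
```

View pics/h2.png

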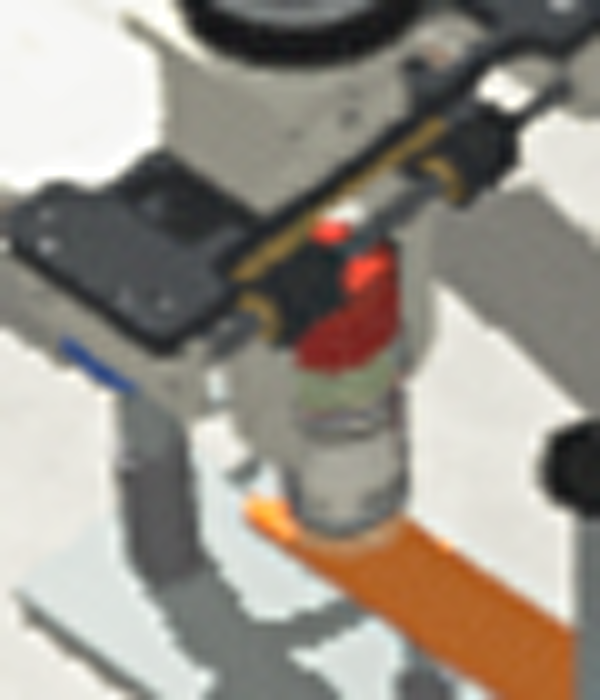

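View pics/h2t.png

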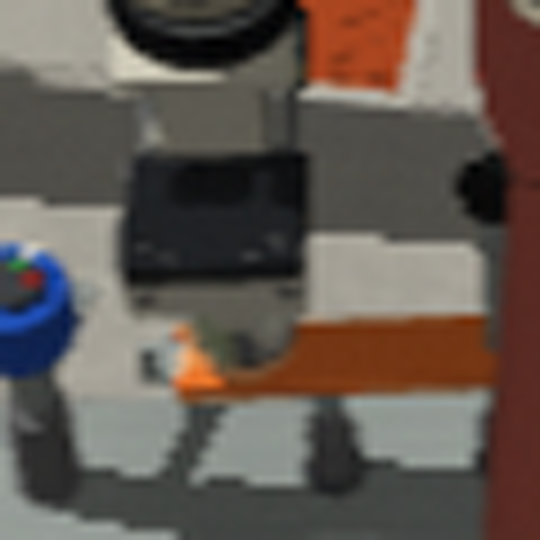

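```bash
cat > ov.py <<'E'
from h import *
import sys
def ov(n,x0,y0,x1,y1,s,fn,rail=(.6115,.0775,.140,.1),jars=(),shot=None):
    im=cv2.resize(env.get_image(n)[y0:y1,x0:x1,::-1],None,fx=s,fy=s,interpolation=cv2.INTER_CUBIC)
    P=lambda p:tuple(int(v) for v in ((proj(n,p)+.5-(x0,y0))*s))
    if rail:
        x,y,a,z=rail; c,sn=np.cos(a),np.sin(a)
        q=[(x+c*u-sn*v,y+sn*u+c*v,z) for u,v in((-.017,-.138),(.017,-.138),(.017,.138),(-.017,.138))]
        for i in range(4): cv2.line(im,P(q[i]),P(q[(i+1)%4]),(255,0,255),1)
    for (x,y,r,z) in jars:
        pts=[P(p) for p in cyl(x,y,r,z,z)[::2]]
        for i in range(len(pts)): cv2.line(im,pts[i],pts[(i+1)%len(pts)],(255,255,0),1)
    cv2.imwrite('pics/'+fn,im)
E
python3 - <<'E'
from ov import *
X=.6115-.1395*.108;Y=.0775+.990*.108
print(X,Y)
ov('scene',260,130,380,240,6.5,'o1.png',jars=[(X,Y,.0225,.108)])
ov('top',240,165,350,220,7,'o1t.png',jars=[(X,Y,.0225,.108)])
E
```

```text
0.596434 0.18442
```

View pics/o1.png

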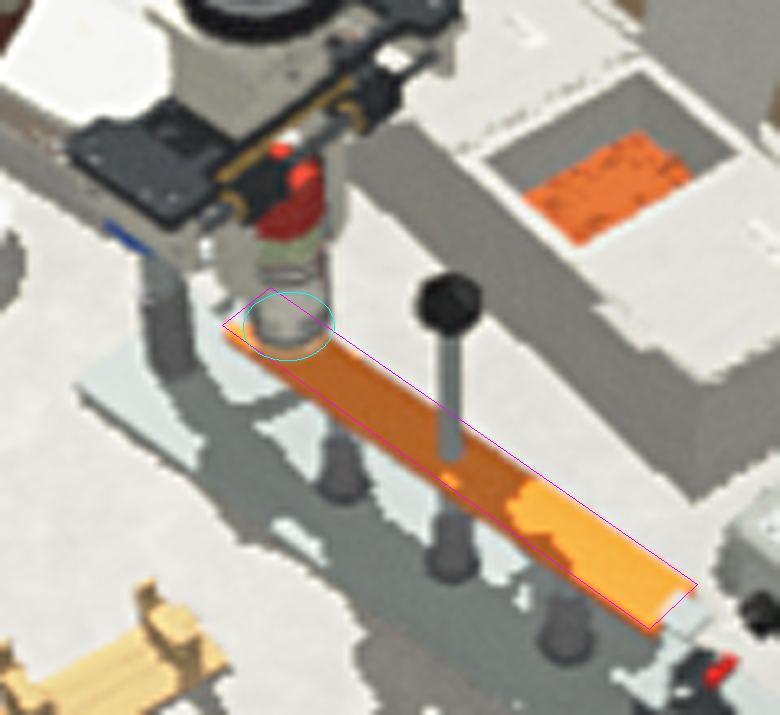

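View pics/o1t.png

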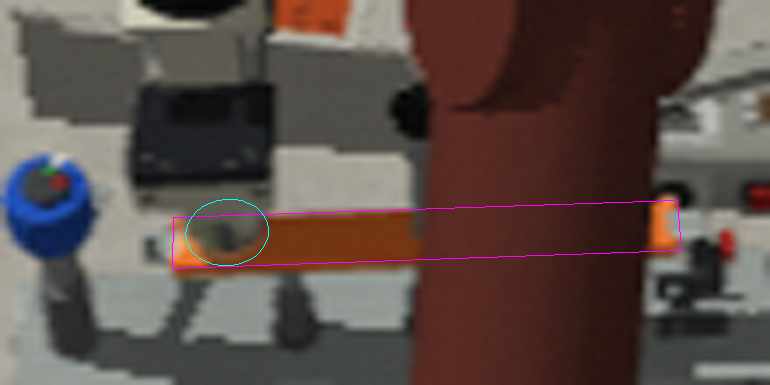

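```bash
for i in 1 2 3; do python3 -m creep '[0,0,0,0,0,0.3,255, 0,0,0,0,0,0,255,0,0,0,0,0,0,255]' | grep -E "eef|force"; done
```

```text
eef_pos: [0.5938, 0.1804, 0.133]
contact_force: [0.6, -0.3, -1.1]
eef_pos: [0.5938, 0.1804, 0.1299]
contact_force: [0.6, -0.4, -0.2]
eef_pos: [0.5943, 0.1808, 0.1276]
contact_force: [0.1, 0.1, 1.1]
```

```bash
for i in 1 2; do python3 -m creep '[0,0,0,0,0,0.3,255, 0,0,0,0,0,0,255,0,0,0,0,0,0,255,0,0,0,0,0,0,255]' | grep -E "eef|force"; done;  python3 - <<'E'
from ov import *
X=.6115-.1395*.108;Y=.0775+.990*.108
ov('scene',270,130,330,200,10,'o2.png',jars=[(X,Y,.0225,.1)])
ov('top',240,165,350,220,7,'o2t.png',jars=[(X,Y,.0225,.1)])
E
```

```text
eef_pos: [0.5943, 0.1808, 0.1245]
contact_force: [1.1, -0.2, 2.9]
eef_pos: [0.5943, 0.1808, 0.1214]
contact_force: [0.9, 1.1, 3.1]
```

View pics/o2.png

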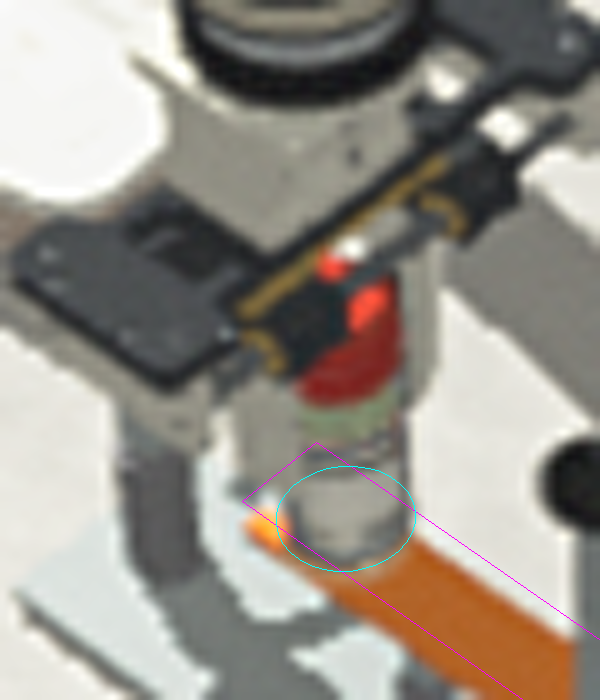

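```bash
python3 -m creep '[0,0,0,0,0,-0.2,255, 0,0,0,0,0,0,200, 0,0,0,0,0,0,100, 0,0,0,0,0,0,0, 0,0,0,0,0,0,0, 0,0,0,0,0,0,0, 0,0,0,0,0,-1,0, 0,0,0,0,0,-2,0, 0,0,0,0,0,-3,0, 0,0,0,0,0,-3,0, 0,0,0,0,0,-3,0, 0,0,0,0,0,-3,0]'; python3 g.py 50 0 .55 -.02 .3 .555 -.24 .17;  python3 - <<'E'
from ov import *
X=.6115-.1395*.108;Y=.0775+.990*.108
ov('scene',265,120,335,190,9,'o3.png',rail=(.6115,.0775,.14,.0957),jars=[(X,Y,.0225,.0957),(X,Y,.0225,.2037)])
ov('top',240,155,310,215,9,'o3t.png',rail=(.6115,.0775,.14,.0957),jars=[(X,Y,.0225,.0957),(X,Y,.0225,.2037)])
E
```

```text
time: 28.6
eef_pos: [0.5935, 0.1805, 0.2753]
tool_rot: [-0.0, 0.657, 0.754, 0.0]
contact_force: [0.3, 0.2, -0.1]
gripper_width: 0.999
t 28.60 GRASP [0.5935 0.1805 0.3143] jaw 7.8 zax [-0.  0. -1.] F [ 0.3  0.2 -0.1] w 0.999 q [ 0.05  0.58 -0.69  1.38  0.37  1.31 -0.51]
turn [ 1.000e-02 -2.000e-02 -4.218e+01]
shift cm [ -9.56 -18.16   1.43] len 20.6
shift cm [-14.52 -16.53  13.  ] len 25.6
```

View pics/o3.png

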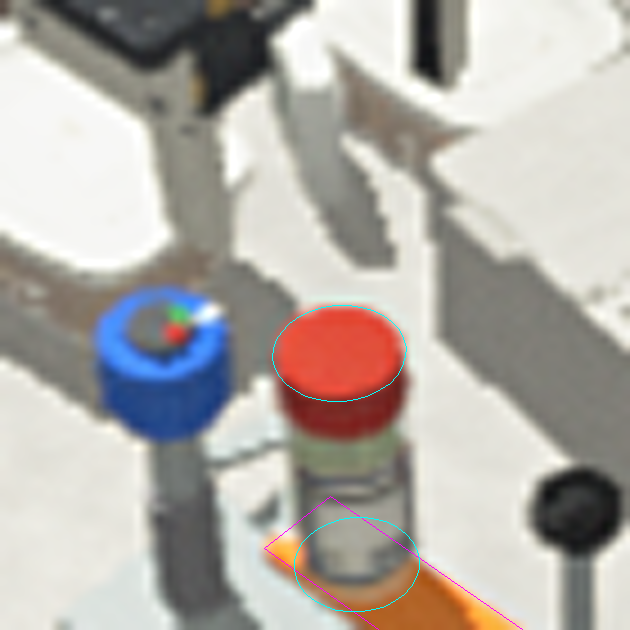

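View pics/o3t.png

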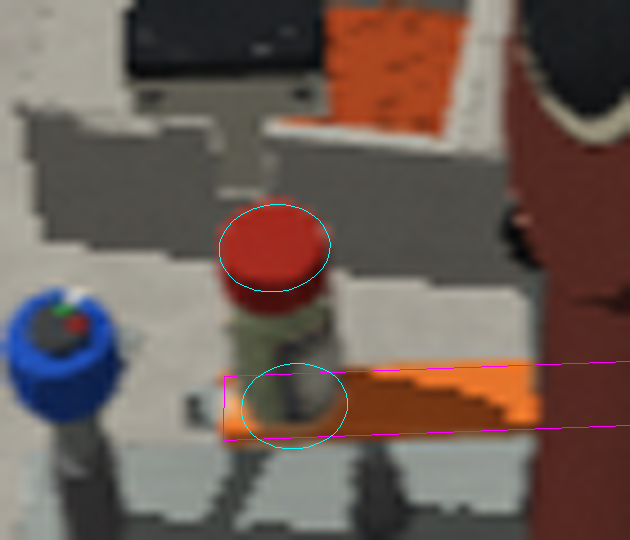

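```bash
python3 -m creep '[0,0,-7,0,0,0,0, 0,0,-7,0,0,0,0, 0,0,-7,0,0,0,0, 0,0,-7,0,0,0,0, 0,0,-7,0,0,0,0, 0,0,-7,0,0,0,0, 0,0,0,-1.4,-2.6,0,0, 0,0,0,-1.4,-2.6,0.2,0, 0,0,0,-1.4,-2.6,0.2,0, 0,0,0,-1.4,-2.6,0.2,0, 0,0,0,-1.4,-2.6,0.2,0, 0,0,0,-1.4,-2.6,0.3,0, 0,0,0,-1.4,-2.6,0.3,0]';python3 g.py 50 0 .552 -.247 .17 .552 -.247 .058
```

```text
time: 29.78
eef_pos: [0.5504, -0.0232, 0.2589]
tool_rot: [-0.0, 0.344, 0.939, -0.0]
contact_force: [0.5, 0.4, -0.1]
gripper_width: 0.998
t 29.78 GRASP [ 0.5504 -0.0232  0.2979] jaw 49.8 zax [-0.001 -0.    -1.   ] F [ 0.5  0.4 -0.1] w 0.998 q [ 0.57  0.54 -0.92  1.6   0.45  1.23  0.43]
turn [-0.05 -0.02 -0.2 ]
shift cm [-14.51 -17.04  12.79] len 25.8
shift cm [ 0.   0.  11.2] len 11.2
```

```bash
python3 -m creep '[0,0,0,-2,-2.4,1.2,0, 0,0,0,-2,-2.4,1.9,0, 0,0,0,-2.1,-2.44,1.9,0, 0,0,0,-2.1,-2.45,1.9,0, 0,0,0,-2.1,-2.45,1.9,0, 0,0,0,-2.1,-2.45,1.9,0, 0,0,0,-2.1,-2.45,1.9,0, 0,0,0,0,0,0,0,0,0,0,0,0,1,0, 0,0,0,0,0,1.5,0, 0,0,0,0,0,1.5,0, 0,0,0,0,0,1.5,0, 0,0,0,0,0,1.5,0, 0,0,0,0,0,1.5,0, 0,0,0,0,0,1.5,0, 0,0,0,0,0,0.9,0, 0,0,0,0,0,0,0,0,0,0,0,0,0,0]';python3 g.py 50 0 .552 -.247 .058
```

```text
time: 31.28
eef_pos: [0.5523, -0.2442, 0.0243]
tool_rot: [-0.0, 0.343, 0.939, 0.0]
contact_force: [0.4, 0.1, 1.2]
gripper_width: 1.001
t 31.28 GRASP [ 0.5523 -0.2442  0.0633] jaw 49.9 zax [ 0.     0.001 -1.   ] F [0.4 0.1 1.2] w 1.001 q [ 0.8   0.87 -0.73  1.72  0.74  0.86  0.61]
turn [ 0.04 -0.03 -0.11]
shift cm [-0.16 -0.23  0.53] len 0.6
```

```bash
python3 -m creep '[0,0,0,-0.16,-0.2,0.3,60, 0,0,0,0,0,0,100, 0,0,0,0,0,0,125, 0,0,0,0,0,0,255, 0,0,0,0,0,0,255, 0,0,0,0,0,0,255, 0,0,0,0,0,0,255,0,0,0,0,0,0,255, 0,0,0,0,0,0,255, 0,0,0,0,0,0,255]';  python3 g.py 8 0 .552 -.247 .29 .57 -.02 .3 .6015 .1237 .3 .6015 .1237 .156
```

```text
time: 32.12
eef_pos: [0.5529, -0.2476, 0.0217]
tool_rot: [0.001, 0.344, 0.939, 0.001]
contact_force: [2.2, 0.9, 2.0]
gripper_width: 0.549
t 32.12 GRASP [ 0.5528 -0.2476  0.0607] jaw 49.8 zax [ 0.002  0.    -1.   ] F [2.2 0.9 2. ] w 0.549 q [ 0.81  0.87 -0.73  1.71  0.74  0.85  0.61]
turn [1.100e-01 3.000e-02 4.182e+01]
shift cm [  0.07  -0.07 -22.93] len 22.9
shift cm [22.23  4.94 -1.  ] len 22.8
shift cm [13.79  5.12  0.  ] len 14.7
shift cm [ 0.   0.  14.4] len 14.4
```

```bash
python3 -m creep '[0,0,0,0,0,0,255, 0,0,0,0,0,0,255, 0,0,0,0,0,0,255, 0,0,0,0,0,0,255]'
python3 - <<'E'
from h import *
crop('scene',340,230,450,330,6,'j1.png')
E
```

```text
time: 32.45
eef_pos: [0.5528, -0.2476, 0.0217]
tool_rot: [0.001, 0.344, 0.939, 0.001]
contact_force: [1.1, 1.4, 4.1]
gripper_width: 0.548
```

View pics/j1.png

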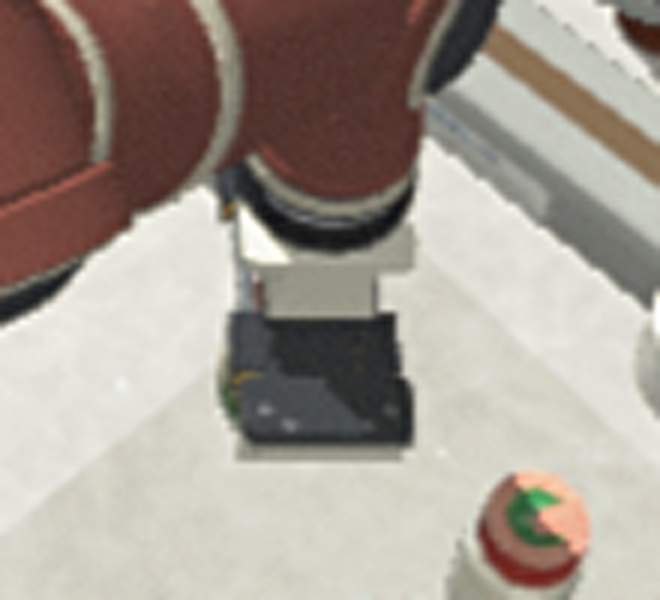

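```bash
python3 -m creep '[0,0,0,0,0,0,150, 0,0,0,0,0,0,60, 0,0,0,0,0,0,0, 0,0,0,0,0,0,0, 0,0,0,0,0,0,0, 0,0,-5.5,0,0,0,0, 0,0,-5.5,0,0,0,0, 0,0,-5.5,0,0,0,0, 0,0,-5.5,0,0,0,0, 0,0,-5.5,0,0,0,0, 0,0,-5.5,0,0,0,0, 0,0,0,0,0,0,0]'; python3 -m creep '[0,0,0,0,0,0,60, 0,0,0,0,0,0,100, 0,0,0,0,0,0,125, 0,0,0,0,0,0,255, 0,0,0,0,0,0,255, 0,0,0,0,0,0,255, 0,0,0,0,0,0,255,0,0,0,0,0,0,255, 0,0,0,0,0,0,255, 0,0,0,0,0,0,255,0,0,0,0,0,0,255, 0,0,0,0,0,0,255]';  python3 g.py 8 0 .552 -.247 .29 .57 -.02 .3 .6015 .1237 .3 .6015 .1237 .156
```

```text
time: 33.5
eef_pos: [0.5508, -0.2487, 0.0202]
tool_rot: [-0.001, 0.062, 0.998, 0.0]
contact_force: [-0.1, 0.1, -0.8]
gripper_width: 1.001
time: 34.5
eef_pos: [0.5521, -0.2476, 0.0213]
tool_rot: [0.0, 0.063, 0.998, 0.0]
contact_force: [-0.0, 1.0, 0.5]
gripper_width: 0.496
t 34.50 GRASP [ 0.552  -0.2477  0.0603] jaw 82.8 zax [ 0.     0.001 -1.   ] F [-0.   1.   0.5] w 0.496 q [ 0.87  0.92 -0.87  1.71  0.86  0.93  1.09]
turn [ 3.000e-02 -2.000e-02  7.481e+01]
shift cm [  0.07   0.   -22.97] len 23.0
shift cm [22.23  4.94 -1.  ] len 22.8
shift cm [13.79  5.12  0.  ] len 14.7
shift cm [ 0.   0.  14.4] len 14.4
```

```bash
python3 -m creep '[0,0,0,0,0,-1,255, 0,0,0,0,0,-2,255, 0,0,6.8,0,0,-2.2,255, 0,0,6.8,0,0,-2.2,255, 0,0,6.8,0,0,-2.2,255, 0,0,6.8,0,0,-2.2,255, 0,0,6.8,0,0,-2.2,255, 0,0,6.8,0,0,-2.2,255, 0,0,6.8,0,0,-2.2,255, 0,0,6.8,0,0,-2.2,255, 0,0,6.8,0,0,-2.2,255, 0,0,6.8,0,0,-0.2,255, 0,0,6.8,0,0,-0.3,255, 0,0,0,0,0,-0.3,255]';python3 g.py 8 0 .57 -.02 .3 .6015 .1237 .3 .6015 .1237 .165
```

```text
time: 35.67
eef_pos: [0.5517, -0.2479, 0.2584]
tool_rot: [0.001, 0.657, 0.754, -0.0]
contact_force: [0.4, 0.7, -1.4]
gripper_width: 0.495
t 35.67 GRASP [ 0.5517 -0.2479  0.2974] jaw 7.9 zax [ 0.    -0.001 -1.   ] F [ 0.4  0.7 -1.4] w 0.495 q [ 0.79  0.57 -0.7   1.46  0.38  1.25  0.19]
turn [ 0.02  0.07 -0.1 ]
shift cm [22.31  4.98 -0.26] len 22.9
shift cm [13.79  5.12  0.  ] len 14.7
shift cm [ 0.   0.  13.5] len 13.5
```

```bash
python3 -m creep '[0,0,0,1,0.25,-0.1,255, 0,0,0,2.5,0.6,-0.1,255, 0,0,0,3.1,0.8,-0.1,255, 0,0,0,3.1,0.8,0,255, 0,0,0,3.1,0.8,0,255, 0,0,0,3.1,0.8,0,255, 0,0,0,3.1,0.9,0,255, 0,0,0,3.1,0.9,0,255, 0,0,0,3.1,0.9,0,255, 0,0,0,3.1,0.95,0,255, 0,0,0,3.1,0.95,0,255, 0,0,0,2.6,0.8,0,255, 0,0,0,1.5,0.5,0,255, 0,0,0,0.6,0.15,0,255, 0,0,0,0,0,0,255]';python3 g.py 8 0 .6015 .1237 .3 .6015 .1237 .165
```

```text
time: 36.92
eef_pos: [0.6008, 0.1261, 0.2599]
tool_rot: [-0.001, 0.654, 0.757, 0.0]
contact_force: [-1.4, -0.1, -1.0]
gripper_width: 0.496
t 36.92 GRASP [0.6008 0.1261 0.2989] jaw 8.3 zax [-0.001  0.001 -1.   ] F [-1.4 -0.1 -1. ] w 0.496 q [ 0.16  0.59 -0.71  1.43  0.39  1.27 -0.43]
turn [-0.06 -0.08  0.34]
shift cm [-0.25  0.03 -0.11] len 0.3
shift cm [ 0.   0.  13.5] len 13.5
```

```bash
python3 -m creep '[0,0,0.3,-0.2,0,1,255, 0,0,0,0,0,2,255, 0,0,0,0,0,2,255, 0,0,0,0,0,2,255, 0,0,0,0,0,2,255, 0,0,0,0,0,2,255, 0,0,0,0,0,1.5,255, 0,0,0,0,0,1,255, 0,0,0,0,0,0,255,0,0,0,0,0,0,255,0,0,0,0,0,0,255]';python3 g.py 8 0 .6015 .1237 .156; for i in 1 2 3; do python3 -m creep '[0,0,0,0,0,0.3,255, 0,0,0,0,0,0,255,0,0,0,0,0,0,255]' | grep -E "eef|force"; done
```

```text
time: 37.83
eef_pos: [0.6028, 0.1211, 0.1261]
tool_rot: [0.001, 0.658, 0.753, 0.001]
contact_force: [-0.3, 0.8, -0.8]
gripper_width: 0.497
t 37.83 GRASP [0.6027 0.1211 0.1651] jaw 7.6 zax [ 0.002  0.    -1.   ] F [-0.3  0.8 -0.8] w 0.497 q [ 0.14  0.71 -0.64  1.61  0.49  0.99 -0.53]
turn [ 0.1  -0.01 -0.36]
shift cm [ 0.28 -0.09  0.91] len 1.0
eef_pos: [0.6022, 0.1216, 0.1227]
contact_force: [-0.4, -0.4, -0.7]
eef_pos: [0.6026, 0.1218, 0.1197]
contact_force: [0.8, 0.5, 1.6]
eef_pos: [0.6025, 0.1218, 0.1164]
contact_force: [0.7, 0.7, 1.9]
```

```bash
python3 -m creep '[0,0,0,0,0,0.1,255, 0,0,0,0,0,0,255, 0,0,0,0,0,0,200, 0,0,0,0,0,0,100, 0,0,0,0,0,0,0, 0,0,0,0,0,0,0, 0,0,0,0,0,0,0, 0,0,0,0,0,-1,0, 0,0,0,0,0,-2,0, 0,0,0,0,0,-3,0, 0,0,0,0,0,-3,0, 0,0,0,0,0,-3,0, 0,0,0,0,0,-3,0]'; python3 g.py 50 0 .55 -.02 .3 .4675 -.392 .17;  python3 - <<'E'
from ov import *
z=.0914
J=[(.6115-.1395*a,.0775+.990*a,.0225,h) for a,h in((.108,z+.108),(.05,z+.097),(.108,z),(.05,z))]
ov('scene',265,120,345,200,7.4,'o4.png',rail=(.6115,.0775,.14,z),jars=J)
crop('scene',380,290,450,370,7,'o4j.png')
E
```

```text
time: 39.67
eef_pos: [0.6016, 0.1216, 0.2674]
tool_rot: [-0.0, 0.658, 0.753, 0.0]
contact_force: [0.7, 0.6, -0.3]
gripper_width: 0.999
t 39.67 GRASP [0.6016 0.1216 0.3064] jaw 7.7 zax [ 0.  0. -1.] F [ 0.7  0.6 -0.3] w 0.999 q [ 0.17  0.58 -0.71  1.41  0.38  1.28 -0.43]
turn [ 1.000e-02 -1.000e-02 -4.228e+01]
shift cm [ -5.15 -14.16   0.64] len 15.1
shift cm [-17.59 -33.8   13.  ] len 40.3
```

View pics/o4.png

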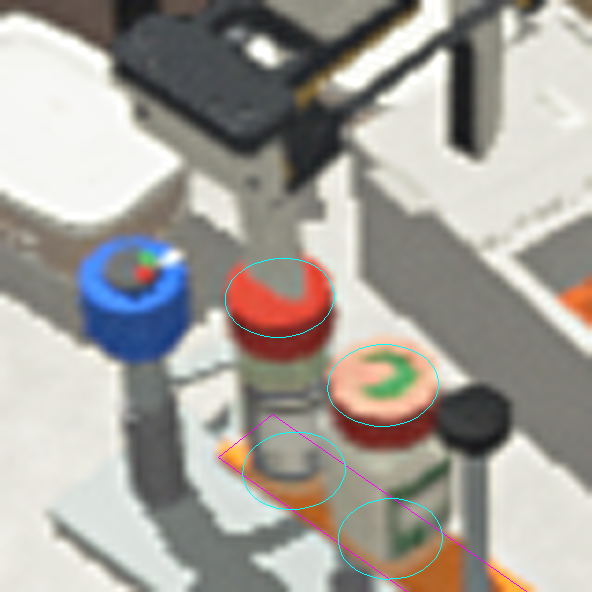

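View pics/o4j.png

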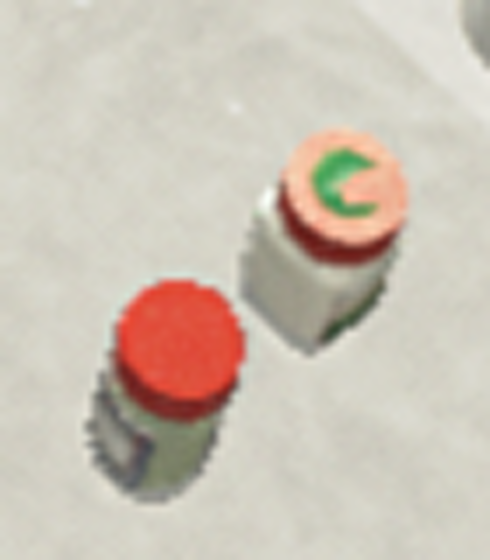

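```bash
python3 - <<'E'
from h import *
g=lambda u,v:onz('scene',(380+u/7-.5,290+v/7-.5),0.003)
c,l,r=g(310,350),g(245,290),g(385,295)
print(c,l,r,np.degrees(np.arctan2(*(l-c)[[1,0]])),np.linalg.norm(l-c),np.degrees(np.arctan2(*(r-c)[[1,0]])),np.linalg.norm(r-c))
E
python3 g.py 50 0 .55 -.02 .3 .4675 -.392 .18 .4675 -.392 .067
```

```text
[ 0.54574744 -0.40089109  0.003     ] [ 0.54404245 -0.36847831  0.003     ] [ 0.5842812  -0.40444536  0.003     ] 93.01111404213766 0.032457585840618176 -5.269932759455351 0.03869733418674782
t 39.77 GRASP [0.6041 0.1235 0.3108] jaw 7.7 zax [ 0.011  0.004 -1.   ] F [-0.  -0.6  0.3] w 1.004 q [ 0.17  0.58 -0.71  1.41  0.38  1.28 -0.43]
turn [  0.68   0.1  -42.3 ]
shift cm [ -5.08 -14.47   1.08] len 15.4
shift cm [-17.59 -33.8   12.  ] len 39.9
shift cm [ 0.   0.  11.3] len 11.3
```

```bash
python3 g.py 88 0 .58 -.1 .3 .559 -.388 .18 .559 -.388 .060
```

```text
t 39.77 GRASP [0.6041 0.1235 0.3108] jaw 7.7 zax [ 0.011  0.004 -1.   ] F [-0.  -0.6  0.3] w 1.004 q [ 0.17  0.58 -0.71  1.41  0.38  1.28 -0.43]
turn [  0.65   0.34 -80.3 ]
shift cm [  1.63 -22.42   1.08] len 22.5
shift cm [  1.09 -28.86  12.  ] len 31.3
shift cm [ 0.  0. 12.] len 12.0
```

```bash
python3 -m creep '[0,0,-6.7,0,0,0,0, 0,0,-6.7,0,0,0,0, 0,0,-6.7,0,0,0,0, 0,0,-6.7,0,0,0,0, 0,0,-6.7,0,0,0,0, 0,0,-6.7,0,0,0,0, 0,0,-6.7,0,0,0,0, 0,0,-6.7,0,0,0,0, 0,0,-6.7,0,0,0,0, 0,0,-6.7,0,0,0,0, 0,0,-6.7,0,0,0,0, 0,0,-6.6,0,0,0,0, 0,0,0,0.2,-3,0,0, 0,0,0,0.2,-3.2,0,0, 0,0,0,0.2,-3.2,0,0, 0,0,0,0.2,-3.2,0,0, 0,0,0,0.2,-3.2,0,0, 0,0,0,0.2,-3.2,0,0, 0,0,0,0.2,-3.2,0,0]';python3 g.py 88 0 .559 -.388 .18 .559 -.388 .060
```

```text
time: 41.35
eef_pos: [0.5795, -0.1016, 0.265]
tool_rot: [-0.0, 0.017, 1.0, -0.0]
contact_force: [0.7, -0.4, -0.3]
gripper_width: 1.0
t 41.35 GRASP [ 0.5795 -0.1016  0.304 ] jaw 88.0 zax [-0.001 -0.    -1.   ] F [ 0.7 -0.4 -0.3] w 1.000 q [ 0.74  0.67 -1.12  1.49  0.61  1.36  1.12]
turn [-0.03 -0.05 -0.  ]
shift cm [  1.05 -28.69  12.4 ] len 31.3
shift cm [ 0.  0. 12.] len 12.0
```

```bash
python3 -m creep '[0,0,0,0.1,-3,1.2,0, 0,0,0,0.1,-3.2,1.4,0, 0,0,0,0.1,-3.2,1.4,0, 0,0,0,0.1,-3.2,1.4,0, 0,0,0,0.1,-3.2,1.4,0, 0,0,0,0.1,-3.2,1.4,0, 0,0,0,0.15,-3.2,1.4,0, 0,0,0,0.2,-3.2,1.4,0, 0,0,0,0.1,-3.2,1.4,0, 0,0,0,0,0,0,0, 0,0,0,0,0,1,0, 0,0,0,0,0,1.6,0, 0,0,0,0,0,1.6,0, 0,0,0,0,0,1.6,0, 0,0,0,0,0,1.6,0, 0,0,0,0,0,1.6,0, 0,0,0,0,0,1.6,0, 0,0,0,0,0,0.7,0, 0,0,0,0,0,0,0]';python3 g.py 88 0 .559 -.388 .060
```

```text
time: 42.93
eef_pos: [0.5583, -0.3848, 0.0253]
tool_rot: [-0.002, 0.017, 1.0, 0.001]
contact_force: [0.3, 0.5, -0.6]
gripper_width: 1.0
t 42.93 GRASP [ 0.5585 -0.3849  0.0643] jaw 88.0 zax [-0.004  0.002 -1.   ] F [ 0.3  0.5 -0.6] w 1.000 q [ 1.04  1.04 -0.96  1.48  0.9   1.11  1.43]
turn [ 0.1  -0.22  0.02]
shift cm [-0.06 -0.31  0.43] len 0.5
```

```bash
python3 -m creep '[0,0,0,-0.06,-0.3,0.2,60, 0,0,0,0,0,0,100, 0,0,0,0,0,0,125, 0,0,0,0,0,0,255, 0,0,0,0,0,0,255, 0,0,0,0,0,0,255, 0,0,0,0,0,0,255,0,0,0,0,0,0,255, 0,0,0,0,0,0,255, 0,0,0,0,0,0,255,0,0,0,0,0,0,255, 0,0,0,0,0,0,255]';  python3 g.py 8 0 .559 -.388 .30 .58 -.2 .3 .6155 .0247 .3 .6155 .0247 .156
```

```text
time: 43.93
eef_pos: [0.5606, -0.3877, 0.0265]
tool_rot: [0.0, 0.017, 1.0, 0.0]
contact_force: [-0.8, 2.4, 2.5]
gripper_width: 0.493
t 43.93 GRASP [ 0.5606 -0.3877  0.0655] jaw 88.0 zax [ 0.001  0.001 -1.   ] F [-0.8  2.4  2.5] w 0.493 q [ 1.04  1.04 -0.96  1.47  0.9   1.12  1.44]
turn [ 7.000e-02 -1.000e-02  8.002e+01]
shift cm [-1.000e-02 -1.600e-01 -2.345e+01] len 23.4
shift cm [18.32  4.7   0.  ] len 18.9
shift cm [21.76  6.64  0.  ] len 22.7
shift cm [ 0.   0.  14.4] len 14.4
```

```bash
python3 -m creep '[0,0,0,0,0,-1,255, 0,0,0,0,0,-2,255, 0,0,6.67,0,0,-2.1,255, 0,0,6.67,0,0,-2.1,255, 0,0,6.67,0,0,-2.1,255, 0,0,6.67,0,0,-2.1,255, 0,0,6.67,0,0,-2.1,255, 0,0,6.67,0,0,-2.1,255, 0,0,6.67,0,0,-2.1,255, 0,0,6.67,0,0,-2.1,255, 0,0,6.67,0,0,-2.1,255, 0,0,6.67,0,0,-1,255, 0,0,6.67,0,0,-0.5,255, 0,0,6.67,0,0,0,255, 0,0,0,0,0,0,255]';python3 g.py 8 0 .6155 .0247 .3 .6155 .0247 .17
```

```text
time: 45.18
eef_pos: [0.56, -0.3889, 0.2612]
tool_rot: [0.001, 0.657, 0.754, -0.001]
contact_force: [0.4, 0.0, -1.8]
gripper_width: 0.487
t 45.18 GRASP [ 0.56   -0.3888  0.3002] jaw 7.8 zax [ 0.    -0.002 -1.   ] F [ 0.4  0.  -1.8] w 0.487 q [ 0.94  0.72 -0.76  1.2   0.48  1.39  0.36]
turn [-0.01  0.12 -0.18]
shift cm [4.018e+01 1.125e+01 2.000e-02] len 41.7
shift cm [ 0.  0. 13.] len 13.0
```

```bash
python3 -m creep '[0,0,-0.2,1,0.3,0,255, 0,0,0,2.2,0.6,0,255, 0,0,0,3.2,0.9,0,255, 0,0,0,3.2,0.9,0,255, 0,0,0,3.2,0.9,0,255, 0,0,0,3.2,0.9,0,255, 0,0,0,3.2,0.9,0,255, 0,0,0,3.2,0.9,0,255, 0,0,0,3.2,0.9,0,255, 0,0,0,3.2,0.9,0,255, 0,0,0,3.2,0.9,0,255, 0,0,0,3.2,0.9,0,255, 0,0,0,2.5,0.7,0,255, 0,0,0,1.6,0.4,0,255, 0,0,0,0.7,0.25,0,255, 0,0,0,0,0,0,255]';python3 g.py 8 0 .6155 .0247 .3 .6155 .0247 .167
```

```text
time: 46.52
eef_pos: [0.6143, 0.0264, 0.2601]
tool_rot: [-0.001, 0.653, 0.758, 0.0]
contact_force: [0.5, 0.3, -0.6]
gripper_width: 0.49
t 46.52 GRASP [0.6144 0.0264 0.2991] jaw 8.5 zax [-0.001  0.001 -1.   ] F [ 0.5  0.3 -0.6] w 0.490 q [ 0.36  0.61 -0.78  1.42  0.43  1.29 -0.3 ]
turn [-0.03 -0.07  0.52]
shift cm [-0.18  0.09 -0.09] len 0.2
shift cm [ 0.   0.  13.3] len 13.3
```

```bash
python3 -m creep '[0,0,0.3,-0.1,0,1,255, 0,0,0,0,0,2,255, 0,0,0,0,0,2,255, 0,0,0,0,0,2,255, 0,0,0,0,0,2,255, 0,0,0,0,0,2,255, 0,0,0,0,0,1.5,255, 0,0,0,0,0,0.8,255, 0,0,0,0,0,0,255,0,0,0,0,0,0,255,0,0,0,0,0,0,255]';python3 g.py 8 0 .6155 .0247 .157
```

```text
time: 47.43
eef_pos: [0.6159, 0.0222, 0.1281]
tool_rot: [0.001, 0.657, 0.754, 0.001]
contact_force: [-0.3, 0.4, -0.1]
gripper_width: 0.488
t 47.43 GRASP [0.6158 0.0222 0.1671] jaw 7.8 zax [ 0.002  0.    -1.   ] F [-0.3  0.4 -0.1] w 0.488 q [ 0.34  0.73 -0.72  1.6   0.54  1.02 -0.41]
turn [ 0.12 -0.   -0.2 ]
shift cm [0.26 0.   1.01] len 1.0
```

```bash
python3 -m creep '[0,0,0,0.2,0,0.4,255, 0,0,0,0,0,0,255,0,0,0,0,0,0,255]' | grep -E "eef|force"; for i in 1 2 3; do python3 -m creep '[0,0,0,0,0,0.3,255, 0,0,0,0,0,0,255,0,0,0,0,0,0,255]' | grep -E "eef|force"; done
```

```text
eef_pos: [0.6155, 0.0249, 0.1239]
contact_force: [-0.4, -0.4, -0.1]
eef_pos: [0.6153, 0.0249, 0.1205]
contact_force: [0.2, -0.6, 1.1]
eef_pos: [0.6152, 0.0248, 0.1173]
contact_force: [0.2, -0.8, 2.8]
eef_pos: [0.6151, 0.0248, 0.1143]
contact_force: [0.7, 0.7, 3.1]
```

Contact and rail sinking: release and back out; then to pepper B.

```bash
python3 -m creep '[0,0,0,0,0,-0.2,255, 0,0,0,0,0,0,200, 0,0,0,0,0,0,100, 0,0,0,0,0,0,0, 0,0,0,0,0,0,0, 0,0,0,0,0,0,0, 0,0,0,0,0,-1,0, 0,0,0,0,0,-2,0, 0,0,0,0,0,-3,0, 0,0,0,0,0,-3,0, 0,0,0,0,0,-3,0, 0,0,0,0,0,-3,0, 0,0,-7,0,0,0,0, 0,0,-7,0,0,0,0, 0,0,-7,0,0,0,0, 0,0,-7,0,0,0,0, 0,0,-7,0,0,0,0, 0,0,-7,0,0,0,0]'; python3 g.py 50 0 .55 -.1 .3 .4675 -.392 .18 .4675 -.392 .067;  python3 - <<'E'
from ov import *
z=.087
J=[(.6115-.1395*a,.0775+.990*a,.0225,h) for a,h in((.108,z+.108),(.05,z+.097),(-.05,z+.097),(-.05,z))]
ov('scene',265,120,375,220,7,'o5.png',rail=(.6115,.0775,.14,z),jars=J)
crop('scene',380,290,450,370,7,'o5j.png')
E
```

```text
time: 49.93
eef_pos: [0.6146, 0.0245, 0.2669]
tool_rot: [0.0, 0.34, 0.94, -0.0]
contact_force: [-0.5, 0.5, 0.6]
gripper_width: 0.999
t 49.93 GRASP [0.6146 0.0245 0.3059] jaw 50.2 zax [ 0. -0. -1.] F [-0.5  0.5  0.6] w 0.999 q [ 0.44  0.66 -0.97  1.41  0.55  1.36  0.33]
turn [0.   0.02 0.21]
shift cm [ -3.06 -13.69   0.59] len 14.0
shift cm [-12.45 -27.67  12.  ] len 32.6
shift cm [ 0.   0.  11.3] len 11.3
```

View pics/o5.png

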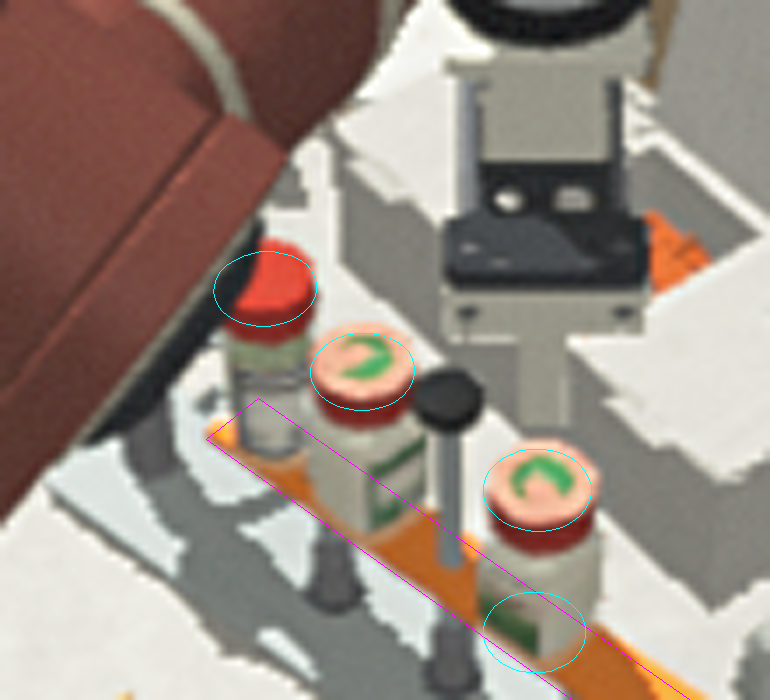

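View pics/o5j.png

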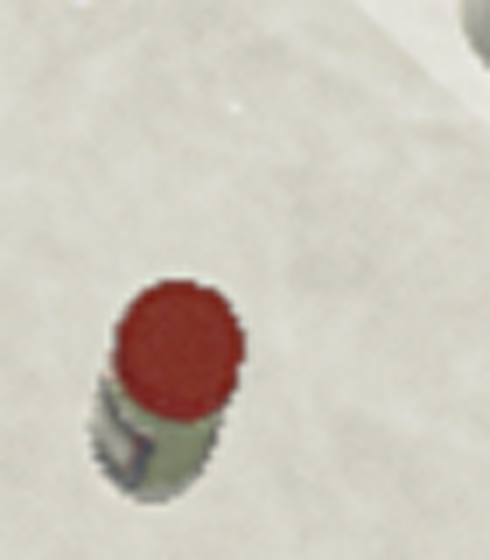

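```bash
python3 -m creep '[0,0,0,-0.5,-2.5,0,0, 0,0,0,-0.6,-2.8,0.1,0, 0,0,0,-0.6,-2.8,0.1,0, 0,0,0,-0.7,-2.8,0.2,0, 0,0,0,-0.7,-2.8,0.2,0, 0,0,0,-1.2,-2.75,1.2,0, 0,0,0,-1.25,-2.75,1.2,0, 0,0,0,-1.25,-2.75,1.2,0, 0,0,0,-1.25,-2.75,1.2,0, 0,0,0,-1.25,-2.75,1.2,0, 0,0,0,-1.25,-2.75,1.2,0, 0,0,0,-1.25,-2.75,1.2,0, 0,0,0,-1.25,-2.75,1.2,0, 0,0,0,-1.25,-2.75,1.2,0, 0,0,0,-1.25,-2.75,1.2,0, 0,0,0,0,0,0,0, 0,0,0,0,0,0,0]';python3 g.py 50 0 .4675 -.392 .067
```

```text
time: 51.45
eef_pos: [0.4662, -0.3929, 0.139]
tool_rot: [-0.001, 0.347, 0.938, -0.0]
contact_force: [-0.0, 0.8, -0.2]
gripper_width: 1.001
t 51.45 GRASP [ 0.4663 -0.393   0.178 ] jaw 49.4 zax [-0.002  0.001 -1.   ] F [-0.   0.8 -0.2] w 1.001 q [ 1.18  0.78 -0.95  1.6   0.69  1.12  0.93]
turn [-0.05 -0.12 -0.62]
shift cm [-0.03  0.15 11.1 ] len 11.1
```

```bash
python3 -m creep '[0,0,0,0,0,1,0, 0,0,0,0,0,1.6,0, 0,0,0,0,0,1.6,0, 0,0,0,0,0,1.6,0, 0,0,0,0,0,1.6,0, 0,0,0,0,0,1.6,0, 0,0,0,0,0,1.6,0, 0,0,0,0,0,0.4,0, 0,0,0,0,0,0,0]'; python3 -m creep '[0,0,0,0,0,0,60, 0,0,0,0,0,0,100, 0,0,0,0,0,0,125, 0,0,0,0,0,0,255, 0,0,0,0,0,0,255, 0,0,0,0,0,0,255, 0,0,0,0,0,0,255,0,0,0,0,0,0,255, 0,0,0,0,0,0,255, 0,0,0,0,0,0,255]';  python3 g.py 8 0 .4675 -.392 .3 .55 -.2 .3 .6236 -.0327 .3 .6236 -.0327 .156
```

```text
time: 52.2
eef_pos: [0.4682, -0.3887, 0.0294]
tool_rot: [-0.001, 0.342, 0.94, 0.001]
contact_force: [-0.0, 0.9, -0.8]
gripper_width: 0.999
time: 53.03
eef_pos: [0.4687, -0.3902, 0.0305]
tool_rot: [0.001, 0.343, 0.939, 0.0]
contact_force: [0.0, 1.5, 1.5]
gripper_width: 0.475
t 53.03 GRASP [ 0.4687 -0.3902  0.0695] jaw 49.9 zax [ 0.001  0.    -1.   ] F [0.  1.5 1.5] w 0.475 q [ 1.13  0.91 -0.85  1.69  0.82  0.94  0.82]
turn [7.000e-02 1.000e-02 4.188e+01]
shift cm [ -0.16  -0.14 -23.05] len 23.1
shift cm [17.86 10.84  0.  ] len 20.9
shift cm [15.54  9.62  0.  ] len 18.3
shift cm [ 0.   0.  14.4] len 14.4
```

```bash
python3 -m creep '[0,0,0,0,0,-1,255, 0,0,0,0,0,-2,255, 0,0,6,0,0,-2.5,255, 0,0,6,0,0,-2.5,255, 0,0,6,0,0,-2.5,255, 0,0,6,0,0,-2.5,255, 0,0,6,0,0,-2.5,255, 0,0,6,0,0,-2.5,255, 0,0,5.9,0,0,-2.5,255, 0,0,0,0,0,-2,255, 0,0,0,1,0.6,-0.6,255, 0,0,0,2,1.2,0,255, 0,0,0,2.6,1.6,0,255, 0,0,0,2.6,1.6,0,255, 0,0,0,2.6,1.6,0,255, 0,0,0,2.6,1.6,0,255, 0,0,0,2.6,1.6,0,255, 0,0,0,2.6,1.6,0,255]';python3 g.py 8 0 .6236 -.0327 .3 .6236 -.0327 .17
```

```text
time: 54.53
eef_pos: [0.5546, -0.1883, 0.2601]
tool_rot: [-0.001, 0.656, 0.755, -0.001]
contact_force: [0.4, 0.5, -0.1]
gripper_width: 0.475
t 54.53 GRASP [ 0.5547 -0.1883  0.2991] jaw 8.0 zax [-0.003  0.001 -1.   ] F [ 0.4  0.5 -0.1] w 0.475 q [ 0.78  0.57 -0.83  1.5   0.43  1.26  0.03]
turn [-0.15 -0.06  0.03]
shift cm [14.45  8.99 -0.09] len 17.0
shift cm [ 0.  0. 13.] len 13.0
```

```bash
python3 -m creep '[0,0,0,2.6,1.6,0,255, 0,0,0,2.6,1.6,0,255, 0,0,0,2.6,1.6,0,255, 0,0,0,2.6,1.6,0,255, 0,0,0,2.4,1.5,0,255, 0,0,0,1.3,0.9,0,255, 0,0,0,0.4,0.2,0,255, 0,0,0,0,0,0,255, 0,0,0,0,0,1,255, 0,0,0,0,0,2,255, 0,0,0,0,0,2,255, 0,0,0,0,0,2,255, 0,0,0,0,0,2,255, 0,0,0,0,0,2,255, 0,0,0,0,0,1.3,255, 0,0,0,0,0,0.6,255, 0,0,0,0,0,0,255,0,0,0,0,0,0,255,0,0,0,0,0,0,255]';python3 g.py 8 0 .6236 -.0327 .16
```

```text
time: 56.12
eef_pos: [0.6252, -0.0346, 0.1335]
tool_rot: [0.001, 0.657, 0.754, 0.001]
contact_force: [-0.6, -0.5, -0.9]
gripper_width: 0.476
t 56.12 GRASP [ 0.6251 -0.0346  0.1725] jaw 7.9 zax [ 0.002  0.    -1.   ] F [-0.6 -0.5 -0.9] w 0.476 q [ 0.44  0.74 -0.74  1.57  0.56  1.05 -0.32]
turn [ 0.14  0.   -0.07]
shift cm [ 0.21 -0.12  1.25] len 1.3
```

```bash
python3 -m creep '[0,0,0,0.1,-0.15,0.6,255, 0,0,0,0,0,0,255,0,0,0,0,0,0,255]' | grep -E "eef|force"; for i in 1 2 3 4; do python3 -m creep '[0,0,0,0,0,0.3,255, 0,0,0,0,0,0,255,0,0,0,0,0,0,255]' | grep -E "eef|force"; done
```

```text
eef_pos: [0.6225, -0.0336, 0.1265]
contact_force: [-1.5, -0.2, -1.4]
eef_pos: [0.6227, -0.0336, 0.1233]
contact_force: [0.9, 0.3, -0.0]
eef_pos: [0.6228, -0.0336, 0.1202]
contact_force: [0.3, 0.6, 1.5]
eef_pos: [0.6228, -0.0337, 0.1172]
contact_force: [-1.0, 0.8, 1.5]
eef_pos: [0.6228, -0.0336, 0.1142]
contact_force: [-0.4, 0.9, 3.1]
```

```bash
python3 -m creep '[0,0,0,0,0,-0.2,255, 0,0,0,0,0,0,200, 0,0,0,0,0,0,100, 0,0,0,0,0,0,0, 0,0,0,0,0,0,0, 0,0,0,0,0,0,0, 0,0,0,0,0,-1,0, 0,0,0,0,0,-2,0, 0,0,0,0,0,-3,0, 0,0,0,0,0,-3,0, 0,0,0,0,0,-3,0, 0,0,0,0,0,-2,0, 0,0,0,-3,0,0,255, 0,0,0,-3,0,0,255, 0,0,0,-3,0,0,255,0,0,0,-3,0,0,255,0,0,0,-3,0,0,255]'; python3 g.py 98 0 .6085 .0742 .3;  python3 - <<'E'
from ov import *
z=.087
J=[(.6115-.1395*a,.0775+.990*a,.0225,h) for a,h in((.108,z+.108),(.05,z+.097),(-.05,z+.097),(-.108,z+.108))]
ov('scene',265,120,375,240,6,'o6.png',rail=(.6115,.0775,.14,z),jars=J)
ov('top',235,150,360,240,6,'o6t.png',rail=(.6115,.0775,.14,z),jars=J)
E
```

```text
time: 58.78
eef_pos: [0.6434, -0.1838, 0.2571]
tool_rot: [0.0, 0.656, 0.755, 0.0]
contact_force: [0.8, -0.5, 0.7]
gripper_width: 0.693
t 58.78 GRASP [ 0.6434 -0.1838  0.2961] jaw 8.0 zax [ 0.001 -0.    -1.   ] F [ 0.8 -0.5  0.7] w 0.693 q [ 0.63  0.71 -0.79  1.25  0.49  1.37  0.01]
turn [ 2.000e-02  5.000e-02 -9.003e+01]
shift cm [-0.13 26.03 -0.39] len 26.0
```

View pics/o6.png

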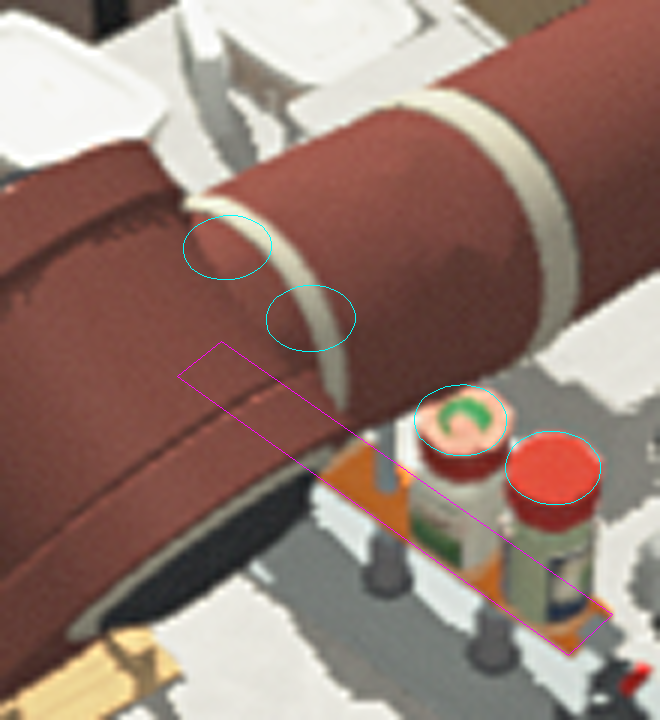

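View pics/o6t.png

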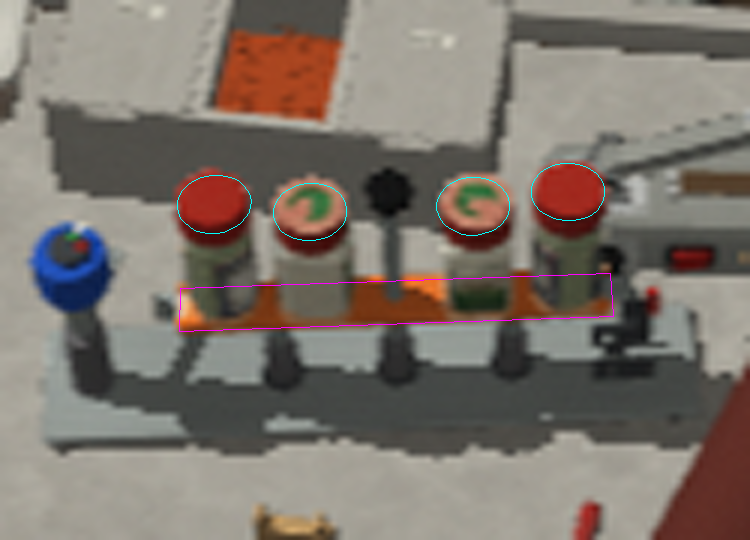

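```bash
python3 -m creep '[0,0,0,0.8,0,-0.2,255, 0,0,0,2.2,0,-0.2,255, 0,0,0,3,0,0,255, 0,0,0,3,0,0,255, 0,0,0,3,0,0,255, 0,0,0,3,0,0,255, 0,0,0,3,0,0,255, 0,0,0,3,0,0,255, 0,0,0,2.5,0,0,255, 0,0,0,1.7,0,0,255, 0,0,0,0.8,0,0,255, 0,0,0,0,0,0,255, 0,0,0,0,0,0,255, 0,0,0,0,0,0,255]';python3 g.py 8 0 .6085 .0742 .23
```

```text
time: 60.05
eef_pos: [0.6077, 0.0737, 0.2602]
tool_rot: [0.0, 0.657, 0.754, -0.0]
contact_force: [-0.6, -0.3, 0.9]
gripper_width: 0.002
t 60.05 GRASP [0.6077 0.0737 0.2992] jaw 7.8 zax [ 0.    -0.001 -1.   ] F [-0.6 -0.3  0.9] w 0.002 q [ 0.29  0.61 -0.8   1.43  0.44  1.29 -0.41]
turn [-0.    0.07 -0.15]
shift cm [0.04 0.09 6.92] len 6.9
```

```bash
python3 -m creep '[0,0,0,0,0.1,1.5,255, 0,0,0,0,0,1.5,255, 0,0,0,0,0,1.5,255, 0,0,0,0,0,1.2,255, 0,0,0,0,0,0.8,255, 0,0,0,0,0,0,255, 0,0,0,0,0,0,255]';python3 g.py 8 0 .6085 .0742 .22
python3 - <<'E'
from h import *
crop('scene',290,130,370,200,8,'k1.png')
crop('top',260,140,340,200,8,'k1t.png')
E
```

```text
time: 60.63
eef_pos: [0.6086, 0.0747, 0.1951]
tool_rot: [-0.0, 0.657, 0.754, -0.0]
contact_force: [-0.2, 0.7, -0.2]
gripper_width: 0.002
t 60.63 GRASP [0.6086 0.0747 0.2341] jaw 7.9 zax [-0.  0. -1.] F [-0.2  0.7 -0.2] w 0.002 q [ 0.28  0.66 -0.78  1.53  0.49  1.15 -0.45]
turn [-0.02 -0.01 -0.1 ]
shift cm [-0.05 -0.02  1.41] len 1.4
```

View pics/k1.png

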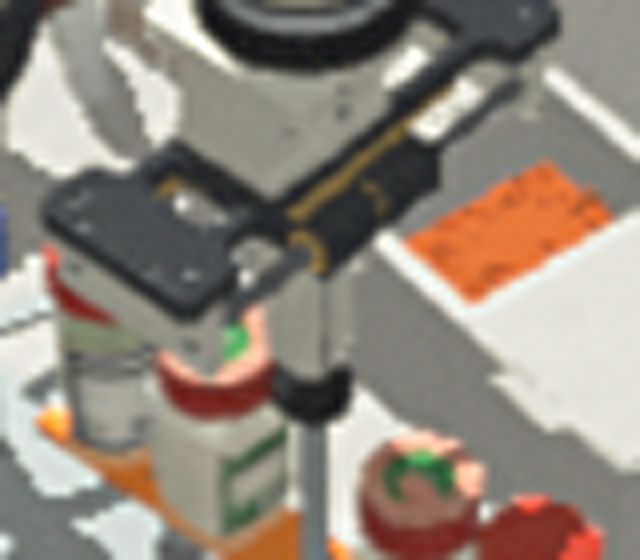

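View pics/k1t.png

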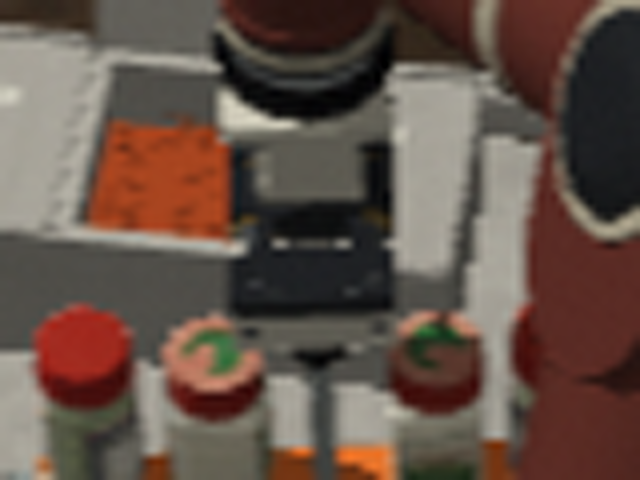

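```bash
python3 -m creep '[0,0,0,0,0,0.5,255, 0,0,0,0,0,0.5,255, 0,0,0,0,0,0.5,255, 0,0,0,0,0,0.5,255,0,0,0,0,0,0,255]' | grep -E "eef|force"; for i in 1 2 3; do python3 -m creep '[0,0,0,0,0,0.3,255, 0,0,0,0,0,0.3,255,0,0,0,0,0,0,255]' | grep -E "eef|force"; done
```

```text
eef_pos: [0.6085, 0.0754, 0.1745]
contact_force: [-0.1, -0.3, 1.1]
eef_pos: [0.6086, 0.0754, 0.1697]
contact_force: [-1.4, -0.9, 5.1]
eef_pos: [0.6086, 0.0755, 0.1651]
contact_force: [-2.6, -1.5, 10.1]
eef_pos: [0.6088, 0.0758, 0.1591]
contact_force: [-0.6, -0.1, 5.9]
```

```bash
for i in 1 2 3 4; do python3 -m creep '[0,0,0,0,0,0.2,255, 0,0,0,0,0,0.2,255,0,0,0,0,0,0,255]' | grep -E "eef|force"; done
```

```text
eef_pos: [0.6088, 0.0757, 0.1544]
contact_force: [-1.5, -0.4, 7.6]
eef_pos: [0.6088, 0.0758, 0.1504]
contact_force: [-0.8, -0.8, 8.6]
eef_pos: [0.6088, 0.0758, 0.147]
contact_force: [-1.5, -1.8, 9.5]
eef_pos: [0.6089, 0.0758, 0.1467]
contact_force: [-7.9, -3.4, 24.8]
```

```bash
python3 -m creep '[0,0,0,0,0,0,255, 0,0,0,0,0,0,255, 0,0,0,0,0,0,255, 0,0,0,0,0,0,255, 0,0,0,0,0,0,255, 0,0,0,0,0,0,255, 0,0,0,0,0,0,255, 0,0,0,0,0,0,255, 0,0,0,0,0,0,255, 0,0,0,0,0,0,255, 0,0,0,0,0,0,255, 0,0,0,0,0,0,255, 0,0,0,0,0,0,255, 0,0,0,0,0,0,255, 0,0,0,0,0,0,255, 0,0,0,0,0,0,255, 0,0,0,0,0,0,255, 0,0,0,0,0,0,255, 0,0,0,0,0,0,255, 0,0,0,0,0,0,255]'
python3 - <<'E'
from h import *
crop('scene',265,150,385,250,6,'k2.png')
E
```

```text
time: 64.57
eef_pos: [0.6089, 0.0758, 0.1467]
tool_rot: [0.002, 0.657, 0.754, 0.001]
contact_force: [-6.8, -2.9, 25.0]
gripper_width: 0.01
```

View pics/k2.png

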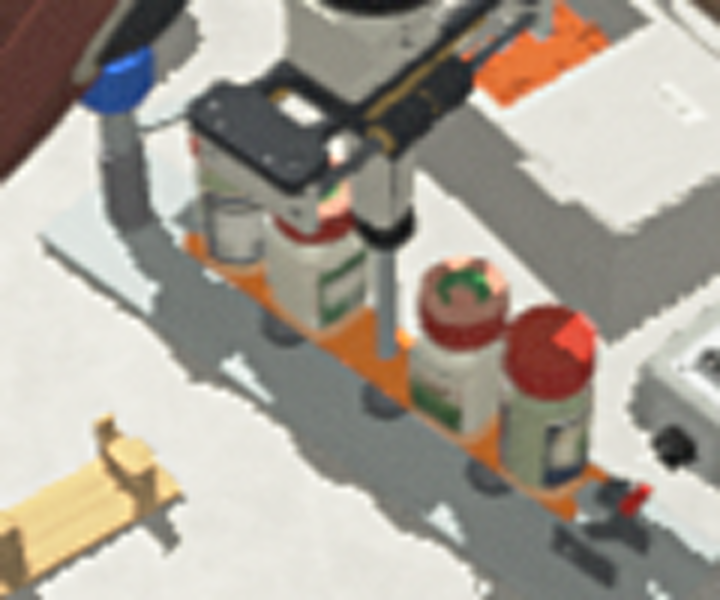

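```bash
python3 -m creep '[0,0,0,0,0,0,255, 0,0,0,0,0,0,255, 0,0,0,0,0,0,255, 0,0,0,0,0,0,255, 0,0,0,0,0,0,255, 0,0,0,0,0,0,255, 0,0,0,0,0,-0.3,255, 0,0,0,0,0,-0.3,255, 0,0,0,0,0,-0.3,255, 0,0,0,0,0,-0.3,255, 0,0,0,0,0,-0.3,255, 0,0,0,0,0,-0.3,255,0,0,0,0,0,0,255,0,0,0,0,0,0,255]' |grep -E "eef|force"; python3 -m creep '[0,0,0,0,0,-0.5,255, 0,0,0,0,0,-0.5,255, 0,0,0,0,0,-1,255, 0,0,0,0,0,-2,255, 0,0,0,0,0,-3,255, 0,0,0,0,0,-3,255, 0,0,0,0,0,-2,255]'
python3 - <<'E'
from h import *
crop('scene',265,150,385,250,6,'k3.png')
crop('top',230,150,360,230,6,'k3t.png')
E
```

```text
eef_pos: [0.6081, 0.075, 0.1586]
contact_force: [0.4, 0.4, -0.3]
time: 66.37
eef_pos: [0.6092, 0.0762, 0.2832]
tool_rot: [0.001, 0.656, 0.755, 0.002]
contact_force: [0.0, 0.1, 0.2]
gripper_width: 0.007
```

View pics/k3.png

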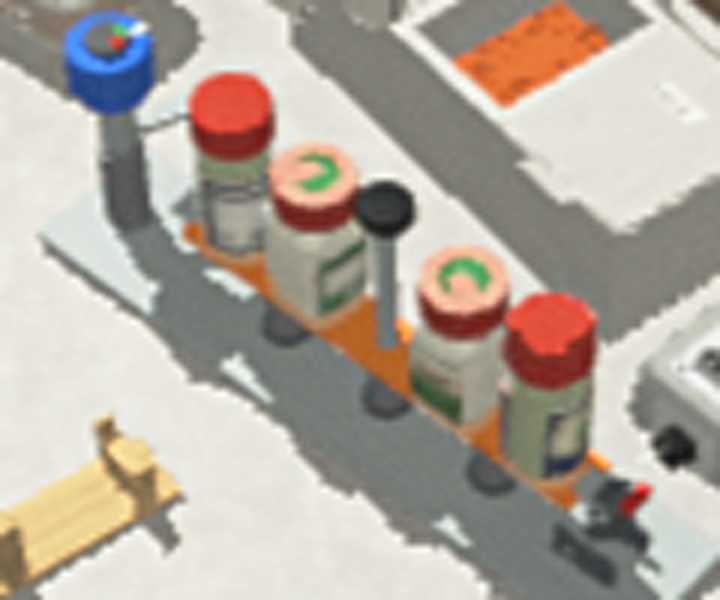

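View pics/k3t.png

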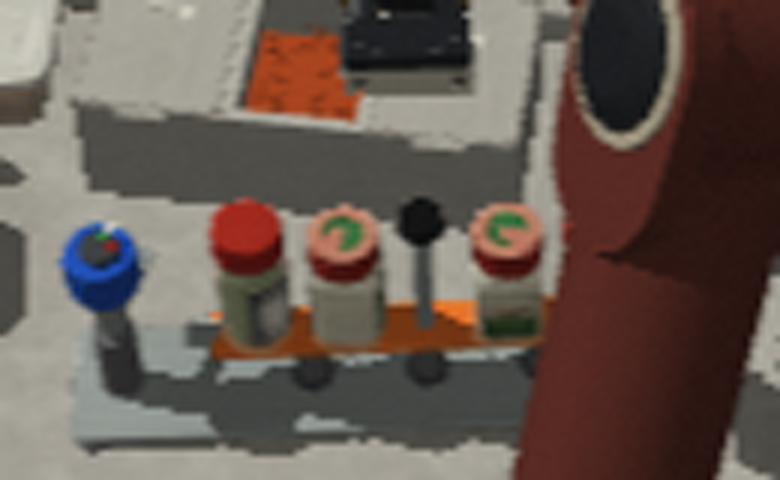

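```bash
python3 g.py 42 0 .5805 .2728 .32 .5805 .2728 .142
```

```text
t 66.47 GRASP [0.6101 0.0769 0.3234] jaw 8.0 zax [ 0.009  0.003 -1.   ] F [ 0.  -0.9  0.7] w 0.002 q [ 0.29  0.59 -0.81  1.39  0.43  1.33 -0.39]
turn [  0.55   0.07 -34.04]
shift cm [16.54 10.91  0.34] len 19.8
shift cm [ 0.   0.  17.8] len 17.8
```

```bash
python3 -m creep '[0,0,-6.8,0,0,0,0, 0,0,-6.8,0,0,0,0, 0,0,-6.8,0,0,0,0, 0,0,-6.8,0,0,0,0, 0,0,-6.8,0,0,0,0, 0,0,0,2.5,1.65,0,0, 0,0,0,2.8,1.85,0,0, 0,0,0,2.8,1.85,0,0, 0,0,0,2.8,1.85,0,0, 0,0,0,2.8,1.85,0,0, 0,0,0,2,1.35,0,0, 0,0,0,0.8,0.5,0,0, 0,0,0,0,0,0,0, 0,0,0,0,0,0,0]';python3 g.py 42 0 .5805 .2728 .142
```

```text
time: 67.63
eef_pos: [0.5796, 0.2696, 0.2786]
tool_rot: [0.0, 0.407, 0.913, -0.001]
contact_force: [1.1, -1.3, 0.9]
gripper_width: 0.954
t 67.63 GRASP [0.5796 0.2696 0.3176] jaw 41.9 zax [-0.    -0.002 -1.   ] F [ 1.1 -1.3  0.9] w 0.954 q [-0.    0.68 -0.93  1.31  0.54  1.41 -0.17]
turn [-0.09  0.08 -0.08]
shift cm [ 0.17  0.28 17.56] len 17.6
```

```bash
python3 -m creep '[0,0,0,0.1,0.15,1.5,0, 0,0,0,0,0,2,0, 0,0,0,0,0,2,0, 0,0,0,0,0,2,0, 0,0,0,0,0,2,0, 0,0,0,0,0,2,0, 0,0,0,0,0,1.5,0, 0,0,0,0,0,1,0, 0,0,0,0,0,0,0, 0,0,0,0,0,0,0]';python3 g.py 42 0 .5805 .2728 .142;  python3 - <<'E'
from h import *
crop('scene',240,100,330,190,7,'m1.png')
crop('top',215,130,305,210,7,'m1t.png')
E
```

```text
time: 68.47
eef_pos: [0.5805, 0.2709, 0.1391]
tool_rot: [0.0, 0.408, 0.913, -0.0]
contact_force: [0.7, -0.5, 0.5]
gripper_width: 1.0
t 68.47 GRASP [0.5805 0.2709 0.1781] jaw 41.8 zax [-0.    -0.001 -1.   ] F [ 0.7 -0.5  0.5] w 1.000 q [-0.01  0.8  -0.86  1.51  0.64  1.14 -0.27]
turn [-0.03  0.03 -0.19]
shift cm [0.14 0.13 3.61] len 3.6
```

View pics/m1.png

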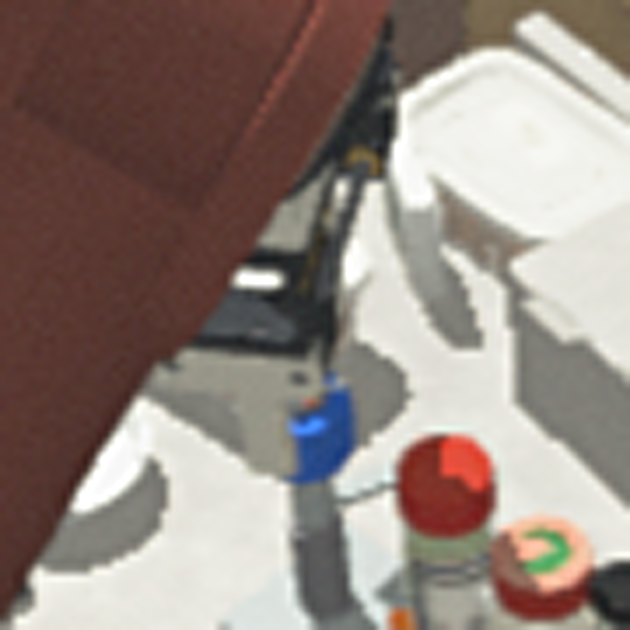

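View pics/m1t.png

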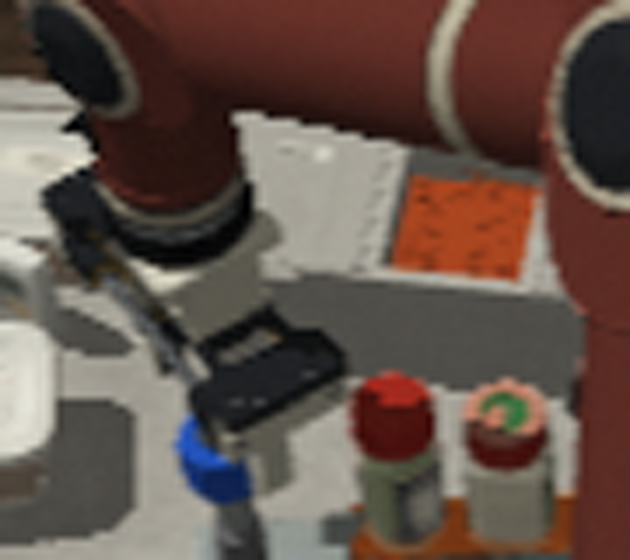

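```bash
python3 -m creep '[0,0,0,0.1,0.1,1,0, 0,0,0,0,0,1,0, 0,0,0,0,0,1,0, 0,0,0,0,0,0.5,0, 0,0,0,0,0,0,0, 0,0,0,0,0,0,0]' | grep -E "eef|force"; python3 -m creep '[0,0,0,0,0,0,80, 0,0,0,0,0,0,110, 0,0,0,0,0,0,125, 0,0,0,0,0,0,140, 0,0,0,0,0,0,255, 0,0,0,0,0,0,255, 0,0,0,0,0,0,255, 0,0,0,0,0,0,255, 0,0,0,0,0,0,255]'; python3 g.py 42 0 .5805 .2728 .142
```

```text
eef_pos: [0.5794, 0.2739, 0.1035]
contact_force: [-0.7, 0.8, -0.8]
time: 69.82
eef_pos: [0.5797, 0.274, 0.1043]
tool_rot: [0.0, 0.407, 0.913, 0.0]
contact_force: [-0.8, 0.0, 1.0]
gripper_width: 0.484
t 69.82 GRASP [0.5797 0.274  0.1433] jaw 42.0 zax [ 0.  0. -1.] F [-0.8  0.   1. ] w 0.484 q [-0.03  0.83 -0.84  1.54  0.68  1.07 -0.3 ]
turn [ 0.01  0.   -0.04]
shift cm [-0.14 -0.03  0.13] len 0.2
```

```bash
python3 -m creep '[0,0,3,0,0,0,255, 0,0,6,0,0,0,255, 0,0,6,0,0,0,255, 0,0,6,0,0,0,255, 0,0,6,0,0,0,255, 0,0,6,0,0,0,255, 0,0,6,0,0,0,255, 0,0,6,0,0,0,255, 0,0,6,0,0,0,255, 0,0,6,0,0,0,255, 0,0,6,0,0,0,255, 0,0,3,0,0,0,255, 0,0,2,0,0,0,255, 0,0,2,0,0,0,255, 0,0,0,0,0,0,255, 0,0,0,0,0,0,255]'; python3 g.py
python3 - <<'E'
from bench import env
print(env.sense()['moment'])
E
```

```text
time: 71.15
eef_pos: [0.5811, 0.2742, 0.1043]
tool_rot: [0.001, 0.856, 0.516, 0.001]
contact_force: [4.5, 0.6, -1.7]
gripper_width: 0.489
t 71.15 GRASP [0.581  0.2742 0.1433] jaw -27.8 zax [ 0.003  0.    -1.   ] F [ 4.5  0.6 -1.7] w 0.489 q [-0.18  0.75 -0.53  1.55  0.43  0.96 -1.33]
[ 0.07585685 -0.80001675  0.91443681]
```

```bash
python3 -m creep '[0,0,0,0,0,0,150, 0,0,0,0,0,0,60, 0,0,0,0,0,0,0, 0,0,0,0,0,0,0, 0,0,0,0,0,0,0, 0,0,0,0,0,-1.5,0, 0,0,0,0,0,-2,0, 0,0,0,0,0,-2.5,0, 0,0,0,0,0,-3,0, 0,0,0,0,0,-3,0, 0,0,0,0,0,-3,0]'; python3 g.py
python3 - <<'E'
from h import *
crop('scene',240,100,390,250,5,'n1.png')
crop('top',215,160,355,280,5.5,'n1t.png')
E
```

```text
time: 72.07
eef_pos: [0.5788, 0.274, 0.2555]
tool_rot: [-0.0, 0.857, 0.515, -0.001]
contact_force: [0.5, 0.9, 0.4]
gripper_width: 1.002
t 72.07 GRASP [0.5788 0.274  0.2945] jaw -28.1 zax [-0.002 -0.    -1.   ] F [0.5 0.9 0.4] w 1.002 q [-0.16  0.61 -0.59  1.35  0.34  1.28 -1.24]
```

View pics/n1.png

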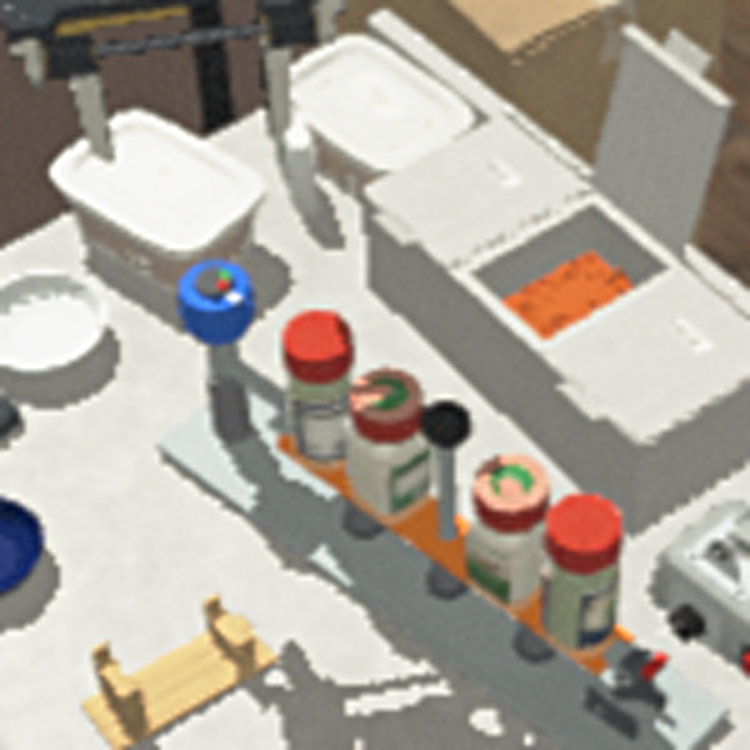

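View pics/n1t.png

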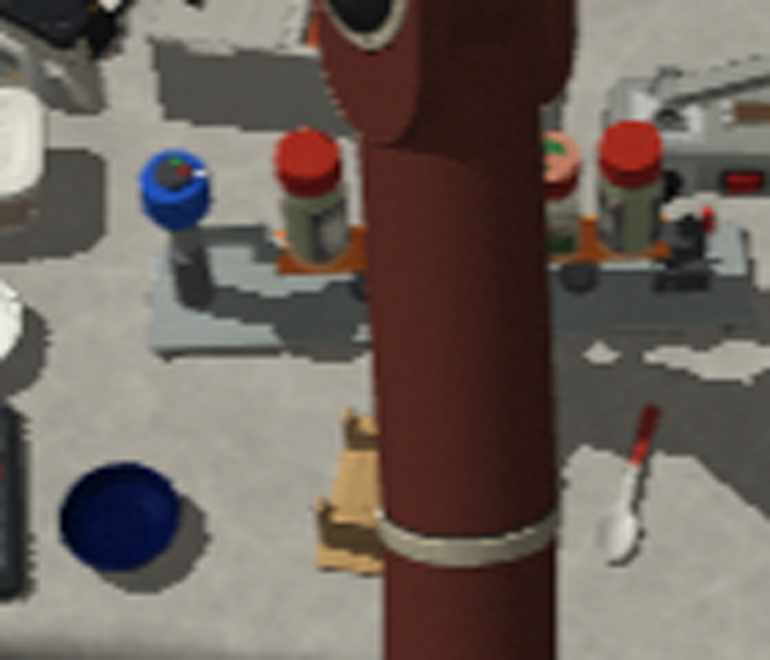

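Run:
```python
from h import *
crop('scene',270,230,360,300,8,'p1.png')
crop('top',300,220,360,275,10,'p1t.png')
```

```text
(no output)
```

View pics/p1.png

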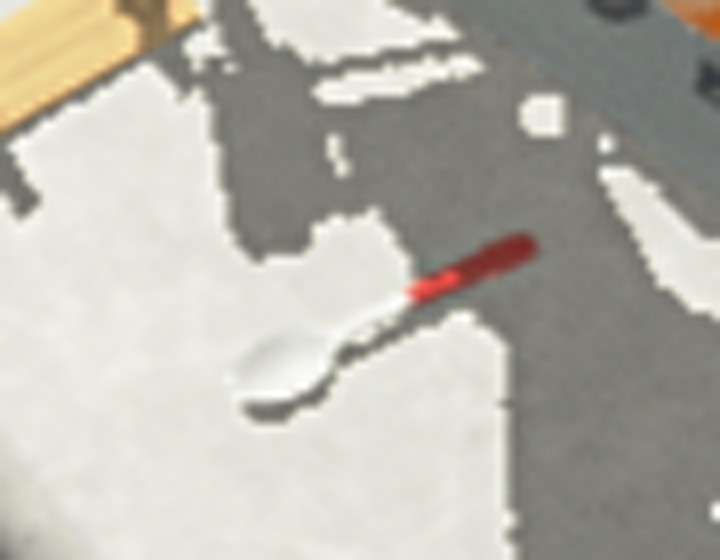

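View pics/p1t.png

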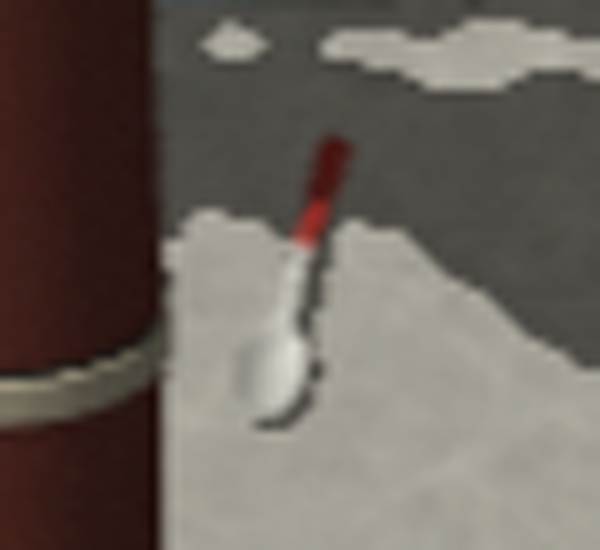

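Run:
```python
from h import *
for n,a,b,o,s in(('scene',(236,381),(536,245),(270,230),8),('top',(262,423),(339,138),(300,220),10)):
    A,B=[onz(n,(o[0]+p[0]/s-.5,o[1]+p[1]/s-.5),.006) for p in(a,b)]
    d=B-A; print(n,A.round(4),B.round(4),'mid',((A+B)/2).round(4),np.linalg.norm(d).round(4),np.degrees(np.arctan2(d[1],d[0])).round(1))
```

```text
scene [ 0.4009 -0.0367  0.006 ] [ 0.5239 -0.0634  0.006 ] mid [ 0.4624 -0.0501  0.006 ] 0.1259 -12.2
top [ 0.397  -0.0389  0.006 ] [ 0.5242 -0.0575  0.006 ] mid [ 0.4606 -0.0482  0.006 ] 0.1286 -8.3
```

```bash
python3 g.py 79.7 0 .4585 -.054 .3 .4585 -.054 .12 .4585 -.054 .0215
```

```text
t 72.27 GRASP [0.5793 0.2742 0.2939] jaw -28.1 zax [ 0.001  0.001 -1.   ] F [-0.3 -0.1 -0.4] w 1.001 q [-0.16  0.61 -0.58  1.35  0.34  1.27 -1.25]
turn [ 5.0000e-02 -1.0000e-02 -1.0775e+02]
shift cm [  6.02 -34.45  -0.61] len 35.0
shift cm [ 0.  0. 18.] len 18.0
shift cm [0.   0.   9.85] len 9.8
```

```bash
python3 -m creep '[0,0,-6.8,0,0,0,0, 0,0,-6.8,0,0,0,0, 0,0,-6.8,0,0,0,0, 0,0,-6.8,0,0,0,0, 0,0,-6.8,0,0,0,0, 0,0,-6.8,0,0,0,0, 0,0,-6.8,0,0,0,0, 0,0,-6.8,0,0,0,0, 0,0,-6.8,0,0,0,0, 0,0,-6.8,0,0,0,0, 0,0,-6.8,0,0,0,0, 0,0,-6.8,0,0,0,0, 0,0,-6.8,0,0,0,0, 0,0,-6.8,0,0,0,0, 0,0,-6.3,0,0,0,0, 0,0,-6.2,0,0,0,0, 0,0,0,0,0,0,0]';python3 g.py 79.7 0 .4585 -.054 .3
```

```text
time: 73.68
eef_pos: [0.5789, 0.2731, 0.2518]
tool_rot: [-0.002, 0.089, 0.996, -0.001]
contact_force: [-0.1, -0.2, -0.7]
gripper_width: 0.997
t 73.68 GRASP [0.579  0.2732 0.2908] jaw 79.8 zax [-0.004 -0.002 -1.   ] F [-0.1 -0.2 -0.7] w 0.997 q [ 0.04  0.75 -1.05  1.35  0.64  1.41  0.4 ]
turn [-0.14 -0.21  0.08]
shift cm [  6.01 -34.35  -0.92] len 34.9
```

```bash
python3 -m creep '[0,0,0,0.3,-1.5,-0.3,0, 0,0,0,0.5,-3,-0.3,0, 0,0,0,0.5,-3,-0.3,0, 0,0,0,0.5,-3,0,0, 0,0,0,0.5,-3,0,0, 0,0,0,0.5,-3,0,0, 0,0,0,0.6,-3,0,0, 0,0,0,0.6,-3,0,0, 0,0,0,0.6,-3,0,0, 0,0,0,0.6,-3,0,0, 0,0,0,0.4,-2.8,0,0, 0,0,0,0.3,-2,0,0, 0,0,0,0.1,-1,0,0, 0,0,0,0,0,3,0, 0,0,0,0,0,3,0, 0,0,0,0,0,3,0, 0,0,0,0,0,3,0, 0,0,0,0,0,3,0, 0,0,0,0,0,3,0,0,0,0,0,0,0,0]';python3 g.py 79.7 0 .4585 -.054 .0215;python3 - <<'E'
from h import *
crop('scene',270,200,370,300,6,'q1.png')
E
```

```text
time: 75.35
eef_pos: [0.4542, -0.0536, 0.0783]
tool_rot: [-0.006, 0.091, 0.996, -0.001]
contact_force: [-0.7, 0.2, -1.7]
gripper_width: 0.998
t 75.35 GRASP [ 0.4547 -0.0536  0.1173] jaw 79.5 zax [-0.012  0.    -1.   ] F [-0.7  0.2 -1.7] w 0.998 q [ 0.71  0.71 -1.01  2.07  0.83  0.85  0.59]
turn [-0.12 -0.68 -0.17]
shift cm [-0.38  0.02  9.58] len 9.6
```

View pics/q1.png

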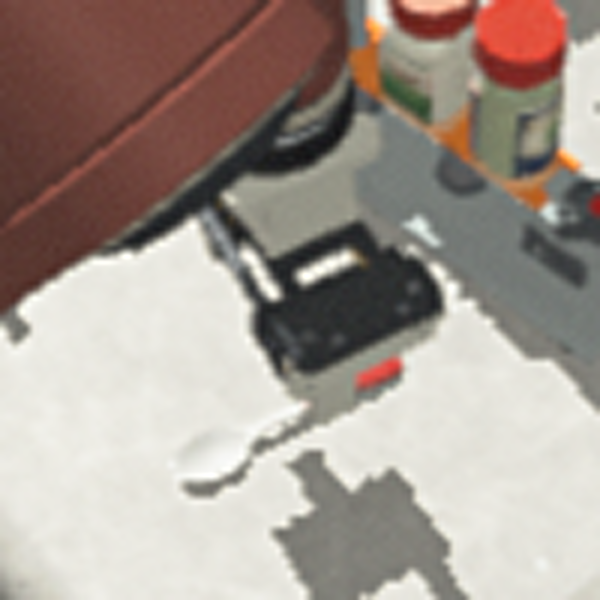

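```bash
python3 -m creep '[0,0,0,-0.2,0,1,0, 0,0,0,0,0,1.5,0, 0,0,0,0,0,1.5,0, 0,0,0,0,0,1.5,0, 0,0,0,0,0,1.5,0, 0,0,0,0,0,0.5,0, 0,0,0,0,0,0,0, 0,0,0,0,0,0,0, 0,0,0,0,0,0,0]';python3 g.py 79.7 0 .4585 -.054 .0215;python3 - <<'E'
from h import *
crop('scene',270,200,370,300,6,'q2.png')
crop('top',290,210,370,280,7,'q2t.png')
E
```

```text
time: 76.15
eef_pos: [0.4621, -0.0528, 0.0093]
tool_rot: [0.001, 0.09, 0.996, 0.0]
contact_force: [-0.3, -0.1, -0.9]
gripper_width: 1.0
t 76.15 GRASP [ 0.462  -0.0528  0.0483] jaw 79.6 zax [ 0.002  0.    -1.   ] F [-0.3 -0.1 -0.9] w 1.000 q [ 0.62  0.81 -0.87  2.11  1.01  0.71  0.44]
turn [ 0.03  0.13 -0.07]
shift cm [ 0.32 -0.18  2.68] len 2.7
```

View pics/q2.png

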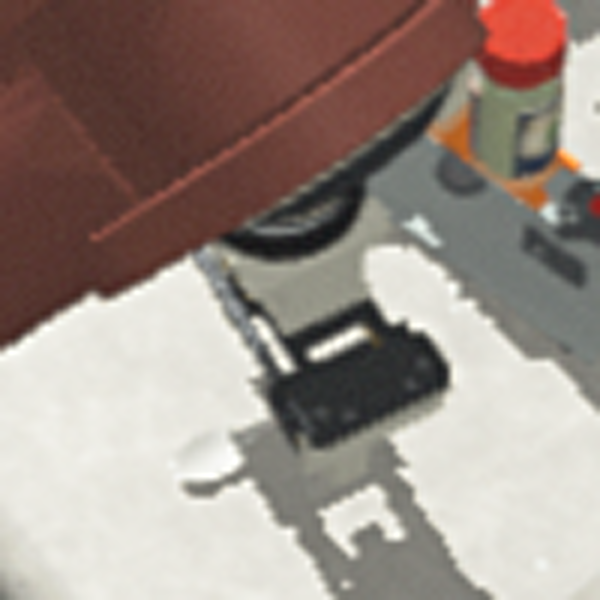

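View pics/q2t.png

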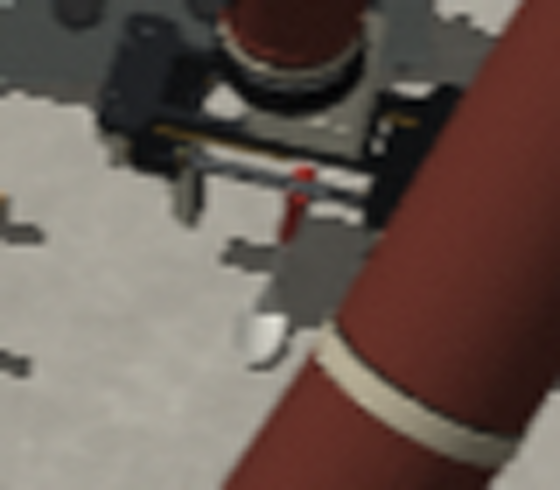

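```bash
python3 -m creep '[0,0,0,0.3,-0.1,0.8,0, 0,0,0,0,0,0.8,0, 0,0,0,0,0,0.6,0, 0,0,0,0,0,0.3,0, 0,0,0,0,0,0.1,0, 0,0,0,0,0,0,0, 0,0,0,0,0,0,0]';python3 g.py 79.7 0 .4585 -.054 .0215;python3 - <<'E'
from h import *
cv2.imwrite('pics/full1.png',env.get_image('top')[:,:,::-1])
E
```

```text
time: 76.83
eef_pos: [0.4581, -0.0533, -0.0178]
tool_rot: [0.0, 0.09, 0.996, 0.0]
contact_force: [-0.1, 0.4, -0.5]
gripper_width: 1.0
t 76.83 GRASP [ 0.4581 -0.0533  0.0212] jaw 79.7 zax [ 0.  0. -1.] F [-0.1  0.4 -0.5] w 1.000 q [ 0.59  0.85 -0.82  2.14  1.09  0.66  0.38]
turn [ 0.02  0.01 -0.04]
shift cm [-0.06 -0.06 -0.03] len 0.1
```

View pics/full1.png

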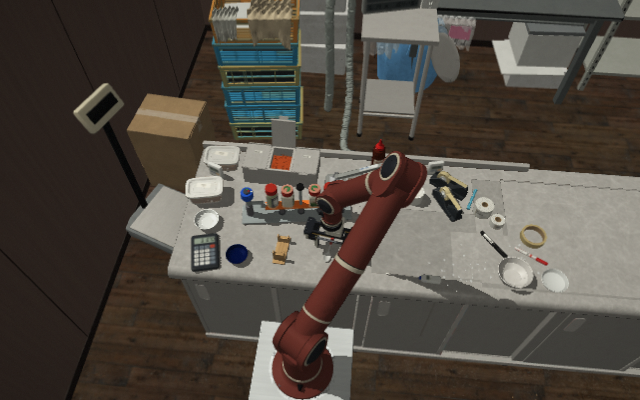

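```bash
python3 -m creep '[0,0,0,0,0,0,100, 0,0,0,0,0,0,180, 0,0,0,0,0,0,255, 0,0,0,0,0,0,255, 0,0,0,0,0,0,255, 0,0,0,0,0,0,255, 0,0,0,0,0,0,255, 0,0,0,0,0,0,255, 0,0,0,0,0,0,255, 0,0,0,0,0,0,255, 0,0,0,0,0,0,255, 0,0,0,0,0,0,255,0,0,0,0,0,0,255, 0,0,0,0,0,0,255]'; python3 -m creep '[0,0,0,0,0,-0.5,255, 0,0,0,0,0,-1.5,255, 0,0,0,0,0,-2,255, 0,0,0,0,0,-3,255, 0,0,0,0,0,-3,255, 0,0,0,0,0,-3,255, 0,0,0,0,0,-2,255, 0,0,0,0,0,0,255, 0,0,0,0,0,0,255]'; python3 g.py 86 0 .43 .127 .16 ;python3 - <<'E'
from h import *
crop('scene',270,180,370,280,6,'q3.png')
crop('top',290,190,370,260,8,'q3t.png')
E
```

```text
time: 78.05
eef_pos: [0.4579, -0.0533, -0.0178]
tool_rot: [0.0, 0.09, 0.996, 0.0]
contact_force: [-0.3, 0.4, 0.3]
gripper_width: 0.213
time: 78.8
eef_pos: [0.4582, -0.0537, 0.133]
tool_rot: [0.001, 0.09, 0.996, -0.0]
contact_force: [-0.1, -1.0, -1.3]
gripper_width: 0.209
t 78.80 GRASP [ 0.4581 -0.0537  0.172 ] jaw 79.6 zax [ 0.002 -0.001 -1.   ] F [-0.1 -1.  -1.3] w 0.209 q [ 0.77  0.64 -1.09  2.01  0.72  0.94  0.69]
turn [-0.04  0.11 -6.37]
shift cm [ 4.07 17.83  1.2 ] len 18.3
```

View pics/q3.png

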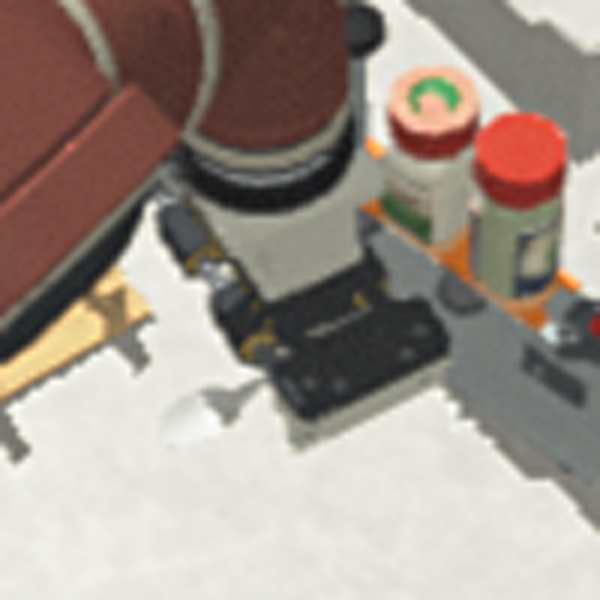

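View pics/q3t.png

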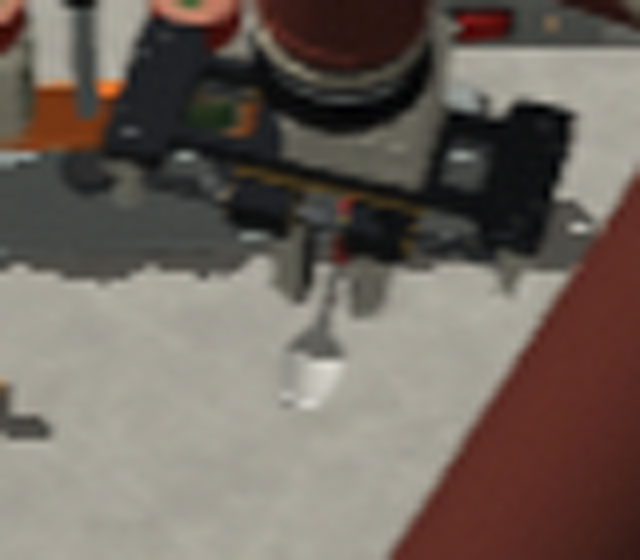

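```bash
python3 - <<'E'
from h import *
print(tri((270+164/6-.5,180+440/6-.5),(290+298/8-.5,190+407/8-.5)))
print('exp bowl tip cam', .4581+.003-.066*.983, -.0537+.005+.066*.18)
E
python3 g.py 86 0 .43 .127 .17
```

```text
(array([ 0.40200005, -0.04090606,  0.14712096]), np.float64(0.0021883320462686056))
exp bowl tip cam 0.396222 -0.03682
t 78.90 GRASP [ 0.457  -0.0539  0.1703] jaw 79.6 zax [-0.002 -0.001 -1.   ] F [ 0.7  0.3 -0.9] w 0.211 q [ 0.77  0.64 -1.09  2.02  0.72  0.94  0.69]
turn [-0.05 -0.12 -6.36]
shift cm [ 3.95 17.86  0.03] len 18.3
```

```bash
python3 g.py 86 0 .434 .1263 .17; python3 g.py 86 9.93 .434 .1263 .17 .434 .1263 .08
```

```text
t 78.90 GRASP [ 0.457  -0.0539  0.1703] jaw 79.6 zax [-0.002 -0.001 -1.   ] F [ 0.7  0.3 -0.9] w 0.211 q [ 0.77  0.64 -1.09  2.02  0.72  0.94  0.69]
turn [-0.05 -0.12 -6.36]
shift cm [ 3.55 17.82  0.03] len 18.2
t 78.90 GRASP [ 0.457  -0.0539  0.1703] jaw 79.6 zax [-0.002 -0.001 -1.   ] F [ 0.7  0.3 -0.9] w 0.211 q [ 0.77  0.64 -1.09  2.02  0.72  0.94  0.69]
turn [ 0.51  9.8  -6.34]
shift cm [ 3.49 17.82  0.64] len 18.2
shift cm [-1.55  0.    8.87] len 9.0
```

```bash
python3 -m creep '[0,0,-3.2,0,0,0,255, 0,0,-3.2,0,0,0,255, 0,0,0,0.4,2,0,255, 0,0,0,0.5,2.5,0,255, 0,0,0,0.5,2.5,0,255, 0,0,0,0.5,2.5,0,255, 0,0,0,0.5,2.5,0,255, 0,0,0,0.5,2.5,0,255, 0,0,0,0.4,2,0,255, 0,0,0,0.2,1.2,0,255, 0,2.5,0,0,0,0,255, 0,2.5,0,0,0,0,255, 0,2.5,0,0,0,0,255, 0,2.4,0,0,0,0,255, 0,0,0,0,0,0,255, 0,0,0,0,0,0,255]'; python3 g.py 86 9.93 .434 .1263 .09 .434 .1263 .060;python3 - <<'E'
from h import *
crop('scene',240,180,340,270,6.5,'r1.png')
crop('top',250,190,330,270,7.4,'r1t.png')
E
```

```text
time: 80.23
eef_pos: [0.4346, 0.1253, 0.1308]
tool_rot: [-0.087, 0.034, 0.996, 0.003]
contact_force: [0.2, -0.1, 0.4]
gripper_width: 0.211
t 80.23 GRASP [0.4414 0.1248 0.1692] jaw 86.0 zax [-0.174  0.012 -0.985] F [ 0.2 -0.1  0.4] w 0.211 q [ 0.38  0.73 -1.1   1.9   0.59  1.1   0.53]
turn [-0.03 -0.1   0.04]
shift cm [-0.63  0.09  7.93] len 8.0
shift cm [-0.52  0.    2.96] len 3.0
```

View pics/r1.png

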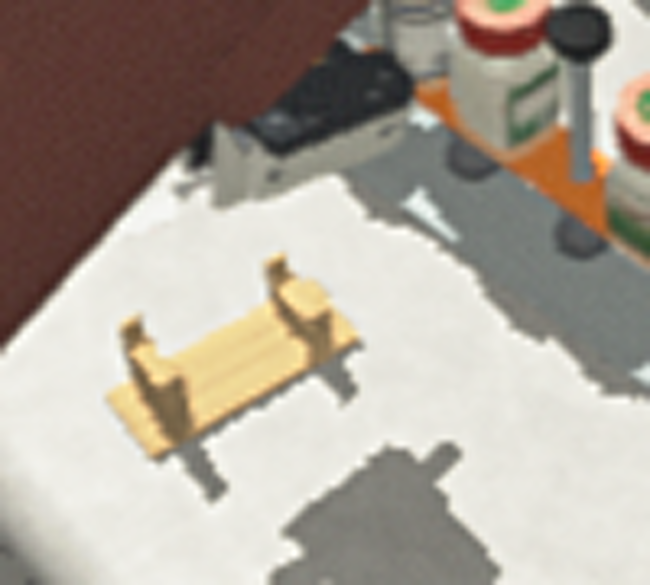

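View pics/r1t.png

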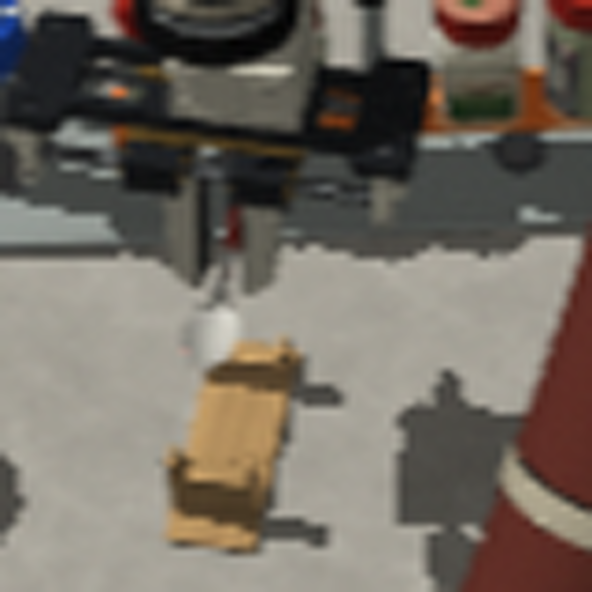

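```bash
cat > sp.py <<'E'
from h import *
from scipy.spatial.transform import Rotation as R
def spoon():
    s=env.sense(); w,x,y,z=s['tool_rot']; M=R.from_quat([x,y,z,w]).as_matrix()
    g=np.array(s['eef_pos'])-M[:,2]*.039+[.003,.005,0]
    mid=g+M[:,2]*.016; return mid, mid+M[:,0]*.066, mid-M[:,0]*.066, M
E
python3 - <<'E'
from sp import *
m,b,h,M=spoon()
print(m,b,h)
for n,P in(('mid',m),('bowltip',b),('handle',h)):
    print(n,((proj('scene',P)-(240,180)+.5)*6.5).round(),((proj('top',P)-(250,190)+.5)*7.4).round())
E
```

```text
[0.44108214 0.13023773 0.15424547] [0.37622514 0.13463345 0.16565806] [0.50593914 0.125842   0.14283289]
mid [213. 169.] [223. 272.]
bowltip [ 83. 222.] [192. 374.]
handle [337. 119.] [252. 175.]
```

Run:
```python
from sp import *
n='top';x0,y0,x1,y1,s=265,205,300,250,16
im=cv2.resize(env.get_image(n)[y0:y1,x0:x1,::-1],None,fx=s,fy=s,interpolation=cv2.INTER_CUBIC)
m,b,h,M=spoon()
P=lambda p:tuple(int(v) for v in ((proj(n,p)+.5-(x0,y0))*s))
cv2.line(im,P(b),P(h),(255,255,0),1)
cv2.imwrite('pics/r2.png',im)
```

```text
(no output)
```

View pics/r2.png

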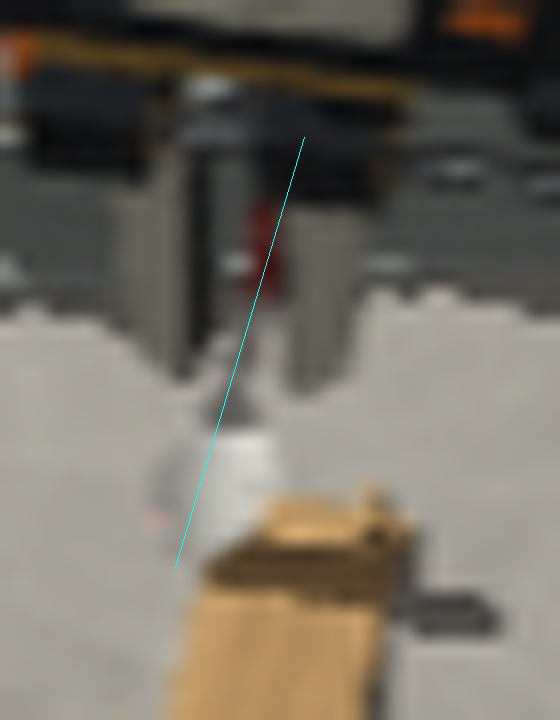

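```bash
python3 -m creep '[0,0,2,0,0,0,255, 0,0,2,0,0,0,255, 0,0,0,-0.1,0,1,255, 0,0,0,-0.1,0,1.5,255, 0,0,0,-0.1,0.1,1.5,255, 0,0,0,-0.1,0,1.5,255, 0,0,0,-0.1,0,1,255, 0,0,0,0,0,0.5,255, 0,0,0,0,0,0,255, 0,0,0,0,0,0,255, 0,0,0,0,0,0,255]'; python3 g.py 82 9.93 .434 .1263 .09 .434 .1263 .060;cat > r3.py <<'E'
from sp import *
import sys
n='top';x0,y0,x1,y1,s=262,215,302,265,14
im=cv2.resize(env.get_image(n)[y0:y1,x0:x1,::-1],None,fx=s,fy=s,interpolation=cv2.INTER_CUBIC)
m,b,h,M=spoon()
P=lambda p:tuple(int(v) for v in ((proj(n,p)+.5-(x0,y0))*s))
# desired line: rest axis at current mid height
r=np.array([.434,.1315,m[2]]); u=np.array([.9976*.985,-.0697*.985,-.1724])
cv2.line(im,P(r-u*.066),P(r+u*.066),(255,255,0),1); cv2.circle(im,P(r),3,(255,255,0),1)
cv2.circle(im,P(r+u*.017),3,(0,0,255),1)
v=np.array([.0697,.9976,0])
for k in(-.013,.013): cv2.line(im,P(r-u*.066+v*k),P(r-u*.03+v*k),(0,255,0),1)
cv2.imwrite('pics/'+sys.argv[1],im)
E
python3 r3.py r3.png
```

```text
time: 81.3
eef_pos: [0.4287, 0.1271, 0.0629]
tool_rot: [-0.086, 0.069, 0.994, 0.0]
contact_force: [0.0, -0.4, -0.7]
gripper_width: 0.212
t 81.30 GRASP [0.4353 0.1266 0.1014] jaw 82.1 zax [-0.17   0.012 -0.985] F [ 0.  -0.4 -0.7] w 0.212 q [ 0.32  0.8  -0.99  1.98  0.69  0.95  0.39]
turn [-0.65  0.12  0.01]
shift cm [-0.07 -0.05  1.14] len 1.1
shift cm [-0.52 -0.    2.96] len 3.0
```

View pics/r3.png

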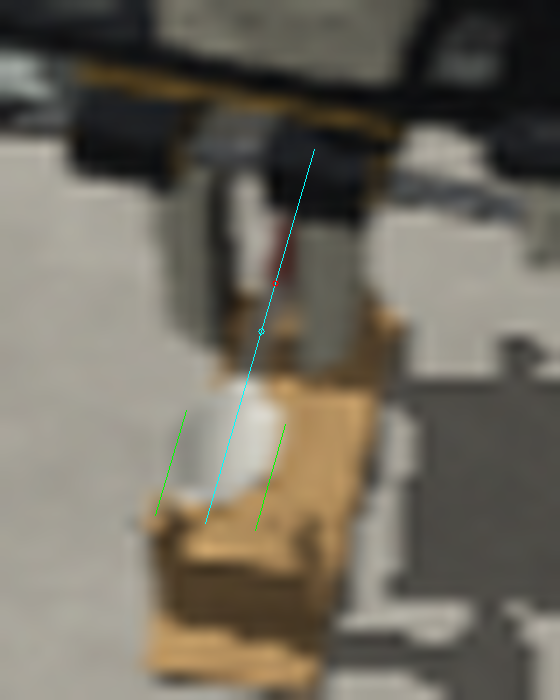

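```bash
python3 -m creep '[0,0,0,0.05,0,0.8,255, 0,0,0,-0.1,0,0.8,255, 0,0,0,-0.1,0,0.8,255, 0,0,0,-0.1,0,0.6,255, 0,0,0,-0.1,0,0.2,255, 0,0,0,0,0,0,255, 0,0,0,0,0,0,255, 0,0,0,0,0,0,255]'; python3 g.py 82 9.93 .434 .1263 .060; python3 r3.py r4.png
```

```text
time: 82.02
eef_pos: [0.4263, 0.1268, 0.0304]
tool_rot: [-0.086, 0.069, 0.994, 0.0]
contact_force: [1.0, -0.7, -0.3]
gripper_width: 0.211
t 82.02 GRASP [0.433  0.1263 0.0688] jaw 82.1 zax [-0.171  0.012 -0.985] F [ 1.  -0.7 -0.3] w 0.211 q [ 0.29  0.84 -0.95  2.01  0.75  0.88  0.34]
turn [-0.67  0.07  0.  ]
shift cm [-0.25  0.01  0.85] len 0.9
```

View pics/r4.png

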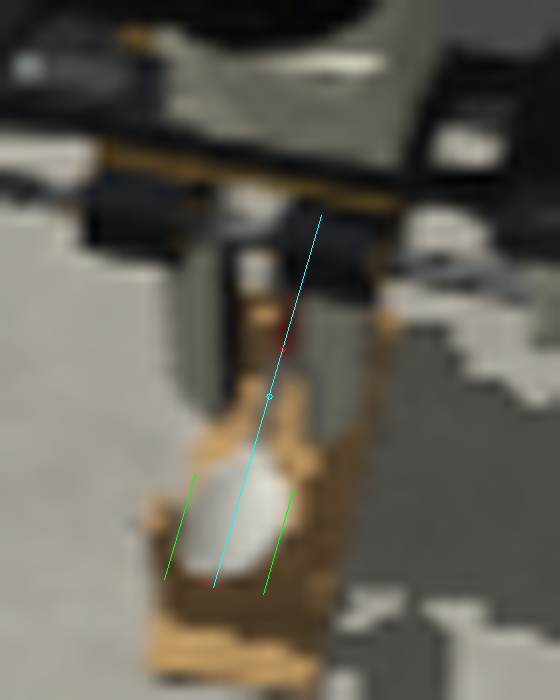

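```bash
for i in 1 2 3 4; do python3 -m creep '[0,0,0,-0.03,0,0.2,255, 0,0,0,0,0,0,255,0,0,0,0,0,0,255]' | grep -E "eef|force"; done
```

```text
eef_pos: [0.4261, 0.1266, 0.0282]
contact_force: [-0.0, -0.8, -0.2]
eef_pos: [0.4259, 0.1265, 0.0261]
contact_force: [-0.2, 1.0, -0.7]
eef_pos: [0.4259, 0.1265, 0.0241]
contact_force: [0.1, 0.4, 0.1]
eef_pos: [0.4259, 0.1265, 0.0221]
contact_force: [-0.5, -0.1, -1.0]
```

```bash
for i in 1 2 3; do python3 -m creep '[0,0,0,-0.03,0,0.2,255, 0,0,0,0,0,0,255,0,0,0,0,0,0,255]' | grep -E "eef|force|width"; done; python3 r3.py r5.png
```

```text
eef_pos: [0.426, 0.1267, 0.0207]
contact_force: [-0.0, -0.9, 5.8]
gripper_width: 0.211
eef_pos: [0.4261, 0.1267, 0.0203]
contact_force: [-1.2, -3.4, 17.6]
gripper_width: 0.212
eef_pos: [0.4263, 0.1272, 0.0193]
contact_force: [-1.7, -3.1, 25.7]
gripper_width: 0.207
```

View pics/r5.png

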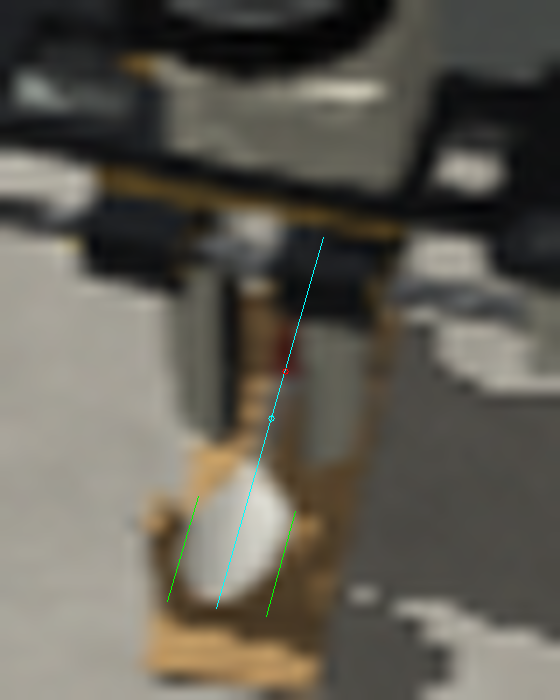

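```bash
python3 -m creep '[0,0,0,0.04,0,-0.4,255, 0,0,0,0,0,0,255, 0,0,0,0,0,0,190, 0,0,0,0,0,0,150, 0,0,0,0,0,0,90, 0,0,0,0,0,0,40, 0,0,0,0,0,0,0, 0,0,0,0,0,0,0, 0,0,0,0,0,0,0]' | grep -E "eef|force|width"; python3 -m creep '[0,0,0,0.1,0,-0.6,0, 0,0,0,0.2,0,-1.2,0, 0,0,0,0.2,0,-1.5,0, 0,0,0,0.3,0,-2,0, 0,0,0,0,0,-2.5,0, 0,0,0,0,0,-3,0, 0,0,0,0,0,-3,0, 0,0,0,0,0,-3,0, 0,0,0,0,-3,-2,0, 0,0,0,0,-4,0,0, 0,0,0,0,-4,0,0, 0,0,0,0,-4,0,0, 0,0,0,0,-4,0,0, 0,0,0,0,-4,0,0]'
python3 - <<'E'
from h import *
crop('scene',240,200,310,265,9,'u1.png')
crop('top',250,220,310,275,10,'u1t.png')
E
```

```text
eef_pos: [0.426, 0.1265, 0.02]
contact_force: [1.1, 0.4, -0.6]
gripper_width: 0.638
time: 85.78
eef_pos: [0.4183, -0.104, 0.2107]
tool_rot: [-0.086, 0.069, 0.994, -0.0]
contact_force: [0.6, -0.4, -0.8]
gripper_width: 0.995
```

View pics/u1.png

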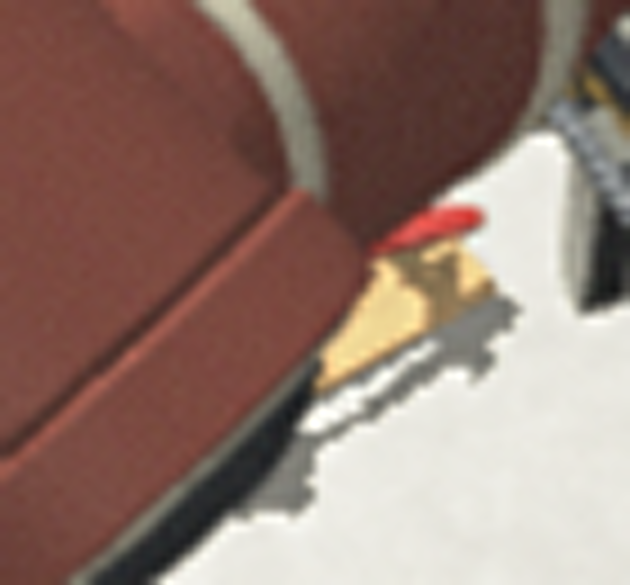

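View pics/u1t.png

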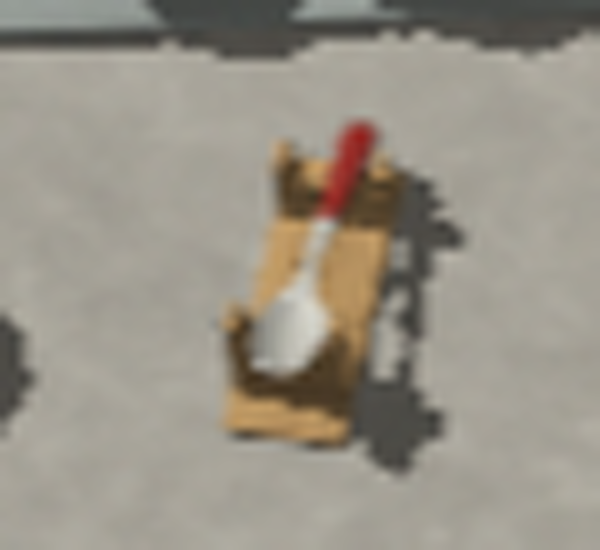

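```bash
python3 -m creep '[0,0,0,0,-4,0,0, 0,0,0,-1,-4,0,0, 0,0,0,-1,-4,0,0, 0,0,0,-1,-4,0,0, 0,0,0,-1,-4,0,0, 0,0,0,-1,-4,0,0, 0,0,0,-1,-4,0,0, 0,0,0,0,-4,0,0, 0,0,0,0,-3,0,0, 0,0,0,0,0,0,0]'
cat > fin.py <<'E'
from h import *
import sys
rx,ry,ya=[float(v) for v in sys.argv[2:5]]
out=[]
for n,(x0,y0,x1,y1,s) in(('scene',(245,205,310,260,9)),('top',(255,225,305,272,12))):
    im=cv2.resize(env.get_image(n)[y0:y1,x0:x1,::-1],None,fx=s,fy=s,interpolation=cv2.INTER_CUBIC)
    P=lambda p:tuple(int(v) for v in ((proj(n,p)+.5-(x0,y0))*s))
    a=np.radians(ya); u=np.array([np.cos(a)*.985,np.sin(a)*.985,-.1724]); v=np.array([-np.sin(a),np.cos(a),0]); r=np.array([rx,ry,.0425])
    cv2.line(im,P(r-u*.066),P(r+u*.066),(255,0,0),1); cv2.circle(im,P(r),3,(255,0,0),1)
    for e in(-.066,.066): cv2.line(im,P(r+u*e-v*.013),P(r+u*e+v*.013),(255,0,0),1)
    cv2.imwrite(f'pics/{sys.argv[1]}_{n}.png',im)
E
python3 fin.py v1 .434 .1315 -4
```

```text
time: 86.72
eef_pos: [0.4269, -0.4645, 0.2027]
tool_rot: [-0.087, 0.075, 0.993, -0.001]
contact_force: [-0.7, -0.8, -0.4]
gripper_width: 1.002
```

View pics/v1_scene.png

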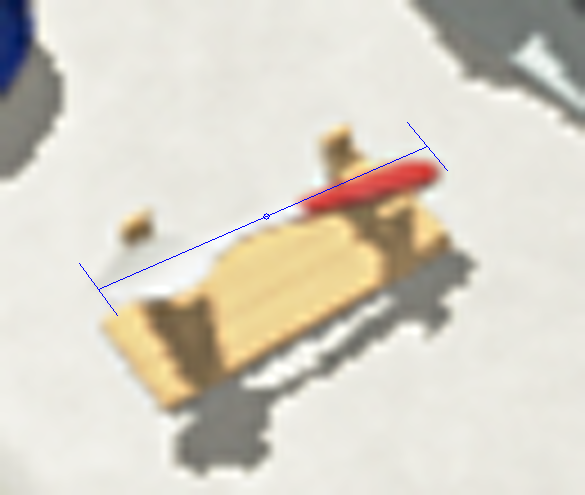

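View pics/v1_top.png

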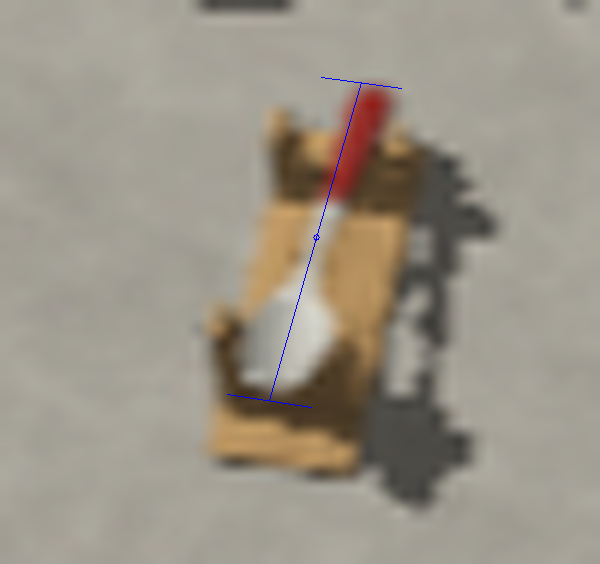

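Run:
```python
from h import *
s=lambda u,v:(245+u/9-.5,205+v/9-.5); t=lambda u,v:(255+u/12-.5,225+v/12-.5)
print('handle tip',tri(s(434,172),t(376,88)))
print('red start',tri(s(306,205),t(333,197)))
print('bowl tip',tri(s(104,292),t(265,390)))
for nm,a,b in(('far L ear',(330,135),(278,117)),):print(nm,tri(s(*a),t(*b)))
A=tri(s(434,172),t(376,88))[0];B=tri(s(104,292),t(265,390))[0]
print('mid',(A+B)/2,np.linalg.norm(A-B),np.degrees(np.arctan2(*(A-B)[[1,0]])))
# expected ear tops
a=np.radians(-4);c,sn=np.cos(a),np.sin(a)
for lx,z in((.04,.04),(-.04,.054)):
  for ly in(.019,-.019):
    P=(.434+c*lx-sn*ly,.1315+sn*lx+c*ly,z); print(lx,ly,((proj('scene',P)+.5-(245,205))*9).round(),((proj('top',P)+.5-(255,225))*12).round())
```

```text
handle tip (array([0.49836209, 0.12181921, 0.02545391]), np.float64(0.0048554192276768415))
red start (array([0.44857032, 0.12814165, 0.04147511]), np.float64(0.0023174974878224473))
bowl tip (array([0.37248293, 0.13747074, 0.05070391]), np.float64(0.003930133257456346))
far L ear (array([0.47418783, 0.14855874, 0.041508  ]), np.float64(0.005651094841032621))
mid [0.43542251 0.12964498 0.03807891] 0.12933713853910303 -7.087652752474262
0.04 0.019 [337. 130.] [284. 126.]
0.04 -0.019 [394. 201.] [403. 143.]
-0.04 0.019 [135. 216.] [226. 321.]
-0.04 -0.019 [191. 291.] [348. 339.]
```

```bash
python3 - <<'E'
from ov import *
z=.064
J=[(.6115-.1395*a,.0775+.990*a,.0225,h) for a,h in((.108,z+.108),(.05,z+.097),(-.05,z+.097),(-.108,z+.108))]
ov('scene',225,140,385,250,4.9,'w1.png',rail=(.6115,.0775,.14,z),jars=J)
ov('top',190,160,430,280,3.3,'w1t.png',rail=(.6115,.0775,.14,z),jars=J)
E
python3 g.py
```

```text
t 86.92 GRASP [ 0.4372 -0.4555  0.2427] jaw 82.3 zax [-0.17   0.013 -0.985] F [-0.8  0.5 -0.4] w 0.999 q [ 1.23  0.86 -1.1   1.34  0.77  1.56  1.58]
```

View pics/w1.png

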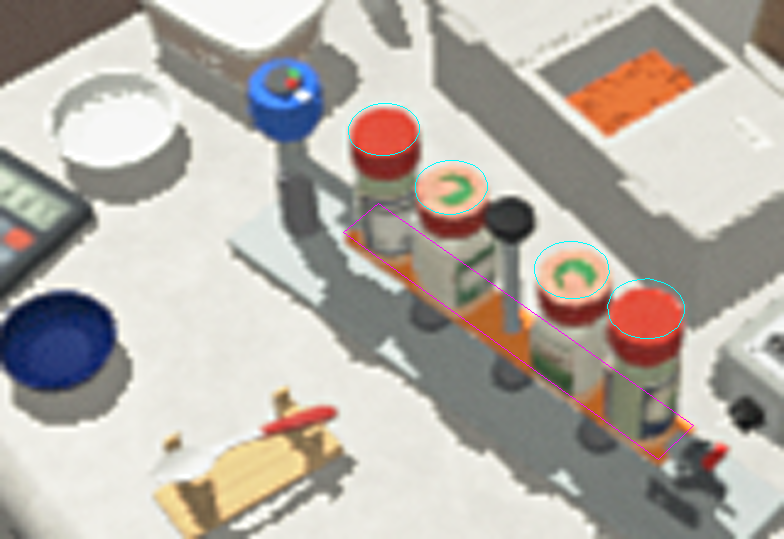

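View pics/w1t.png

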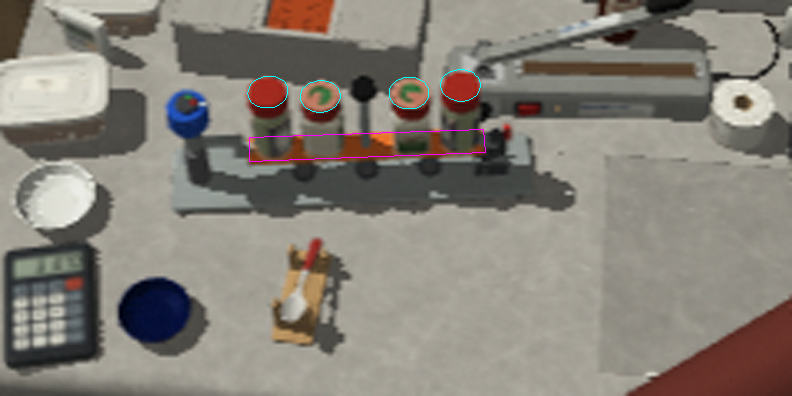

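```bash
python3 -c "
from bench import env
print(env.hand_in())"
```

```text
the job is handed in; nothing more can be done
None
```

The job is done and handed in at about 87 s of the 210 s. My last pictures showed everything where it was asked for. `hand_in()` gave no verdict.

**What I did:**
- I opened the collar and the rail sprang up.
- I stood both salt and both pepper jars on the rail.
- I pressed the knob to its stop at about 25 N and held it for over 2 s. The rail stayed down when I let go.
- I turned the collar clockwise about 70° until it met its stop.
- I then laid the spoon on its rest.

**Last checks:**
- **Jars:** all four caps lie within about 1 pixel (2–3 mm) of the centred positions in both cameras, with the rail at its latched height.
- **Collar:** the pointer stands at the red mark, the same as in the first pictures.
- **Spoon:** it lies across both saddles, about 2 mm off centre and about 3° off the rest's axis.
- **Bystanders:** I saw no movement of the two dishes or the label roll, and the arm never went near them. I judged this by eye only.

**What went wrong or disagreed:**
- **Height reading:** the fingertips sat about 28 mm higher than the reported tool position implies, and there was also a sideways offset of about 3 and 5 mm. The first try at the collar only closed on top of its disc and turned nothing. I then measured the offset by touching the worktop (about 32 N) and corrected for it.
- **First salt jar:** the salt jars have square bodies, and the first grasp landed on the corners. I let go and regrasped it across its flat sides.
- **Spoon:** it was knocked a few centimetres during the run, so I measured it again before picking it up. It turned about 4° in the grip, which I corrected, and I pressed it onto the rest with about 26 N, more than intended.

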